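# Set up the measuring line on the optical breadboard

## Robot

A 7-joint arm with a two-finger parallel gripper is mounted at the origin on the work surface. World frame = base frame: x ahead of the robot, y to its left, z up, the work surface at z = 0. Lengths are in mm, angles in rad, forces in N, time in s.
With the tool pointing down it reaches from about 400 to 900 mm from the base axis. Payload 5.6 kg.
Tool frame: the origin (TCP) lies at the very end of the fingers, on their centre line; the grasp point (between the pads) lies 19 mm behind it; z points along the fingers, y is the direction in which the jaws open and shut (so a half turn about z gives the same grasp; the last joint's range is limited). The gripper opens to 92 mm and grips with 3 to 60 N. Pads are 20 mm wide; open, the fingers measure 128 mm over their backs; the gripper's body (75 mm by 189 mm) begins 69 mm behind the grasp point.
Start: joints at [1.163, 0.468, -0.012, 1.603, 0.006, 1.071, -0.056], TCP at [231.855, -607.25, 214.592] pointing down, gripper open.
Joint ranges: [-2.53, 2.53], [-0.31, 2.02], [-1.57, 1.55], [0.28, 2.44], [-1.29, 4.43], [0.15, 1.84], [-2.92, 2.92]. Speed limits (rad/s): [2.57, 2.57, 3.14, 3.14, 3.14, 3.14, 3.14].

## Interface

Orientations are given as a unit quaternion [x, y, z, w].
In Python, from station import ctrl gives the robot as it stands. The module is installed in compiled form; this text tells all that it offers.
- The arm moves only by the tool arm_command, never from a script. Its argument "targets" is one flat list of numbers, 4 for each row, row after row: the shift along the tool's x, y, z in m, then the turn about the tool's z in degrees. A call has 1 to 5 rows; each row shifts and turns the pose as measured when the row begins, along the tool's axes as they then stand; what a row does not reach is not made up. A row lasts 1/8 s, in which the tool goes at most 62.5 mm and 10.7 degrees, less where a joint would pass 70% of its speed; a pose out of reach is approached as far as the arm can. A call is refused whole if a number of a shift passes 0.0625 or a number of a turn 10.7, either way. A call with a gripper value outside its range is refused whole. "fingers" is the finger opening in m, from 0 to 0.0919, set as the call begins (left out, the last holds). The fingers move at their own pace and stop on an object; "force" is the grip in N (left out, the last holds). Time passes only in rows, so rows that do not move let the fingers close. It gives the time, the measured TCP pose, the force and the opening at its end, in the units of the state.
- ctrl.get_state(): the state, without advancing time (a new reading comes with each control period).
- ctrl.snapshot(name): name is "scene" or "top" or "wrist"; returns the picture (400x640x3 uint8, red, green, blue); there is no depth.
- ctrl.calibration(name): a dict with "intrinsics" (3x3 intrinsics, pixels), "R" (3x3) and "t" (3): a world point X has camera coordinates R X + t. Camera axes: x right, y down, z forward; pixel columns grow to the right and rows downward; lengths in mm; the calibration is good to about 2 mm. A picture is of the moment at which its call begins: read the wrist's pose just before it. calibration takes no time and is no camera call; for the wrist camera it gives the pose at the moment of the call.
- ctrl.sign_off(): hands the job in, once; it reports no verdict.
Trained networks look in the newest picture that a camera, given by its name, has taken for a name from the list of things; names that differ only in an ending like _2 or _b are one class to them, and where a whole thing is asked for, a point or a joint stands for the part that bears it (a point fixed in the world has none). Each returns a list of dicts, best first, with "conf" (0 to 1); they miss things now and then, are a little off and sometimes report something else, mostly with a low value. They report only what shows in the picture. A call takes as long as a camera call. They do not tell look-alikes from the thing itself.
- ctrl.search_frame(target, camera): "position" ([x, y, z] in mm, in world coordinates, good to about 4 mm: the middle of the surface that is visible of it).
The state is a dict: "t": time; "joint_positions": joint angles; "dq": joint speeds; "tau": joint torques, N m; "position": TCP position; "tcp_rot": TCP orientation; "force": force on the tool from outside, world axes, zero at the start; "torque": the same for the moment, N m; "opening": finger opening in mm.
Only numpy, scipy, OpenCV 4.12 (cv2) and the standard library are available. Lean on these libraries where they do the work, as an engineer would, in place of code of your own. Each camera call takes 0.05 s, during which the arm holds its last target.

## Task

Set up the measuring line on the breadboard: pull the pencil laser up out of its spring clips and lay it in the V-cradle, centred lengthwise, with its brass end towards the sample stage, stand the lens holder midway between cradle and stage, squarely across the board's centre line, and stand the detector on the centre line at the far side of the stage from the cradle, its barrel facing the stage and its middle 11 cm from the stage's middle. Put the sample puck, dark face up, centred on top of the stage's round platen. Leave the bottle, the screwdriver and the flat case where they are.

Things in the scene. Friction and masses are not known exactly. Their poses are not given: they have to be found in the camera images.
- tube: Pencil laser: round dark steel tube, 18 mm diameter, 100 mm long, 70 g, brass cap at its emitting end, black cap at the other. Origin on its axis at mid-length; x along the axis towards the brass end. Starts level in the spring clips, its axis 34 mm above the table. Grip it at mid-length; lifting it straight up out of the clips takes a pull of about 10 to 16 N (a firm grip) over the first 8 mm, then it snaps free.
- rack: Spring clip rack, fixed to the table: grey plate 96 x 46 x 8 mm with two steel C-clips open upward, each 12 mm long, 42 mm high, 26 mm wide, 36 mm either side of its middle (60 mm free between them for fingers). Origin under its middle, on the table; x along the held tube, to its brass end; the tube's axis is 34 mm above the origin.
- cradle: V-cradle, fixed to the breadboard: dark plate 44 x 96 x 8 mm with two V-supports 14 mm long, 36 mm either side of its middle (58 mm free between for fingers). Groove along y, both ends alike. Origin under its middle, on the board's top. A laid tube's axis is 34 mm above the origin at x = 0; the V's upper edges are 36 mm above it, 28 mm apart. 210 to 240 mm from the stage.
- stage: Sample stage, fixed to the breadboard (aluminium plate 110 x 560 x 12 mm on the table, a dark line along its centre, through stage and cradle): black base 80 x 80 x 20 mm, block, grey round platen of 70 mm diameter, its top 50 mm above the origin. Origin under its middle, on the board's top (12 mm above the table). y along the centre line, the cradle at +y or -y.
- lens: Lens holder, 130 g: black square foot 40 x 40 x 10 mm, on it an upright plate 14 mm thick (x), 40 mm wide (y), from 10 to 58 mm high, with a round glass lens in it. Origin at the centre of the underside, z up; the lens axis is x (both faces alike). Stands upright on the table at the start. Set it down with the lens axis along the board's centre line.
- detector: Detector: grey box 50 (x) x 44 (y) x 50 mm high, 200 g, with a short black barrel, 26 mm diameter, 12 mm long, on its front, which is the -x face, and black slots in its top. Origin at the centre of the box's underside, z up. Stands upright on the table at the start.
- puck: Sample puck: aluminium disc, 46 mm diameter, 12 mm thick, 60 g, with a dark shiny wafer on its upper face. Origin at the centre of the underside, z up. Lies flat on the table at the start, wafer up.
- bottle: Bystander: white plastic bottle, 52 mm diameter, 120 mm high, standing on the table. Origin at the centre of its underside. Leave it alone.
- case: Bystander: flat closed sample case 90 x 90 x 30 mm, grey with a white lid. Origin at the centre of its underside. Leave it alone.
- driver: Bystander: screwdriver with a black handle, lying on the table beyond the breadboard. Leave it alone.
Mind the look-alikes: they are no part of the job. Leave any turquoise look-alike of the detector alone.

How it is judged:
By the outcome, as a careful person would: the job done as asked, in the order asked, and still so for the second after the job is handed in, with the robot touching nothing.
It also fails if it takes over 120 s, if anything falls off the work surface, if the arm or the gripper's body presses on something with over 40 N, if the wrist force passes 120 N, or if a joint passes its speed limit or range.

## Working session

There is one attempt and no reset: what is moved stays moved. The work goes in short steps, Python scripts to look and compute and a tool call to move; the robot and the scene stay as the last step left them, time stands still between calls to the robot, and variables do not carry over. Pictures are saved under pics/ and viewed, and the job is handed in when it is done.

Besides the shell and the picture viewer there is one more tool, called after "Request:" by a JSON object that holds its "op" and its "data", one argument or row to a line. arm_command: Moves the arm, as the interface text tells. Its arguments: {"type":"object","properties":{"targets":{"type":"array","items":{"type":"number"}},"fingers":{"type":"number"},"force":{"type":"number"}},"required":["targets"]}

```bash
mkdir -p pics; ls
python3 - <<'E'
from station import ctrl
import cv2, numpy as np
s=ctrl.get_state(); print({k:np.round(v,3).tolist() for k,v in s.items()})
for n in ["scene","top","wrist"]:
    im=ctrl.snapshot(n); cv2.imwrite(f"pics/{n}0.png",im[:,:,::-1])
    c=ctrl.calibration(n); print(n,np.round(c["intrinsics"],1).tolist(),np.round(c["R"],3).tolist(),np.round(c["t"],1).tolist())
E
```

```text
pics
{'t': 0.0, 'joint_positions': [1.163, 0.468, -0.012, 1.604, 0.006, 1.071, -0.056], 'dq': [0.001, -0.0, -0.0, 0.0, 0.0, 0.001, -0.001], 'tau': [-0.001, -52.058, -0.013, -24.375, -0.057, 0.017, 0.0], 'position': [231.618, -606.705, 213.643], 'tcp_rot': [0.983, 0.181, -0.0, -0.001], 'force': [0.087, -0.395, -0.824], 'torque': [0.018, -0.005, -0.029], 'opening': 91.863}
scene [[374.9, 0.0, 323.4], [0.0, 374.9, 199.1], [0.0, 0.0, 1.0]] [[-0.617, 0.787, -0.005], [0.654, 0.51, -0.559], [-0.438, -0.348, -0.829]] [372.8, -330.8, 1338.2]
top [[457.4, 0.0, 312.4], [0.0, 457.4, 195.2], [0.0, 0.0, 1.0]] [[0.029, -1.0, 0.006], [-0.992, -0.03, -0.127], [0.127, -0.002, -0.992]] [-33.1, 546.9, 1378.9]
wrist [[354.1, 0.0, 319.3], [0.0, 354.1, 198.0], [0.0, 0.0, 1.0]] [[0.356, -0.934, -0.001], [-0.899, -0.343, 0.271], [-0.253, -0.095, -0.963]] [-648.0, -30.6, 390.8]
```

View pics/scene0.png

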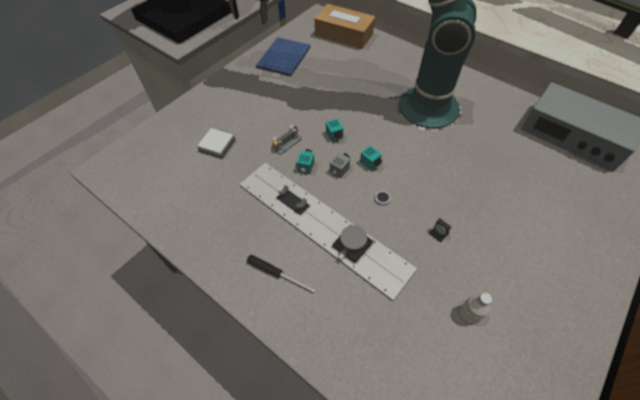

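View pics/top0.png

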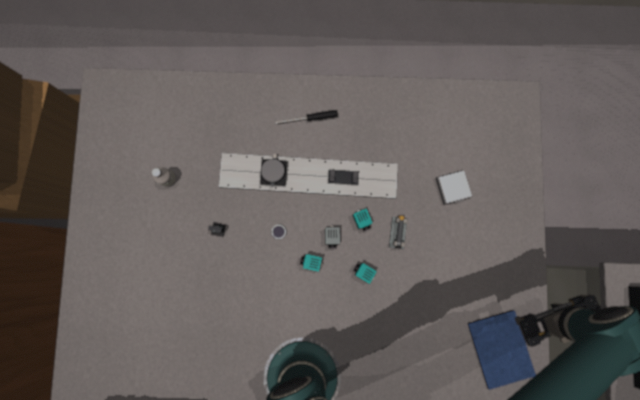

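View pics/wrist0.png

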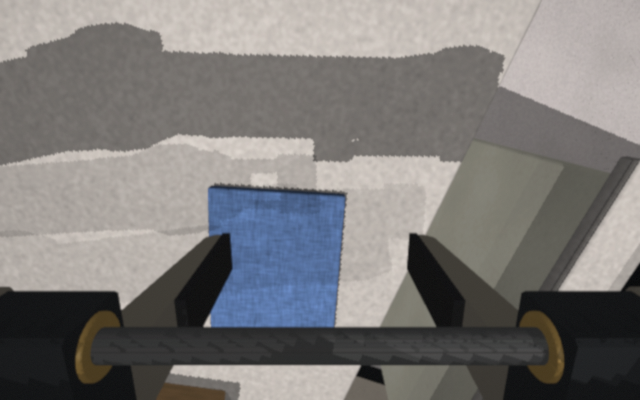

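```bash
cat > h.py <<'E'
from station import ctrl
import cv2, numpy as np
from scipy.spatial.transform import Rotation as Rot
def pix(name,X,c=None):
    c=c or ctrl.calibration(name); p=c["R"]@np.array(X,float)+c["t"]; q=np.array(c["intrinsics"])@p; return q[:2]/q[2]
def ray(name,uv,z,c=None):
    c=c or ctrl.calibration(name); R=np.array(c["R"]);t=np.array(c["t"]);K=np.array(c["intrinsics"])
    o=-R.T@t; d=R.T@np.linalg.inv(K)@np.array([uv[0],uv[1],1.]); s=(z-o[2])/d[2]; return o+s*d
E
python3 - <<'E'
from h import *
im=ctrl.snapshot("top")
cv2.imwrite("pics/topc.png",cv2.resize(im[100:300,140:480,::-1],None,fx=2.35,fy=2.35,interpolation=cv2.INTER_CUBIC))
for n in ["tube","rack","cradle","stage","lens","detector","puck","bottle","case","driver"]:
    for cam in ["top"]:
        for d in ctrl.search_frame(n,cam)[:5]:
            print(n,cam,round(d["conf"],2),np.round(d["position"]).tolist(),np.round(pix(cam,d["position"])).tolist())
im=ctrl.snapshot("scene")
cv2.imwrite("pics/scenec.png",cv2.resize(im[90:330,190:510,::-1],None,fx=2.5,fy=2.5,interpolation=cv2.INTER_CUBIC))
for n in ["tube","rack","cradle","stage","lens","detector","puck"]:
        for d in ctrl.search_frame(n,"scene")[:5]:
            print(n,round(d["conf"],2),np.round(d["position"]).tolist())
E
```

```text
tube top 0.72 [444.0, -290.0, 37.0] [400.0, 231.0]
tube top 0.22 [590.0, -457.0, 32.0] [454.0, 186.0]
rack top 0.74 [439.0, -277.0, 7.0] [395.0, 233.0]
cradle top 0.93 [609.0, -114.0, 23.0] [344.0, 177.0]
stage top 0.72 [610.0, 108.0, 62.0] [272.0, 172.0]
detector top 0.88 [320.0, -183.0, 52.0] [366.0, 272.0]
detector top 0.74 [474.0, -172.0, 45.0] [362.0, 220.0]
detector top 0.6 [422.0, -79.0, 50.0] [332.0, 236.0]
detector top 0.57 [345.0, -19.0, 50.0] [311.0, 262.0]
puck top 0.46 [433.0, 83.0, 13.0] [279.0, 232.0]
bottle top 0.7 [585.0, 431.0, 82.0] [164.0, 176.0]
case top 0.83 [587.0, -458.0, 34.0] [455.0, 187.0]
driver top 0.57 [803.0, -25.0, 23.0] [317.0, 116.0]
tube 0.6 [448.0, -280.0, 41.0]
rack 0.53 [612.0, -109.0, 22.0]
rack 0.51 [449.0, -273.0, 1.0]
rack 0.42 [445.0, 274.0, 34.0]
cradle 0.74 [614.0, -110.0, 23.0]
stage 0.77 [635.0, 124.0, 58.0]
lens 0.71 [445.0, 274.0, 35.0]
detector 0.8 [356.0, -15.0, 45.0]
detector 0.72 [331.0, -170.0, 45.0]
detector 0.65 [807.0, -21.0, 23.0]
detector 0.63 [493.0, -162.0, 47.0]
detector 0.59 [434.0, -68.0, 44.0]
puck 0.63 [636.0, 120.0, 59.0]
puck 0.51 [439.0, 92.0, 12.0]
```

View pics/topc.png

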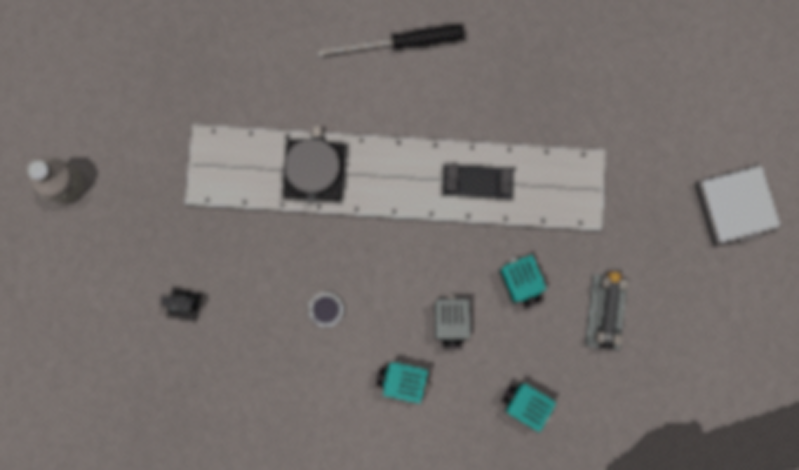

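View pics/scenec.png

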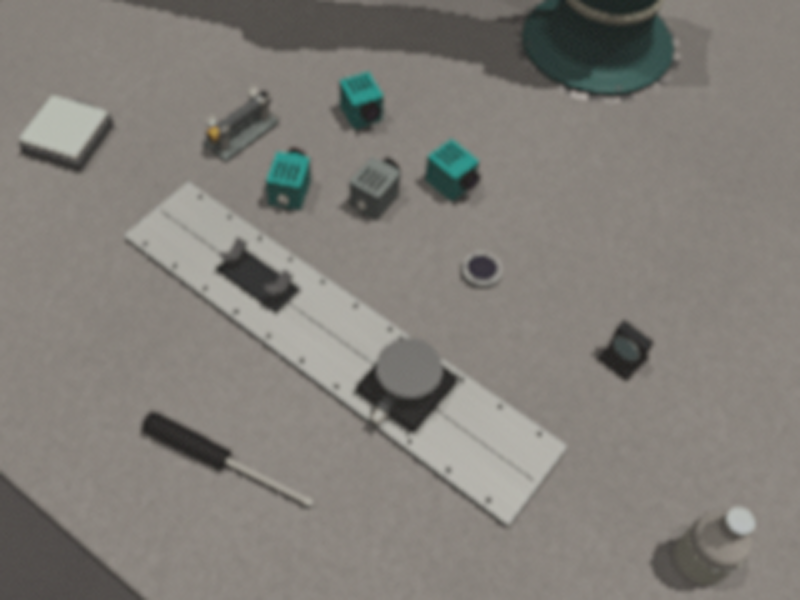

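```bash
cat >> h.py <<'E'
def yaw_of(s):
    M=Rot.from_quat(s["tcp_rot"]).as_matrix(); return np.degrees(np.arctan2(M[1,0],M[0,0]))
def plan(target,yaw=None,step=55.,n=None):
    """rows to get TCP to target (mm), tool-x azimuth yaw (deg)"""
    s=ctrl.get_state(); p=np.array(s["position"]); M=Rot.from_quat(s["tcp_rot"]).as_matrix(); y0=yaw_of(s)
    d=np.array(target,float)-p
    dy=0 if yaw is None else (yaw-y0+180)%360-180
    n=n or max(1,int(np.ceil(np.linalg.norm(d)/step)),int(np.ceil(abs(dy)/10.4)))
    rows=[]
    for i in range(n):
        Mi=Rot.from_euler('z',dy*i/n,degrees=True).as_matrix()@M
        rows.append(np.append(Mi.T@d/n/1000,-dy/n))
    print("pos",np.round(p,1).tolist(),"yaw",round(y0,1),"d",np.round(d,1).tolist(),"dyaw",round(dy,1),"rows",n)
    for i in range(0,n,5): print([float(x) for r in rows[i:i+5] for x in np.append(np.round(r[:3],4),round(r[3],1))])
E
python3 - <<'E'
from h import *
s=ctrl.get_state();c=ctrl.calibration("wrist");R=np.array(c["R"]);o=-R.T@np.array(c["t"])
M=Rot.from_quat(s["tcp_rot"]).as_matrix()
print("cam in tool",M.T@(o-s["position"]),"dir",M.T@R[2], s["t"])
plan([450,-200,330],-90)
E
```

```text
cam in tool [  75.88117216   -1.24513263 -169.84649023] dir [-2.70409008e-01 -1.94303508e-04  9.62745517e-01] 1.1
pos [231.8, -607.3, 214.6] yaw 20.9 d [218.2, 407.3, 115.4] dyaw -110.9 rows 11
[0.0317, -0.0275, -0.0105, 10.1, 0.0264, -0.0326, -0.0105, 10.1, 0.0203, -0.0368, -0.0105, 10.1, 0.0136, -0.0398, -0.0105, 10.1, 0.0064, -0.0415, -0.0105, 10.1]
[-0.001, -0.042, -0.0105, 10.1, -0.0083, -0.0412, -0.0105, 10.1, -0.0154, -0.0391, -0.0105, 10.1, -0.022, -0.0358, -0.0105, 10.1, -0.0279, -0.0314, -0.0105, 10.1]
[-0.033, -0.026, -0.0105, 10.1]
```

Run:
```python
from h import *
plan([400,-280,250],0,60)
```

```text
pos [231.8, -607.3, 214.6] yaw 20.9 d [168.2, 327.3, 35.4] dyaw -20.9 rows 7
[0.0391, -0.0351, -0.0051, 3.0, 0.0372, -0.0371, -0.0051, 3.0, 0.0353, -0.039, -0.0051, 3.0, 0.0332, -0.0408, -0.0051, 3.0, 0.031, -0.0424, -0.0051, 3.0]
[0.0288, -0.044, -0.0051, 3.0, 0.0264, -0.0454, -0.0051, 3.0]
```

Request:
{"op": "arm_command", "data": {
  "targets": [0.039, -0.035, -0.005, 3, 0.037, -0.037, -0.005, 3, 0.035, -0.039, -0.005, 3, 0.033, -0.041, -0.005, 3, 0.031, -0.042, -0.005, 3],
  "fingers": 0.06
}}

```text
t: 1.72
position: [353.1, -372.0, 239.3]
tcp_rot: [0.999, 0.043, -0.0, 0.001]
force: [0.2, -1.1, -0.2]
opening: 60.1
```

Request:
{"op": "arm_command", "data": {
  "targets": [0.029, -0.044, -0.005, 3, 0.026, -0.045, -0.005, 3, 0, 0, 0, 0]
}}

```text
t: 2.1
position: [406.6, -273.0, 250.9]
tcp_rot: [1.0, -0.008, 0.001, 0.001]
force: [-0.2, -0.6, -1.5]
opening: 60.1
```

```bash
cat > look.py <<'E'
import sys
from h import *
s=ctrl.get_state(); c=ctrl.calibration("wrist"); im=ctrl.snapshot("wrist")
print("t",s["t"],np.round(s["position"],1).tolist(),round(yaw_of(s),2),"f",np.round(s["force"],1).tolist(),"op",round(s["opening"],1))
np.savez(f"pics/{sys.argv[1]}.npz",R=c["R"],t=c["t"],intrinsics=c["intrinsics"])
cv2.imwrite(f"pics/{sys.argv[1]}.png",im[:,:,::-1])
for n in sys.argv[2:]:
    for d in ctrl.search_frame(n,"wrist")[:4]:
        print(n,round(d["conf"],2),np.round(d["position"],1).tolist(),np.round(pix("wrist",d["position"],c)).tolist())
E
python3 look.py w1 tube rack detector cradle
```

```text
t 2.1 [406.6, -273.0, 250.9] -0.87 f [-0.2, -0.6, -1.5] op 60.1
tube 0.73 [444.8, -286.3, 41.2] [332.0, 135.0]
rack 0.83 [447.1, -279.2, 7.6] [324.0, 131.0]
detector 0.87 [347.8, -22.6, 48.5] [96.0, 228.0]
detector 0.8 [477.2, -181.0, 51.6] [228.0, 106.0]
detector 0.75 [337.2, -177.9, 41.7] [237.0, 232.0]
detector 0.58 [425.0, -89.8, 46.5] [147.0, 158.0]
```

View pics/w1.png

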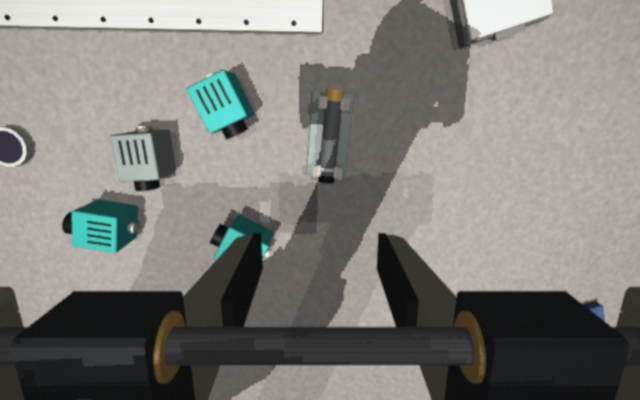

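Run:
```python
from h import *
im=cv2.imread("pics/w1.png")
cv2.imwrite("pics/w1z.png",cv2.resize(im[75:195,280:380],None,fx=5,fy=5,interpolation=cv2.INTER_CUBIC))
cv2.imwrite("pics/w1d.png",cv2.resize(im[110:200,95:215],None,fx=6,fy=6,interpolation=cv2.INTER_CUBIC))
```

```text
(no output)
```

View pics/w1z.png

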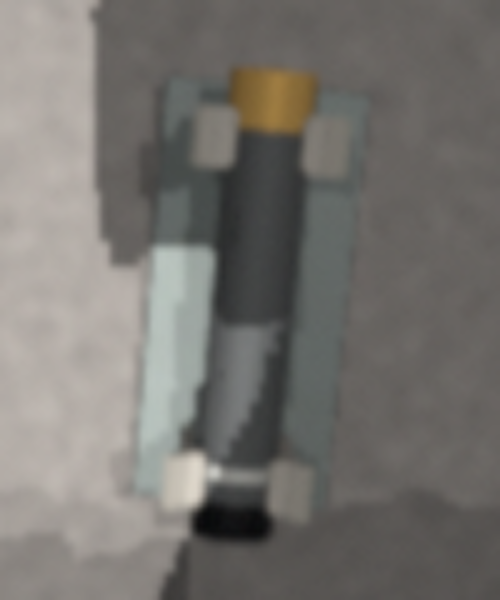

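View pics/w1d.png

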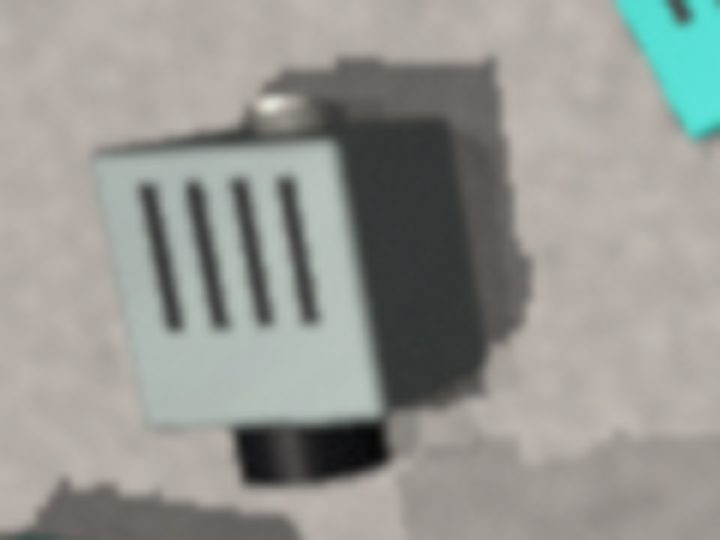

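Run:
```python
from h import *
c=dict(np.load("pics/w1.npz"))
a=[280+274/5,75+72/5];b=[280+232/5,75+538/5]
for z in (34,43):
    A=ray("wrist",a,z,c);B=ray("wrist",b,z,c);d=A-B
    print(z,A.round(1),B.round(1),((A+B)/2).round(1),np.linalg.norm(d).round(1),np.degrees(np.arctan2(d[1],d[0])).round(2))
P=[ray("wrist",[95+u/6,110+v/6],50,c)[:2] for u,v in [(95,155),(340,140),(385,418),(152,428)]]
P=np.array(P);print(P.round(1),P.mean(0).round(1),[np.linalg.norm(P[i]-P[i-1]).round(1) for i in range(4)])
for i,j in((3,0),(2,1)): d=P[j]-P[i];print(np.degrees(np.arctan2(d[1],d[0])).round(1))
for i,j in((0,1),(3,2)): d=P[i]-P[j];print(np.degrees(np.arctan2(d[1],d[0])).round(1)-90)
```

```text
34 [ 491.5 -290.1   34. ] [ 391.7 -280.3   34. ] [ 441.6 -285.2   34. ] 100.2 -5.62
43 [ 491.3 -289.7   43. ] [ 393.8 -280.1   43. ] [ 442.5 -284.9   43. ] 97.9 -5.62
[[ 448.7  -57.3]
 [ 450.6  -99.9]
 [ 401.6 -100.9]
 [ 400.4  -59.1]] [425.3 -79.3] [np.float64(48.3), np.float64(42.6), np.float64(49.0), np.float64(41.8)]
2.2
1.2
2.5
1.5999999999999943
```

Run:
```python
from h import *
plan([442.5,-285,100],-5.6)
```

```text
pos [403.4, -278.2, 249.9] yaw -1.4 d [39.1, -6.8, -149.9] dyaw -4.2 rows 3
[0.0131, 0.0018, 0.05, 1.4, 0.0131, 0.0015, 0.05, 1.4, 0.0132, 0.0012, 0.05, 1.4]
```

Request:
{"op": "arm_command", "data": {
  "targets": [0.013, 0.002, 0.05, 1.4, 0.013, 0.0015, 0.05, 1.4, 0.013, 0.001, 0.05, 1.4, 0, 0, 0, 0, 0, 0, 0, 0]
}}

```text
t: 2.98
position: [441.0, -294.0, 97.8]
tcp_rot: [0.998, -0.056, 0.001, 0.004]
force: [-0.0, -0.5, 1.0]
opening: 60.1
```

```bash
python3 look.py w2 tube
```

```text
t 2.975 [441.0, -294.0, 97.8] -6.47 f [-0.0, -0.5, 1.0] op 60.1
tube 0.81 [447.9, -284.2, 39.1] [304.0, 206.0]
```

View pics/w2.png

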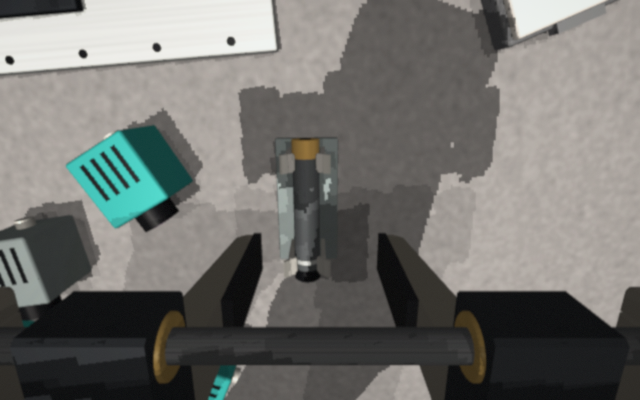

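Run:
```python
from h import *
im=cv2.imread("pics/w2.png")
cv2.imwrite("pics/w2z.png",cv2.resize(im[130:290,260:350],None,fx=3.7,fy=3.7,interpolation=cv2.INTER_CUBIC))
plan([442.5,-285,60],-5.6)
```

```text
pos [441.2, -293.8, 98.4] yaw -6.5 d [1.3, 8.8, -38.4] dyaw 0.9 rows 1
[0.0001, -0.0092, 0.0383, -0.9]
```

View pics/w2z.png

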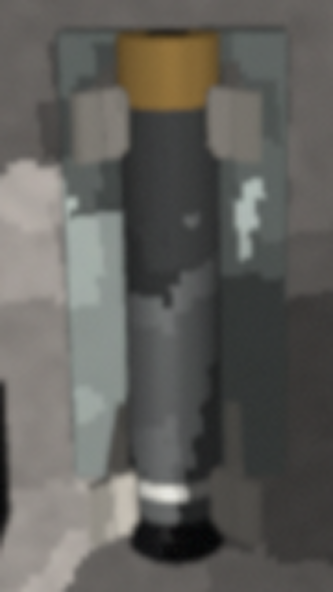

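Run:
```python
from h import *
c=dict(np.load("pics/w2.npz"))
for z in (34,43):
    A=ray("wrist",[305.4,138.6],z,c);B=ray("wrist",[307.3,280],z,c);d=A-B
    print(z,A.round(1),B.round(1),((A+B)/2).round(1),np.linalg.norm(d).round(1),np.degrees(np.arctan2(d[1],d[0])).round(2))
```

```text
34 [ 492.  -290.2   34. ] [ 390.  -278.9   34. ] [ 441.  -284.5   34. ] 102.7 -6.33
43 [ 492.9 -290.6   43. ] [ 394.8 -279.7   43. ] [ 443.9 -285.2   43. ] 98.7 -6.33
```

Request:
{"op": "arm_command", "data": {
  "targets": [0.001, -0.009, 0.038, -0.4, 0, 0, 0, 0]
}}

```text
t: 3.32
position: [445.2, -287.4, 64.2]
tcp_rot: [0.999, -0.053, 0.005, 0.006]
force: [-0.5, 0.6, 0.8]
opening: 60.1
```

Run:
```python
from h import *
plan([443,-285,15.5],-6)
```

```text
pos [445.2, -287.4, 64.2] yaw -6.1 d [-2.2, 2.4, -48.7] dyaw 0.1 rows 1
[-0.003, -0.0027, 0.0487, -0.1]
```

Request:
{"op": "arm_command", "data": {
  "targets": [-0.003, -0.003, 0.04, 0, 0, 0, 0, 0]
}}

```text
t: 3.58
position: [445.8, -287.3, 28.6]
tcp_rot: [0.998, -0.054, 0.009, 0.008]
force: [0.5, -0.3, 0.5]
opening: 60.0
```

Run:
```python
from h import *
plan([443,-285,15.5],-6)
```

```text
pos [445.8, -287.3, 28.6] yaw -6.2 d [-2.8, 2.3, -13.1] dyaw 0.2 rows 1
[-0.0033, -0.0022, 0.013, -0.2]
```

Request:
{"op": "arm_command", "data": {
  "targets": [-0.003, -0.002, 0.013, 0, 0, 0, 0, 0]
}}

```text
t: 3.82
position: [445.7, -287.3, 19.0]
tcp_rot: [0.998, -0.054, 0.012, 0.01]
force: [-0.1, -0.1, -0.1]
opening: 59.9
```

```bash
cat >> h.py <<'E'
def tilt():
    s=ctrl.get_state(); M=Rot.from_quat(s["tcp_rot"]).as_matrix(); print("t",s["t"],"toolz xy deg",np.degrees(M[:2,2]).round(2),"q",np.round(s["joint_positions"],3).tolist(),"f",np.round(s["force"],1),"op",round(s["opening"],1))
E
python3 - <<'E'
from h import *
plan([443,-285,15.5],-6); tilt()
E
```

```text
pos [445.7, -287.3, 19.0] yaw -6.2 d [-2.7, 2.3, -3.5] dyaw 0.2 rows 1
[-0.003, -0.0021, 0.0034, -0.2]
t 3.825 toolz xy deg [ 1.32 -1.21] q [0.581, 0.551, -0.094, 2.036, 0.112, 0.529, -1.274] f [-0.1 -0.1 -0.1] op 59.9
```

Request:
{"op": "arm_command", "data": {
  "targets": [0, 0, 0, 0, 0, 0, 0, 0]
}}

```text
t: 4.08
position: [446.8, -288.2, 20.8]
tcp_rot: [0.998, -0.054, 0.013, 0.011]
force: [-0.4, 1.0, -0.1]
opening: 60.0
```

Run:
```python
from h import *
plan([443,-285,15.5],-6); tilt()
```

```text
pos [446.8, -288.2, 20.8] yaw -6.2 d [-3.8, 3.2, -5.3] dyaw 0.2 rows 1
[-0.0043, -0.0029, 0.0051, -0.2]
t 4.075 toolz xy deg [ 1.47 -1.3 ] q [0.581, 0.548, -0.094, 2.035, 0.112, 0.53, -1.273] f [-0.4  1.  -0.1] op 60.0
```

Request:
{"op": "arm_command", "data": {
  "targets": [-0.006, -0.0045, 0.007, 0]
}}

```text
t: 4.2
position: [442.3, -283.7, 14.0]
tcp_rot: [0.998, -0.054, 0.014, 0.011]
force: [-0.2, -0.5, 0.1]
opening: 60.0
```

Run:
```python
from h import *
plan([443,-285,15.5],-6); tilt()
```

```text
pos [442.3, -283.7, 14.0] yaw -6.2 d [0.7, -1.3, 1.5] dyaw 0.2 rows 1
[0.0009, 0.0012, -0.0014, -0.2]
t 4.2 toolz xy deg [ 1.58 -1.37] q [0.576, 0.553, -0.091, 2.053, 0.115, 0.505, -1.281] f [-0.2 -0.5  0.1] op 60.0
```

Request:
{"op": "arm_command", "data": {
  "targets": [0.0005, 0.001, 0.0005, 0, 0, 0, 0.001, 0, 0, 0, 0.001, 0],
  "fingers": 0,
  "force": 50
}}

```text
t: 4.58
position: [441.6, -284.0, 10.6]
tcp_rot: [0.998, -0.054, 0.013, 0.011]
force: [0.3, 0.7, 0.4]
opening: 32.3
```

Run:
```python
from h import *
plan([443,-285,60],-6); tilt()
```

```text
pos [441.6, -284.0, 10.6] yaw -6.2 d [1.4, -1.0, 49.4] dyaw 0.2 rows 1
[0.0028, 0.0018, -0.0493, -0.2]
t 4.575 toolz xy deg [ 1.47 -1.3 ] q [0.577, 0.559, -0.091, 2.053, 0.116, 0.501, -1.28] f [0.3 0.7 0.4] op 32.3
```

Request:
{"op": "arm_command", "data": {
  "targets": [0.0005, 0.001, -0.004, 0, 0, 0, 0, 0]
}}

```text
t: 4.82
position: [442.2, -285.3, 15.0]
tcp_rot: [0.998, -0.054, 0.014, 0.011]
force: [0.4, -0.1, 4.6]
opening: 16.9
```

Run:
```python
from h import *
plan([443,-285,60],-6); tilt()
```

```text
pos [442.2, -285.3, 15.0] yaw -6.2 d [0.8, 0.3, 45.0] dyaw 0.2 rows 1
[0.002, 0.0005, -0.045, -0.2]
t 4.825 toolz xy deg [ 1.49 -1.32] q [0.58, 0.552, -0.092, 2.049, 0.115, 0.511, -1.277] f [ 0.4 -0.1  4.6] op 16.9
```

Request:
{"op": "arm_command", "data": {
  "targets": [0.0005, 0, -0.012, 0, 0.001, 0, -0.02, 0, 0.001, 0, -0.03, 0]
}}

```text
t: 5.2
position: [440.5, -283.1, 77.1]
tcp_rot: [0.998, -0.055, 0.01, 0.009]
force: [-0.2, -0.3, -0.6]
opening: 16.6
```

Run:
```python
from h import *
plan([443,-285,110],-6); tilt()
```

```text
pos [440.5, -283.1, 77.1] yaw -6.2 d [2.5, -1.9, 32.9] dyaw 0.2 rows 1
[0.0034, 0.0022, -0.0328, -0.2]
t 5.2 toolz xy deg [ 1.12 -1.13] q [0.594, 0.443, -0.111, 2.029, 0.092, 0.647, -1.259] f [-0.2 -0.3 -0.6] op 16.6
```

Run:
```python
from h import *
plan([540,20,260],0,61)
```

```text
pos [440.5, -283.1, 77.1] yaw -6.2 d [99.5, 303.1, 182.9] dyaw 6.2 rows 7
[0.01, -0.0441, -0.0267, -0.9, 0.0107, -0.044, -0.0267, -0.9, 0.0114, -0.0438, -0.0267, -0.9, 0.0121, -0.0436, -0.0266, -0.9, 0.0127, -0.0435, -0.0266, -0.9]
[0.0134, -0.0433, -0.0266, -0.9, 0.0141, -0.0431, -0.0266, -0.9]
```

Request:
{"op": "arm_command", "data": {
  "targets": [0.01, -0.044, -0.027, -0.9, 0.011, -0.044, -0.027, -0.9, 0.011, -0.044, -0.027, -0.9, 0.012, -0.044, -0.027, -0.9, 0.013, -0.044, -0.027, -0.9]
}}

```text
t: 5.82
position: [513.1, -62.6, 219.0]
tcp_rot: [1.0, -0.018, 0.012, 0.011]
force: [1.2, 0.6, -1.2]
opening: 16.5
```

Request:
{"op": "arm_command", "data": {
  "targets": [0.013, -0.043, -0.027, -0.9, 0.014, -0.043, -0.027, -0.9, 0, 0, 0, 0, 0, 0, 0, 0, 0, 0, 0, 0]
}}

```text
t: 6.45
position: [541.0, 30.4, 279.2]
tcp_rot: [1.0, 0.001, 0.015, 0.011]
force: [-0.4, -1.2, -0.9]
opening: 16.6
```

```bash
python3 look.py w3 cradle stage lens puck; python3 -c "
from h import *
tilt()"
```

```text
t 6.45 [541.0, 30.4, 279.2] 0.1 f [-0.4, -1.2, -0.9] op 16.6
cradle 0.96 [613.2, -114.4, 18.6] [437.0, 108.0]
stage 0.74 [623.8, 106.0, 59.0] [245.0, 98.0]
lens 0.92 [448.9, 268.0, 32.0] [125.0, 244.0]
puck 0.78 [442.4, 99.1, 15.0] [263.0, 243.0]
puck 0.71 [614.8, -113.1, 21.9] [437.0, 107.0]
t 6.7 toolz xy deg [ 1.76 -1.25] q [0.112, 0.226, -0.287, 1.802, 0.101, 1.098, -1.782] f [-0.5 -1.3 -0.5] op 16.8
```

View pics/w3.png

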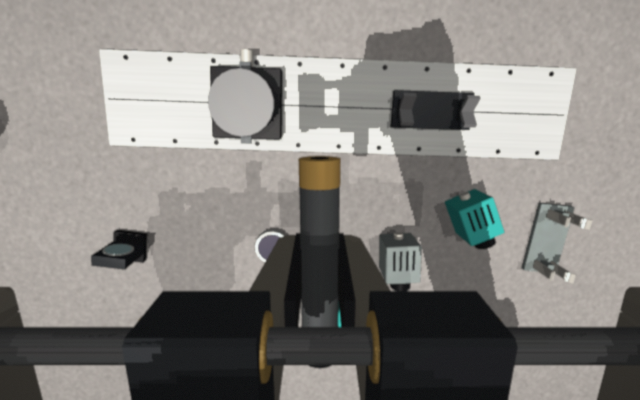

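Run:
```python
from h import *
im=cv2.imread("pics/w3.png")
cv2.imwrite("pics/w3a.png",cv2.resize(im[35:165,195:345],None,fx=4.5,fy=4.5,interpolation=cv2.INTER_CUBIC))
cv2.imwrite("pics/w3b.png",cv2.resize(im[70:150,370:500],None,fx=6,fy=6,interpolation=cv2.INTER_CUBIC))
cv2.imwrite("pics/w3c.png",cv2.resize(im[220:280,80:160],None,fx=9,fy=9,interpolation=cv2.INTER_CUBIC))
```

```text
(no output)
```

View pics/w3a.png

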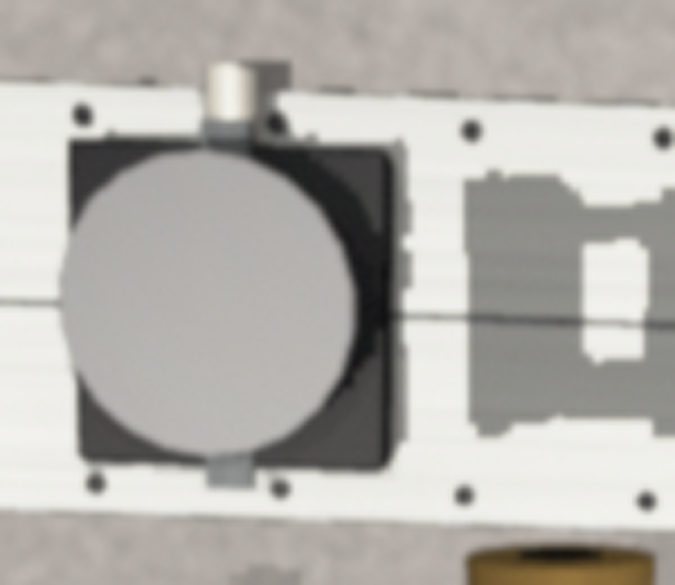

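View pics/w3b.png

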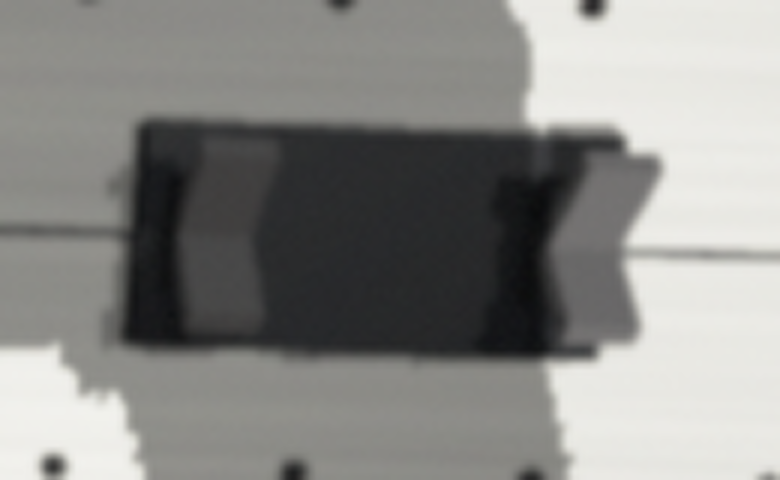

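View pics/w3c.png

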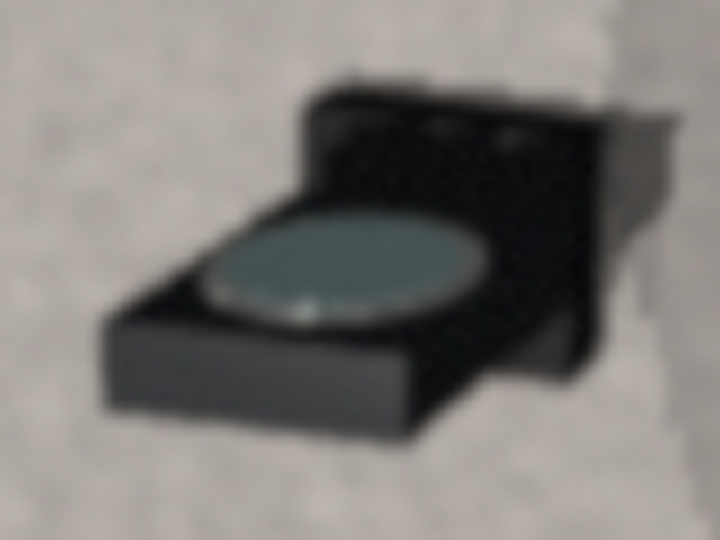

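Run:
```python
from h import *
c=dict(np.load("pics/w3.npz"))
def r(u,v,z): return ray("wrist",[u,v],z,c)
A=lambda u,v:(195+u/4.5,35+v/4.5); B=lambda u,v:(370+u/6,70+v/6); C=lambda u,v:(80+u/9,220+v/9)
# line z=12
L=[r(109,99.5,12),r(*A(20,301),12),r(*A(430,316),12),r(*A(650,323),12),r(*B(20,231),12),r(*B(740,256),12),r(562,115,12)]
L=np.array(L); print("line",L.round(1).tolist()); k=np.polyfit(L[:,1],L[:,0],1); print("x=%.4f*y+%.2f"%tuple(k),"az",90-np.degrees(np.arctan(k[0])), (L[:,0]-np.polyval(k,L[:,1])).round(1))
# base corners z=32
Q=np.array([r(*A(*p),32) for p in [(70,142),(390,150),(388,467),(85,462)]]); print("base",Q.round(1).tolist(),Q.mean(0).round(1),[np.linalg.norm(Q[i]-Q[i-1]).round(1) for i in range(4)])
# platen ellipse
im=cv2.imread("pics/w3.png")
E=[r(*A(*p),62) for p in [(61,305),(357,305),(208,150),(208,458)]]; print("platen",np.round(E,1).tolist(), ((E[0]+E[1])/2).round(1),((E[2]+E[3])/2).round(1))
# cradle plate z=20
Q=np.array([r(*B(*p),20) for p in [(143,122),(622,132),(597,355),(125,343)]]); print("cradle",Q.round(1).tolist(),Q.mean(0).round(1),[np.linalg.norm(Q[i]-Q[i-1]).round(1) for i in range(4)])
Q=np.array([r(*C(*p),58) for p in [(100,320),(410,345),(410,440),(100,410)]]); print("lens top",Q.round(1).tolist(),Q.mean(0).round(1),[np.linalg.norm(Q[i]-Q[i-1]).round(1) for i in range(4)])
for i,j in((0,1),(3,2)): d=Q[i]-Q[j];print("lens yaw",np.degrees(np.arctan2(d[1],d[0])).round(1)-90)
```

```text
line [[623.2, 274.1, 12.0], [620.5, 168.2, 12.0], [616.8, 60.1, 12.0], [615.0, 1.4, 12.0], [613.0, -39.6, 12.0], [608.2, -186.6, 12.0], [605.5, -272.0, 12.0]]
x=0.0332*y+614.58 az 88.09753620399033 [-0.5  0.4  0.2  0.4 -0.2 -0.2 -0.1]
base [[658.0, 146.9, 32.0], [656.4, 68.1, 32.0], [578.6, 70.6, 32.0], [580.0, 148.7, 32.0]] [618.2 108.6  32. ] [np.float64(78.1), np.float64(78.8), np.float64(77.8), np.float64(78.2)]
platen [[618.6, 143.6, 62.0], [618.7, 74.4, 62.0], [653.0, 107.5, 62.0], [583.1, 111.1, 62.0]] [618.6 109.   62. ] [618.1 109.3  62. ]
cradle [[633.7, -61.6, 20.0], [631.9, -156.2, 20.0], [588.9, -155.7, 20.0], [591.3, -60.1, 20.0]] [ 611.4 -108.4   20. ] [np.float64(42.4), np.float64(94.7), np.float64(43.1), np.float64(95.6)]
lens top [[445.1, 294.8, 58.0], [441.2, 255.2, 58.0], [427.7, 257.0, 58.0], [432.4, 296.7, 58.0]] [436.6 275.9  58. ] [np.float64(12.8), np.float64(39.7), np.float64(13.6), np.float64(40.0)]
lens yaw -5.599999999999994
lens yaw -6.700000000000003
```

Run:
```python
from h import *
plan([611,-109,120],88.1,61)
```

```text
pos [541.3, 30.6, 279.1] yaw 0.1 d [69.7, -139.6, -159.1] dyaw 88.0 rows 9
[0.0072, 0.0151, 0.0182, -9.8, 0.0044, 0.0162, 0.0182, -9.8, 0.0015, 0.0168, 0.0181, -9.8, -0.0014, 0.0169, 0.018, -9.8, -0.0044, 0.0165, 0.0179, -9.8]
[-0.0072, 0.0156, 0.0178, -9.8, -0.0098, 0.0143, 0.0177, -9.8, -0.0121, 0.0125, 0.0176, -9.8, -0.0142, 0.0103, 0.0175, -9.8]
```

Request:
{"op": "arm_command", "data": {
  "targets": [0.007, 0.015, 0.018, -9.8, 0.0045, 0.016, 0.018, -9.8, 0.0015, 0.017, 0.018, -9.8, -0.0015, 0.017, 0.018, -9.8, -0.0045, 0.0165, 0.018, -9.8]
}}

```text
t: 7.32
position: [581.7, -49.8, 190.2]
tcp_rot: [0.904, 0.428, 0.01, 0.017]
force: [-0.5, 0.0, -1.0]
opening: 16.5
```

Run:
```python
from h import *
plan([611,-109,120],88.1,61);tilt()
```

```text
pos [581.7, -49.8, 190.2] yaw 50.7 d [29.3, -59.2, -70.2] dyaw 37.4 rows 4
[-0.0069, 0.0143, 0.0181, -9.4, -0.0093, 0.013, 0.018, -9.4, -0.0114, 0.0114, 0.018, -9.4, -0.0132, 0.0094, 0.0179, -9.4]
t 7.325 toolz xy deg [ 1.88 -1.23] q [0.308, 0.397, -0.368, 1.801, 0.201, 0.944, -0.834] f [-0.5  0.  -1. ] op 16.5
```

Request:
{"op": "arm_command", "data": {
  "targets": [-0.007, 0.014, 0.018, -9.4, -0.0095, 0.013, 0.018, -9.4, -0.0115, 0.0115, 0.018, -9.4, -0.013, 0.0095, 0.018, -9.4]
}}

```text
t: 7.82
position: [611.1, -113.5, 116.7]
tcp_rot: [0.711, 0.703, 0.003, 0.018]
force: [0.7, -0.3, 0.0]
opening: 16.7
```

```bash
python3 - <<'E'
from h import *
plan([611,-109,70],88.1,61);tilt()
E
python3 look.py w4 cradle
```

```text
pos [611.1, -113.5, 116.7] yaw 89.4 d [-0.1, 4.5, -46.7] dyaw -1.3 rows 1
[0.0055, -0.0016, 0.0466, 1.3]
t 7.825 toolz xy deg [ 1.76 -1.22] q [0.463, 0.568, -0.46, 1.758, 0.346, 0.862, -0.166] f [ 0.7 -0.3  0. ] op 16.7
t 7.825 [611.1, -113.5, 116.7] 89.38 f [0.7, -0.3, 0.0] op 16.7
cradle 0.97 [607.0, -76.5, 21.4] [310.0, 152.0]
```

View pics/w4.png

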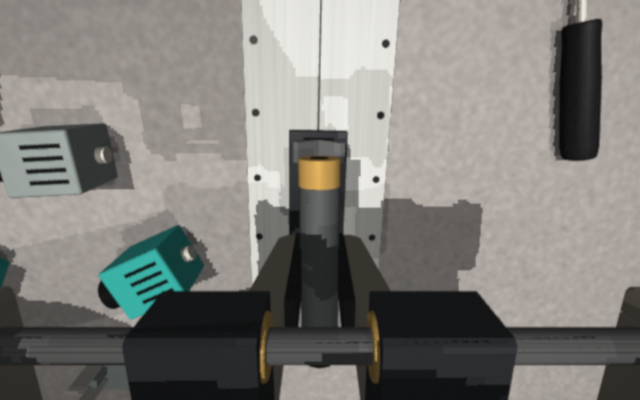

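Run:
```python
from h import *
c=dict(np.load("pics/w4.npz"))
print(ray("wrist",[319.5,157],145,c), ray("wrist",[319,100],12,c),ray("wrist",[320,20],12,c))
```

```text
[609.90360754 -57.98493423 145.        ] [614.07444345 -39.52658993  12.        ] [615.36542777  14.36795158  12.        ]
```

Request:
{"op": "arm_command", "data": {
  "targets": [0.0055, -0.0015, 0.046, 1.3, 0, 0, 0, 0]
}}

```text
t: 8.18
position: [609.8, -110.3, 69.1]
tcp_rot: [0.724, 0.689, 0.003, 0.017]
force: [-1.3, -0.9, -1.0]
opening: 16.8
```

Run:
```python
from h import *
plan([611,-109,28],88.1,61);tilt()
```

```text
pos [609.8, -110.3, 69.1] yaw 87.1 d [1.2, 1.3, -41.1] dyaw 1.0 rows 1
[0.0022, -0.0, 0.0411, -1.0]
t 8.175 toolz xy deg [ 1.59 -1.18] q [0.431, 0.626, -0.424, 1.785, 0.377, 0.78, -0.236] f [-1.3 -0.9 -1. ] op 16.8
```

Run:
```python
from h import *
im=cv2.imread("pics/w4.png")
cv2.imwrite("pics/w4z.png",cv2.resize(im[120:240,270:370],None,fx=5,fy=5,interpolation=cv2.INTER_CUBIC))
```

```text
(no output)
```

View pics/w4z.png

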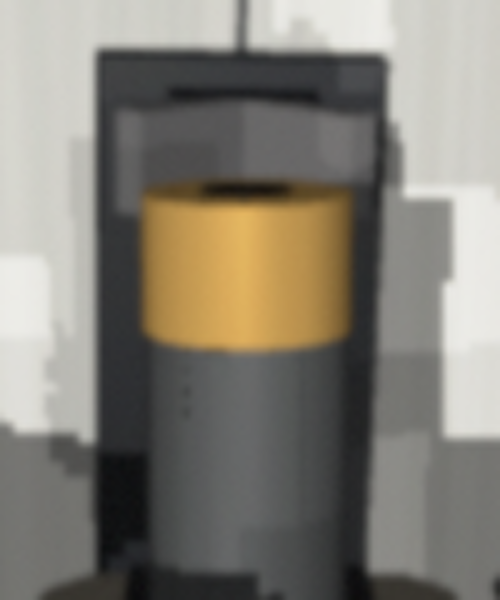

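Request:
{"op": "arm_command", "data": {
  "targets": [0.001, 0.0005, 0.036, -1]
}}

```text
t: 8.3
position: [615.4, -110.0, 37.5]
tcp_rot: [0.719, 0.695, 0.005, 0.02]
force: [-0.8, -1.3, -1.4]
opening: 16.9
```

Run:
```python
from h import *
plan([611.6,-110.5,27],88.1,61);tilt()
```

```text
pos [615.4, -110.0, 37.5] yaw 88.1 d [-3.8, -0.5, -10.5] dyaw 0.0 rows 1
[-0.0004, -0.0041, 0.0103, -0.0]
t 8.3 toolz xy deg [ 2.08 -1.25] q [0.414, 0.674, -0.405, 1.789, 0.41, 0.722, -0.248] f [-0.8 -1.3 -1.4] op 16.9
```

Request:
{"op": "arm_command", "data": {
  "targets": [0, -0.004, 0.003, 0, 0, 0, 0, 0]
}}

```text
t: 8.55
position: [611.9, -109.1, 36.6]
tcp_rot: [0.719, 0.695, 0.006, 0.021]
force: [0.3, -0.0, -0.3]
opening: 16.6
```

Run:
```python
from h import *
plan([611.6,-110.5,27],88.1,61);tilt()
```

```text
pos [611.9, -109.1, 36.6] yaw 88.0 d [-0.3, -1.4, -9.6] dyaw 0.1 rows 1
[-0.0012, -0.0006, 0.0096, -0.1]
t 8.55 toolz xy deg [ 2.13 -1.25] q [0.414, 0.67, -0.404, 1.799, 0.411, 0.715, -0.252] f [ 0.3 -0.  -0.3] op 16.6
```

Request:
{"op": "arm_command", "data": {
  "targets": [-0.0012, -0.0005, 0.008, 0, 0, 0, 0.001, 0]
}}

```text
t: 8.8
position: [613.6, -110.9, 30.7]
tcp_rot: [0.719, 0.694, 0.007, 0.023]
force: [0.9, 0.8, -0.8]
opening: 17.1
```

Run:
```python
from h import *
plan([611.6,-110.5,27],88.1,61);tilt()
```

```text
pos [613.6, -110.9, 30.7] yaw 87.9 d [-2.0, 0.4, -3.7] dyaw 0.2 rows 1
[0.0004, -0.0022, 0.0036, -0.2]
t 8.8 toolz xy deg [ 2.41 -1.32] q [0.411, 0.679, -0.398, 1.8, 0.418, 0.7, -0.256] f [ 0.9  0.8 -0.8] op 17.1
```

Request:
{"op": "arm_command", "data": {
  "targets": [0.0005, -0.0025, 0.004, 0, 0, 0, 0, 0]
}}

```text
t: 9.05
position: [613.0, -110.7, 28.3]
tcp_rot: [0.72, 0.694, 0.008, 0.024]
force: [-2.2, 0.6, 1.8]
opening: 16.5
```

```bash
python3 - <<'E'
from h import *
plan([611.6,-110.5,27],88.1,61);tilt()
E
python3 look.py w5 tube
python3 - <<'E'
from h import *
im=cv2.imread("pics/w5.png")
cv2.imwrite("pics/w5z.png",cv2.resize(im[120:400,220:420],None,fx=2.1,fy=2.1,interpolation=cv2.INTER_CUBIC))
E
```

```text
pos [613.0, -110.7, 28.3] yaw 87.9 d [-1.4, 0.2, -1.3] dyaw 0.2 rows 1
[0.0002, -0.0015, 0.0012, -0.2]
t 9.05 toolz xy deg [ 2.63 -1.36] q [0.409, 0.68, -0.395, 1.806, 0.421, 0.689, -0.261] f [-2.2  0.6  1.8] op 16.5
t 9.05 [613.0, -110.7, 28.3] 87.89 f [-2.2, 0.6, 1.8] op 16.5
tube 0.6 [610.3, -90.7, 54.6] [317.0, 238.0]
```

View pics/w5z.png

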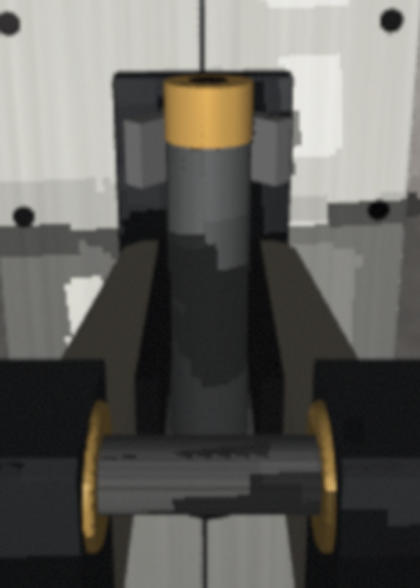

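Run:
```python
from h import *
c=dict(np.load("pics/w5.npz"))
print(ray("wrist",[220+208/2.1,120+81/2.1],46,c), ray("wrist",[220+203/2.1,120+72/2.1],20,c), ray("wrist",[220+203/2.1,120+30/2.1],12,c))
```

```text
[612.98861709 -57.76487483  46.        ] [612.92235044 -60.47176713  20.        ] [613.59620181 -51.49706125  12.        ]
```

Request:
{"op": "arm_command", "data": {
  "targets": [0, -0.001, 0.0015, 0]
}}

```text
t: 9.28
position: [613.1, -110.9, 27.4]
tcp_rot: [0.72, 0.694, 0.009, 0.025]
force: [1.0, -0.1, 8.5]
opening: 16.6
```

Run:
```python
from h import *
plan([611.6,-110.5,27],88.1,61);tilt()
```

```text
pos [613.1, -110.9, 27.4] yaw 87.9 d [-1.5, 0.4, -0.4] dyaw 0.2 rows 1
[0.0003, -0.0015, 0.0003, -0.2]
t 9.275 toolz xy deg [ 2.74 -1.38] q [0.409, 0.68, -0.394, 1.808, 0.423, 0.685, -0.262] f [ 1.  -0.1  8.5] op 16.6
```

Request:
{"op": "arm_command", "data": {
  "targets": [0, 0, 0, 0, 0, 0, 0, 0, 0, 0, 0, 0],
  "fingers": 0.045
}}

```text
t: 9.65
position: [611.7, -110.7, 26.1]
tcp_rot: [0.72, 0.694, 0.008, 0.024]
force: [0.1, -0.2, 0.1]
opening: 43.9
```

Run:
```python
from h import *
plan([613,-111,110],88.1,61);tilt()
```

```text
pos [611.7, -110.7, 26.1] yaw 87.9 d [1.3, -0.3, 83.9] dyaw 0.2 rows 2
[-0.001, 0.0026, -0.0418, -0.1, -0.001, 0.0026, -0.0418, -0.1]
t 9.65 toolz xy deg [ 2.58 -1.36] q [0.409, 0.681, -0.393, 1.809, 0.423, 0.685, -0.262] f [ 0.1 -0.2  0.1] op 43.9
```

Request:
{"op": "arm_command", "data": {
  "targets": [-0.001, 0.0025, -0.042, 0, -0.001, 0.0025, -0.042, 0, 0, 0, -0.04, 0]
}}

```text
t: 10.02
position: [607.7, -109.5, 148.3]
tcp_rot: [0.719, 0.694, 0.005, 0.02]
force: [0.2, 0.3, 0.2]
opening: 45.2
```

Run:
```python
from h import *
plan([520,40,260],-6,61);tilt()
```

```text
pos [607.7, -109.5, 148.3] yaw 87.9 d [-87.7, 149.5, 111.7] dyaw -93.9 rows 10
[0.0144, -0.0089, -0.0118, 9.4, 0.0127, -0.0112, -0.0118, 9.4, 0.0106, -0.0131, -0.0119, 9.4, 0.0083, -0.0147, -0.0119, 9.4, 0.0057, -0.0159, -0.0119, 9.4]
[0.003, -0.0166, -0.0118, 9.4, 0.0001, -0.0169, -0.0118, 9.4, -0.0027, -0.0168, -0.0117, 9.4, -0.0055, -0.0161, -0.0116, 9.4, -0.0081, -0.015, -0.0115, 9.4]
t 10.025 toolz xy deg [ 1.99 -1.23] q [0.473, 0.521, -0.477, 1.75, 0.319, 0.909, -0.175] f [0.2 0.3 0.2] op 45.2
```

Request:
{"op": "arm_command", "data": {
  "targets": [0.0145, -0.009, -0.012, 9.4, 0.0125, -0.011, -0.012, 9.4, 0.0105, -0.013, -0.012, 9.4, 0.0085, -0.0145, -0.012, 9.4, 0.0055, -0.016, -0.012, 9.4]
}}

```text
t: 10.65
position: [563.3, -34.3, 208.6]
tcp_rot: [0.942, 0.336, 0.014, 0.016]
force: [0.1, -0.6, -0.1]
opening: 45.2
```

Request:
{"op": "arm_command", "data": {
  "targets": [0.003, -0.0165, -0.012, 9.4, 0, -0.017, -0.012, 9.4, -0.0025, -0.017, -0.012, 9.4, -0.0055, -0.016, -0.0115, 9.4, -0.008, -0.015, -0.0115, 9.4]
}}

```text
t: 11.28
position: [516.9, 44.1, 265.1]
tcp_rot: [0.997, -0.081, 0.018, 0.009]
force: [0.2, -0.1, 0.5]
opening: 44.9
```

```bash
python3 look.py w6 lens tube;python3 - <<'E'
from h import *
tilt()
E
```

```text
t 11.275 [516.9, 44.1, 265.1] -9.24 f [0.2, -0.1, 0.5] op 44.9
lens 0.86 [449.8, 266.5, 31.0] [146.0, 257.0]
tube 0.96 [609.9, -104.4, 49.8] [444.0, 66.0]
t 11.425 toolz xy deg [ 2.05 -1.24] q [0.074, 0.194, -0.273, 1.873, 0.092, 1.052, -1.961] f [-0.5 -0.8 -0.4] op 45.1
```

View pics/w6.png

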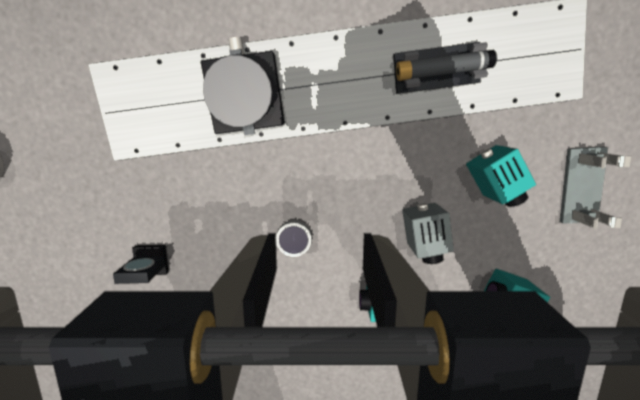

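Run:
```python
from h import *
im=cv2.imread("pics/w6.png")
cv2.imwrite("pics/w6z.png",cv2.resize(im[30:110,380:510],None,fx=6,fy=6,interpolation=cv2.INTER_CUBIC))
cv2.imwrite("pics/w6l.png",cv2.resize(im[230:300,100:190],None,fx=8,fy=8,interpolation=cv2.INTER_CUBIC))
```

```text
(no output)
```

View pics/w6z.png

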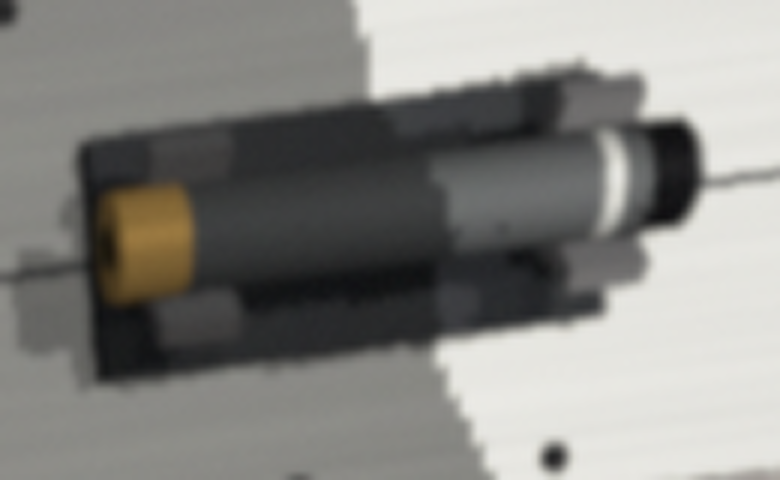

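View pics/w6l.png

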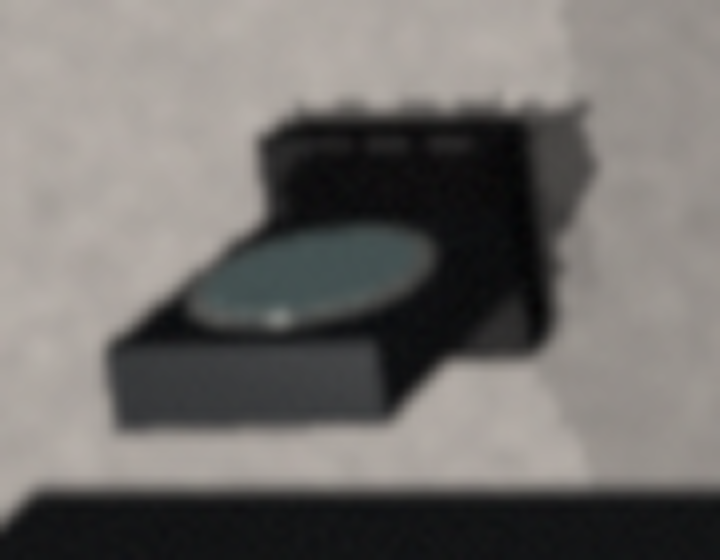

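Run:
```python
from h import *
c=dict(np.load("pics/w6.npz"))
B=lambda u,v:(380+u/6,30+v/6); C=lambda u,v:(100+u/8,230+v/8)
r=lambda p,z:ray("wrist",p,z,c)
a=r(B(108,245),46);b=r(B(698,172),50);print("brass",a.round(1),"black",b.round(1),((a+b)/2).round(1),np.linalg.norm(a-b).round(1))
print("plate near",r(B(83,145),20).round(1),r(B(97,380),20).round(1), "far",r(B(605,310),20).round(1),r(B(597,70),20).round(1))
Q=np.array([r(C(*p),58) for p in [(110,343),(380,340),(388,420),(120,430)]]); print("lens top",Q.round(1).tolist(),Q.mean(0).round(1),[np.linalg.norm(Q[i]-Q[i-1]).round(1) for i in range(4)])
for i,j in((0,1),(3,2)): d=Q[i]-Q[j];print("lens yaw",np.degrees(np.arctan2(d[1],d[0])).round(1)-90)
for z in (58,): print("base top z10 corners",r(C(265,135),10).round(1),r(C(545,350),10).round(1),r(C(525,130),10).round(1))
```

```text
brass [613.2 -58.   46. ] black [ 608.4 -159.2   50. ] [ 610.8 -108.6   48. ] 101.4
plate near [633.2 -61.6  20. ] [591.3 -59.5  20. ] far [ 588.4 -155.8   20. ] [ 630.9 -156.7   20. ]
lens top [[445.8, 293.3, 58.0], [439.7, 255.2, 58.0], [427.3, 257.5, 58.0], [432.3, 295.9, 58.0]] [436.3 275.4  58. ] [np.float64(13.7), np.float64(38.6), np.float64(12.6), np.float64(38.8)]
lens yaw -9.0
lens yaw -7.400000000000006
base top z10 corners [458.6 291.1  10. ] [415.1 257.1  10. ] [452.5 250.3  10. ]
```

Run:
```python
from h import *
plan([436.5,275.5,110],-8,61)
```

```text
pos [517.6, 44.2, 265.3] yaw -8.7 d [-81.1, 231.3, -155.3] dyaw 0.7 rows 5
[-0.0242, -0.0438, 0.0295, -0.1, -0.0241, -0.0438, 0.0295, -0.1, -0.024, -0.0439, 0.0295, -0.1, -0.0239, -0.0439, 0.0295, -0.1, -0.0238, -0.044, 0.0295, -0.1]
```

Request:
{"op": "arm_command", "data": {
  "targets": [-0.024, -0.044, 0.0295, 0, -0.024, -0.044, 0.0295, 0, -0.024, -0.044, 0.0295, 0, -0.024, -0.044, 0.0295, 0, -0.02, -0.037, 0.025, 0],
  "fingers": 0.062
}}

```text
t: 12.05
position: [443.9, 266.2, 108.9]
tcp_rot: [0.997, -0.074, 0.021, 0.011]
force: [-0.2, 0.3, 1.0]
opening: 62.0
```

Request:
{"op": "arm_command", "data": {
  "targets": [0, 0, 0, 0]
}}

```text
t: 12.18
position: [441.3, 267.9, 106.1]
tcp_rot: [0.997, -0.07, 0.018, 0.011]
force: [-0.2, -0.3, 0.8]
opening: 61.8
```

```bash
python3 look.py w7 lens;python3 - <<'E'
from h import *
plan([436.5,275.5,70],-8,61);tilt()
E
```

```text
t 12.175 [441.3, 267.9, 106.1] -8.03 f [-0.2, -0.3, 0.8] op 61.8
lens 0.7 [447.4, 273.6, 42.4] [309.0, 208.0]
pos [444.0, 265.2, 107.9] yaw -8.4 d [-7.5, 10.3, -37.9] dyaw 0.4 rows 1
[-0.0105, -0.0099, 0.0373, -0.4]
t 12.275 toolz xy deg [ 2.19 -1.46] q [-0.336, 0.414, -0.356, 2.009, 0.273, 0.746, -2.582] f [ 0.7 -0.2  0.5] op 62.1
```

View pics/w7.png

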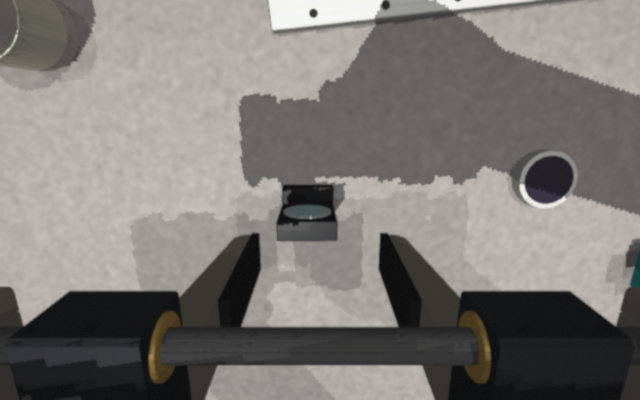

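Run:
```python
from h import *
im=cv2.imread("pics/w7.png")
cv2.imwrite("pics/w7z.png",cv2.resize(im[175:250,265:350],None,fx=8,fy=8,interpolation=cv2.INTER_CUBIC))
```

```text
(no output)
```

View pics/w7z.png

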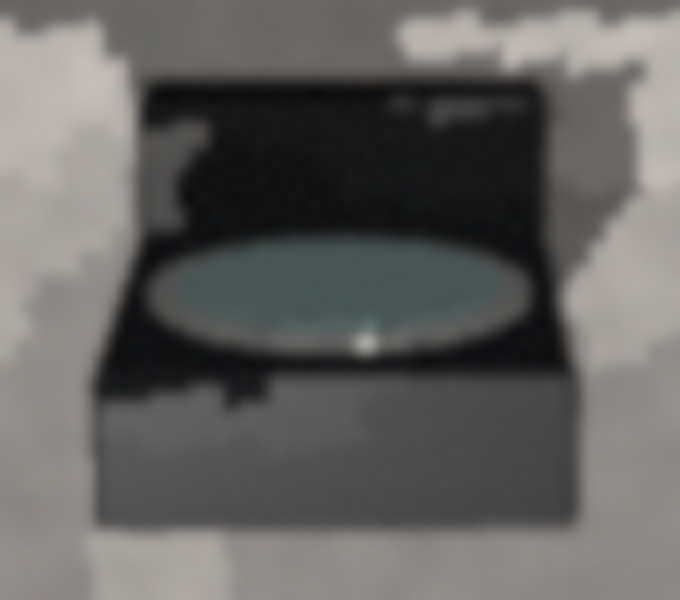

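Run:
```python
from h import *
c=dict(np.load("pics/w7.npz"))
C=lambda u,v:(265+u/8,175+v/8)
r=lambda p,z:ray("wrist",p,z,c)
Q=np.array([r(C(*p),58) for p in [(95,388),(578,372),(578,525),(97,525)]]); print("lens top",Q.round(1).tolist(),Q.mean(0).round(1),[np.linalg.norm(Q[i]-Q[i-1]).round(1) for i in range(4)])
for i,j in((0,1),(3,2)): d=Q[i]-Q[j];print("lens yaw",np.degrees(np.arctan2(d[1],d[0])).round(1)-90)
d=r(C(145,85),10)-r(C(542,82),10);print("base",np.degrees(np.arctan2(d[1],d[0])).round(1)-90)
plan([436.5,275.5,70],-8,61)
```

```text
lens top [[444.0, 295.3, 58.0], [439.6, 256.2, 58.0], [426.5, 257.9, 58.0], [432.4, 297.1, 58.0]] [435.6 276.6  58. ] [np.float64(11.8), np.float64(39.3), np.float64(13.2), np.float64(39.7)]
lens yaw -6.5
lens yaw -8.5
base -7.900000000000006
pos [444.0, 265.2, 107.9] yaw -8.4 d [-7.5, 10.3, -37.9] dyaw 0.4 rows 1
[-0.0105, -0.0099, 0.0373, -0.4]
```

Request:
{"op": "arm_command", "data": {
  "targets": [-0.0105, -0.0105, 0.037, -0.3, 0, 0, 0, 0]
}}

```text
t: 12.52
position: [440.2, 273.0, 71.1]
tcp_rot: [0.997, -0.073, 0.022, 0.011]
force: [-0.1, -0.2, 0.5]
opening: 62.1
```

Run:
```python
from h import *
plan([436.7,276,22],-7.8,61);tilt()
```

```text
pos [440.2, 273.0, 71.1] yaw -8.3 d [-3.5, 3.0, -49.1] dyaw 0.5 rows 1
[-0.0061, -0.0034, 0.0488, -0.5]
t 12.525 toolz xy deg [ 2.39 -1.48] q [-0.376, 0.473, -0.332, 2.029, 0.318, 0.671, -2.64] f [-0.1 -0.2  0.5] op 62.1
```

Request:
{"op": "arm_command", "data": {
  "targets": [-0.0075, -0.0034, 0.045, -0.3, 0, 0, 0, 0]
}}

```text
t: 12.78
position: [439.9, 274.2, 28.4]
tcp_rot: [0.997, -0.072, 0.025, 0.011]
force: [-0.0, -0.5, 0.6]
opening: 61.9
```

Run:
```python
from h import *
plan([436.7,276,22],-7.8,61);tilt()
```

```text
pos [439.9, 274.2, 28.4] yaw -8.3 d [-3.2, 1.8, -6.4] dyaw 0.5 rows 1
[-0.0038, -0.0014, 0.0062, -0.5]
t 12.775 toolz xy deg [ 2.72 -1.43] q [-0.413, 0.543, -0.294, 2.048, 0.37, 0.579, -2.692] f [-0.  -0.5  0.6] op 61.9
```

Request:
{"op": "arm_command", "data": {
  "targets": [-0.0045, -0.002, 0.006, -0.3, 0, 0, 0, 0],
  "fingers": 0,
  "force": 25
}}

```text
t: 13.02
position: [439.6, 276.9, 26.0]
tcp_rot: [0.997, -0.071, 0.027, 0.009]
force: [0.0, -0.7, 0.5]
opening: 44.1
```

Request:
{"op": "arm_command", "data": {
  "targets": [0, 0, 0, 0, 0, 0, 0, 0]
}}

```text
t: 13.28
position: [440.8, 277.1, 27.8]
tcp_rot: [0.997, -0.071, 0.029, 0.008]
force: [-0.6, -0.4, -1.0]
opening: 39.8
```

Run:
```python
from h import *
plan([436.7,276,100],-7.8,61);tilt()
```

```text
pos [440.8, 277.1, 27.8] yaw -8.1 d [-4.1, -1.1, 72.2] dyaw 0.3 rows 2
[0.0002, 0.0013, -0.0361, -0.2, 0.0002, 0.0013, -0.0361, -0.2]
t 13.275 toolz xy deg [ 3.21 -1.2 ] q [-0.42, 0.543, -0.291, 2.05, 0.378, 0.569, -2.701] f [-0.6 -0.4 -1. ] op 39.8
```

Request:
{"op": "arm_command", "data": {
  "targets": [0, 0, 0, 0, 0, 0, 0, 0],
  "fingers": 0.065
}}

```text
t: 13.52
position: [441.3, 277.5, 28.5]
tcp_rot: [0.997, -0.071, 0.029, 0.008]
force: [0.5, -0.4, -0.3]
opening: 57.7
```

Run:
```python
from h import *
plan([436.7,276,120],-7.8,61);tilt()
```

```text
pos [441.3, 277.5, 28.5] yaw -8.1 d [-4.6, -1.5, 91.5] dyaw 0.3 rows 2
[0.0006, 0.0016, -0.0458, -0.2, 0.0006, 0.0016, -0.0458, -0.2]
t 13.525 toolz xy deg [ 3.27 -1.16] q [-0.42, 0.542, -0.291, 2.05, 0.378, 0.569, -2.701] f [ 0.5 -0.4 -0.3] op 57.7
```

Request:
{"op": "arm_command", "data": {
  "targets": [0.0005, 0.0015, -0.046, 0, 0.0005, 0.0015, -0.046, 0]
}}

```text
t: 13.78
position: [434.4, 275.0, 119.0]
tcp_rot: [0.997, -0.07, 0.026, 0.01]
force: [0.8, 0.9, 1.6]
opening: 64.8
```

Run:
```python
from h import *
plan([300,190,120],-7.8,61);tilt()
```

```text
pos [434.4, 275.0, 119.0] yaw -8.1 d [-134.4, -85.0, 1.0] dyaw 0.3 rows 3
[-0.0403, 0.0344, -0.0019, -0.1, -0.0404, 0.0343, -0.0019, -0.1, -0.0404, 0.0343, -0.0019, -0.1]
t 13.775 toolz xy deg [ 2.86 -1.39] q [-0.352, 0.389, -0.371, 2.015, 0.277, 0.758, -2.609] f [0.8 0.9 1.6] op 64.8
```

Request:
{"op": "arm_command", "data": {
  "targets": [-0.04, 0.0345, -0.002, 0, -0.04, 0.0345, -0.002, 0]
}}

```text
t: 14.02
position: [347.9, 220.7, 123.2]
tcp_rot: [0.997, -0.071, 0.03, 0.007]
force: [0.1, -0.3, 0.7]
opening: 65.1
```

Run:
```python
from h import *
plan([300,190,120],-7.8,61);tilt()
```

```text
pos [347.9, 220.7, 123.2] yaw -8.1 d [-47.9, -30.7, -3.2] dyaw 0.3 rows 1
[-0.0432, 0.0372, 0.0009, -0.3]
t 14.025 toolz xy deg [ 3.33 -1.  ] q [-0.31, 0.221, -0.413, 2.242, 0.224, 0.676, -2.598] f [ 0.1 -0.3  0.7] op 65.1
```

Request:
{"op": "arm_command", "data": {
  "targets": [-0.04, 0.0345, -0.002, 0]
}}

```text
t: 14.15
position: [302.3, 191.7, 123.3]
tcp_rot: [0.997, -0.071, 0.03, 0.006]
force: [-0.8, 0.0, 0.3]
opening: 65.1
```

Run:
```python
from h import *
plan([300,190,120],-7.8,61);tilt()
```

```text
pos [302.3, 191.7, 123.3] yaw -8.1 d [-2.3, -1.7, -3.3] dyaw 0.3 rows 1
[-0.0023, 0.002, 0.0032, -0.3]
t 14.15 toolz xy deg [ 3.38 -0.97] q [-0.288, 0.129, -0.437, 2.353, 0.177, 0.645, -2.573] f [-0.8  0.   0.3] op 65.1
```

Request:
{"op": "arm_command", "data": {
  "targets": [-0.035, 0.03, 0, 0, -0.035, 0.03, 0, 0]
}}

```text
t: 14.4
position: [254.6, 160.1, 119.9]
tcp_rot: [0.997, -0.069, 0.024, 0.016]
force: [0.3, -0.5, 0.2]
opening: 64.9
```

Run:
```python
from h import *
plan([300,190,120],-7.8,61);tilt()
```

```text
pos [254.6, 160.1, 119.9] yaw -7.8 d [45.4, 29.9, 0.1] dyaw 0.0 rows 1
[0.0409, -0.0358, 0.0009, -0.0]
t 14.4 toolz xy deg [ 2.57 -1.99] q [0.119, 0.084, -0.853, 2.436, 0.197, 0.65, -2.597] f [ 0.3 -0.5  0.2] op 64.9
```

Request:
{"op": "arm_command", "data": {
  "targets": [0.03, -0.026, 0, 0, 0.03, -0.026, 0, 0, 0.03, -0.026, 0, 0]
}}

```text
t: 14.78
position: [357.8, 221.0, 123.2]
tcp_rot: [0.997, -0.074, 0.025, 0.017]
force: [-0.3, -0.4, 0.0]
opening: 65.2
```

Run:
```python
from h import *
plan([436.7,276,110],-7.8,61);tilt()
```

```text
pos [357.8, 221.0, 123.2] yaw -8.4 d [78.9, 55.0, -13.2] dyaw 0.6 rows 2
[0.0346, -0.0332, 0.0074, -0.3, 0.0348, -0.033, 0.0074, -0.3]
t 14.775 toolz xy deg [ 2.74 -2.17] q [0.003, 0.315, -0.768, 2.194, 0.413, 0.751, -2.766] f [-0.3 -0.4  0. ] op 65.2
```

Request:
{"op": "arm_command", "data": {
  "targets": [0, 0, 0, -10.6, 0, 0, 0, -10.6, 0, 0, 0, -10.6, 0, 0, 0, -10.6, 0, 0, 0, -10.6]
}}

```text
t: 15.4
position: [360.5, 223.5, 123.6]
tcp_rot: [0.922, 0.386, 0.016, 0.025]
force: [0.4, 0.3, 0.8]
opening: 65.1
```

Request:
{"op": "arm_command", "data": {
  "targets": [0, 0, 0, -10.6, 0, 0, 0, -10.6, 0, 0, 0, -10.6, 0, 0, 0, -10.6, 0, 0, 0, -10.6]
}}

```text
t: 16.02
position: [361.0, 223.4, 124.1]
tcp_rot: [0.648, 0.761, 0.003, 0.031]
force: [0.4, -0.0, 0.2]
opening: 65.3
```

Run:
```python
from h import *
plan([436.7,276,110],172.2,61);tilt()
```

```text
pos [361.0, 223.4, 124.1] yaw 99.1 d [75.7, 52.6, -14.1] dyaw 73.1 rows 8
[0.0051, 0.0103, 0.002, -9.1, 0.0034, 0.011, 0.0021, -9.1, 0.0016, 0.0113, 0.0022, -9.1, -0.0003, 0.0114, 0.0023, -9.1, -0.0021, 0.0112, 0.0023, -9.1]
[-0.0039, 0.0107, 0.0024, -9.1, -0.0055, 0.01, 0.0024, -9.1, -0.0071, 0.009, 0.0025, -9.1]
t 16.025 toolz xy deg [ 2.89 -2.01] q [0.313, 0.506, -1.182, 2.174, 0.706, 0.886, -1.149] f [ 0.4 -0.   0.2] op 65.3
```

Run:
```python
from h import *
plan([437,275,110],82.2,61);tilt()
```

```text
pos [361.0, 223.4, 124.1] yaw 99.1 d [76.0, 51.6, -14.1] dyaw -16.9 rows 2
[0.0197, 0.0413, 0.008, 8.5, 0.0257, 0.038, 0.0076, 8.5]
t 16.025 toolz xy deg [ 2.89 -2.01] q [0.313, 0.506, -1.182, 2.174, 0.706, 0.886, -1.149] f [ 0.4 -0.   0.2] op 65.3
```

Request:
{"op": "arm_command", "data": {
  "targets": [0.0195, 0.041, 0.008, 8.5, 0.0255, 0.038, 0.0075, 8.5, 0, 0, 0, 0]
}}

```text
t: 16.4
position: [439.5, 274.2, 109.6]
tcp_rot: [0.756, 0.653, 0.007, 0.03]
force: [-1.1, 0.2, -0.1]
opening: 64.8
```

```bash
python3 - <<'E'
from h import *
plan([437,275,70],82.2,61);tilt()
E
python3 look.py w8 lens
```

```text
pos [439.5, 274.2, 109.6] yaw 81.6 d [-2.5, 0.8, -39.6] dyaw 0.6 rows 1
[0.0015, -0.0047, 0.0394, -0.6]
t 16.4 toolz xy deg [ 2.86 -2.07] q [0.11, 0.613, -0.99, 1.981, 0.731, 0.926, -1.418] f [-1.1  0.2 -0.1] op 64.8
t 16.4 [439.5, 274.2, 109.6] 81.59 f [-1.1, 0.2, -0.1] op 64.8
lens 0.9 [440.6, 280.7, 23.1] [315.0, 193.0]
```

View pics/w8.png

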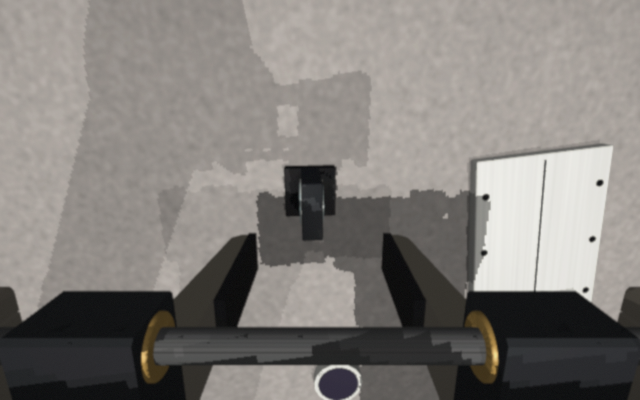

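Request:
{"op": "arm_command", "data": {
  "targets": [0.001, -0.005, 0.039, 0, 0, 0, 0, 0],
  "fingers": 0.045
}}

```text
t: 16.75
position: [432.5, 271.8, 70.5]
tcp_rot: [0.754, 0.656, 0.006, 0.031]
force: [-0.3, -0.1, 0.4]
opening: 47.0
```

Run:
```python
from h import *
plan([437,275.3,30],82.0,61);tilt()
```

```text
pos [432.5, 271.8, 70.5] yaw 81.9 d [4.5, 3.5, -40.5] dyaw 0.1 rows 1
[0.0054, 0.0017, 0.0405, -0.1]
t 16.75 toolz xy deg [ 2.81 -2.23] q [0.065, 0.658, -0.934, 2.018, 0.799, 0.862, -1.479] f [-0.3 -0.1  0.4] op 47.0
```

Request:
{"op": "arm_command", "data": {
  "targets": [0.003, 0.0035, 0.01, 0, 0.002, 0, 0.029, 0, 0, 0, 0, 0]
}}

```text
t: 17.12
position: [440.5, 275.4, 33.8]
tcp_rot: [0.754, 0.656, 0.008, 0.031]
force: [0.4, 0.1, 0.9]
opening: 45.1
```

Run:
```python
from h import *
plan([437,275.3,30],82.0,61);tilt()
```

```text
pos [440.5, 275.4, 33.8] yaw 81.9 d [-3.5, -0.1, -3.8] dyaw 0.1 rows 1
[-0.0005, -0.0037, 0.0036, -0.1]
t 17.125 toolz xy deg [ 3.06 -2.12] q [0.017, 0.716, -0.871, 2.016, 0.872, 0.812, -1.53] f [0.4 0.1 0.9] op 45.1
```

Request:
{"op": "arm_command", "data": {
  "targets": [-0.0005, -0.004, 0.004, 0, 0, 0, 0, 0, 0, 0, 0, 0],
  "fingers": 0,
  "force": 20
}}

```text
t: 17.5
position: [437.7, 276.4, 32.1]
tcp_rot: [0.754, 0.656, 0.01, 0.032]
force: [0.3, -0.5, -0.3]
opening: 16.9
```

Run:
```python
from h import *
plan([437,275.3,30],82.0,61);tilt()
```

```text
pos [437.7, 276.4, 32.1] yaw 82.0 d [-0.7, -1.1, -2.1] dyaw 0.0 rows 1
[-0.0012, -0.0007, 0.0021, -0.0]
t 17.5 toolz xy deg [ 3.25 -2.  ] q [0.011, 0.714, -0.868, 2.024, 0.879, 0.803, -1.543] f [ 0.3 -0.5 -0.3] op 16.9
```

Request:
{"op": "arm_command", "data": {
  "targets": [0, 0, 0.001, 0]
}}

```text
t: 17.62
position: [437.6, 276.6, 32.2]
tcp_rot: [0.754, 0.656, 0.01, 0.032]
force: [-2.8, -2.4, 10.7]
opening: 14.6
```

Run:
```python
from h import *
plan([437,275.3,110],82.0,61);tilt()
```

```text
pos [437.6, 276.6, 32.2] yaw 82.0 d [-0.6, -1.3, 77.8] dyaw 0.0 rows 2
[-0.0018, 0.0022, -0.0388, -0.0, -0.0018, 0.0022, -0.0388, -0.0]
t 17.625 toolz xy deg [ 3.28 -2.02] q [0.01, 0.714, -0.868, 2.024, 0.88, 0.803, -1.544] f [-2.8 -2.4 10.7] op 14.6
```

Request:
{"op": "arm_command", "data": {
  "targets": [-0.0015, 0.002, -0.038, 0, -0.0015, 0.002, -0.038, 0]
}}

```text
t: 17.88
position: [435.0, 274.6, 108.0]
tcp_rot: [0.754, 0.656, 0.007, 0.031]
force: [0.1, 0.5, -0.7]
opening: 14.1
```

Run:
```python
from h import *
plan([614.6,0,140],-1.9,61);tilt()
```

```text
pos [435.0, 274.6, 108.0] yaw 82.0 d [179.6, -274.6, 32.0] dyaw -83.9 rows 9
[-0.0275, 0.0241, -0.0013, 9.3, -0.0233, 0.0282, -0.0012, 9.3, -0.0184, 0.0316, -0.0012, 9.3, -0.0131, 0.0342, -0.0012, 9.3, -0.0074, 0.0359, -0.0013, 9.3]
[-0.0015, 0.0366, -0.0014, 9.3, 0.0044, 0.0363, -0.0016, 9.3, 0.0102, 0.0351, -0.0019, 9.3, 0.0157, 0.033, -0.0022, 9.3]
t 17.875 toolz xy deg [ 2.99 -2.17] q [0.104, 0.609, -0.988, 1.99, 0.734, 0.92, -1.423] f [ 0.1  0.5 -0.7] op 14.1
```

Request:
{"op": "arm_command", "data": {
  "targets": [-0.0275, 0.024, -0.006, 9.3, -0.0235, 0.028, -0.006, 9.3, -0.0185, 0.0315, -0.005, 9.3, -0.013, 0.034, -0.001, 9.3, -0.0075, 0.036, -0.001, 9.3]
}}

```text
t: 18.5
position: [534.1, 120.9, 142.6]
tcp_rot: [0.955, 0.296, 0.022, 0.025]
force: [0.7, 1.0, -2.0]
opening: 13.9
```

Run:
```python
from h import *
plan([614.6,0,140],-1.9,61);tilt()
```

```text
pos [534.1, 120.9, 142.6] yaw 34.5 d [80.5, -120.9, -2.6] dyaw -36.4 rows 4
[-0.0006, 0.0362, 0.0028, 9.1, 0.0052, 0.0358, 0.0029, 9.1, 0.0108, 0.0345, 0.003, 9.1, 0.0162, 0.0324, 0.003, 9.1]
t 18.5 toolz xy deg [ 3.27 -1.94] q [0.34, 0.514, -0.831, 1.915, 0.554, 0.901, -1.741] f [ 0.7  1.  -2. ] op 13.9
```

Request:
{"op": "arm_command", "data": {
  "targets": [-0.0005, 0.036, 0.003, 9.1, 0.005, 0.036, 0.003, 9.1, 0.011, 0.0345, 0.003, 9.1, 0.016, 0.0325, 0.003, 9.1, 0, 0, 0, 0]
}}

```text
t: 19.12
position: [615.8, -9.0, 139.4]
tcp_rot: [0.999, -0.031, 0.029, 0.017]
force: [0.5, -0.6, -2.1]
opening: 13.7
```

```bash
python3 - <<'E'
from h import *
plan([614.6,0,80],-1.9,61);tilt()
E
python3 look.py w9 lens
```

```text
pos [615.8, -9.0, 139.4] yaw -3.4 d [-1.2, 9.0, -59.4] dyaw 1.5 rows 1
[-0.0053, -0.0108, 0.0589, -1.5]
t 19.125 toolz xy deg [ 3.25 -2.06] q [0.413, 0.561, -0.635, 1.768, 0.47, 0.907, -2.062] f [ 0.5 -0.6 -2.1] op 13.7
t 19.125 [615.8, -9.0, 139.4] -3.45 f [0.5, -0.6, -2.1] op 13.7
lens 0.62 [629.2, -10.4, 161.2] [324.0, 238.0]
```

View pics/w9.png

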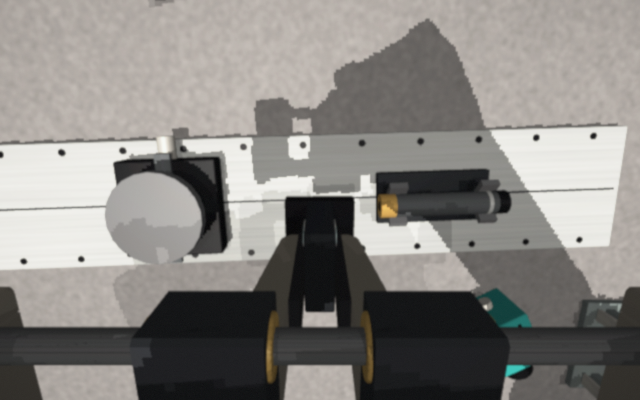

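Run:
```python
from h import *
c=dict(np.load("pics/w9.npz"))
im=cv2.imread("pics/w9.png")
cv2.imwrite("pics/w9z.png",cv2.resize(im[180:320,250:390],None,fx=5,fy=5,interpolation=cv2.INTER_CUBIC))
for p in [(287,198),(353,198),(287,237),(353,237)]: print(ray("wrist",p,117,c).round(1))
```

```text
[639.4   8.1 117. ]
[636.8 -29.3 117. ]
[616.3  10.  117. ]
[613.5 -28.4 117. ]
```

View pics/w9z.png

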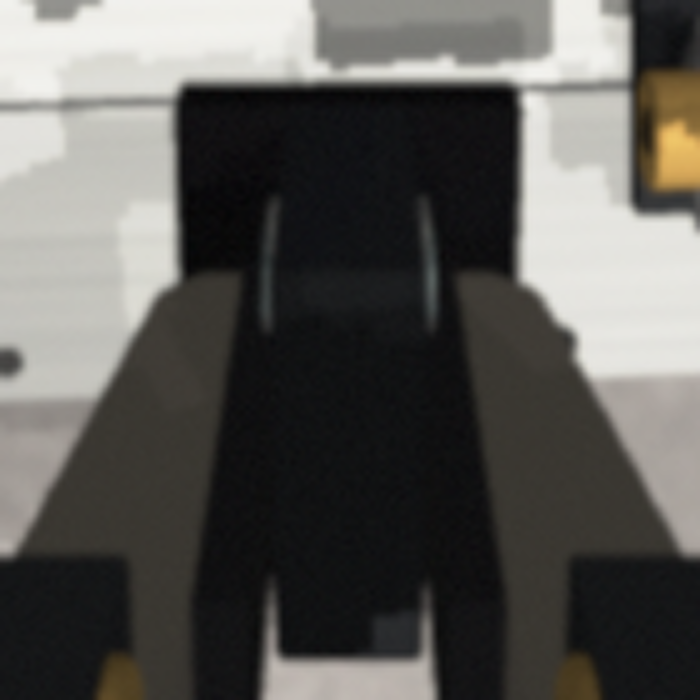

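Request:
{"op": "arm_command", "data": {
  "targets": [-0.006, -0.0125, 0.055, -1.5, 0, 0, 0, 0]
}}

```text
t: 19.48
position: [611.6, 8.8, 84.0]
tcp_rot: [0.999, -0.011, 0.029, 0.016]
force: [0.7, -0.0, -0.5]
opening: 13.8
```

```bash
python3 - <<'E'
from h import *
plan([613.8,1.8,50],-1.9,61);tilt()
E
python3 look.py w10
```

```text
pos [611.6, 8.8, 84.0] yaw -1.3 d [2.2, -7.0, -34.0] dyaw -0.6 rows 1
[0.0004, 0.0059, 0.0342, 0.6]
t 19.475 toolz xy deg [ 3.27 -1.84] q [0.362, 0.627, -0.604, 1.811, 0.536, 0.812, -2.109] f [ 0.7 -0.  -0.5] op 13.8
t 19.475 [611.6, 8.8, 84.0] -1.25 f [0.7, -0.0, -0.5] op 13.8
```

View pics/w10.png

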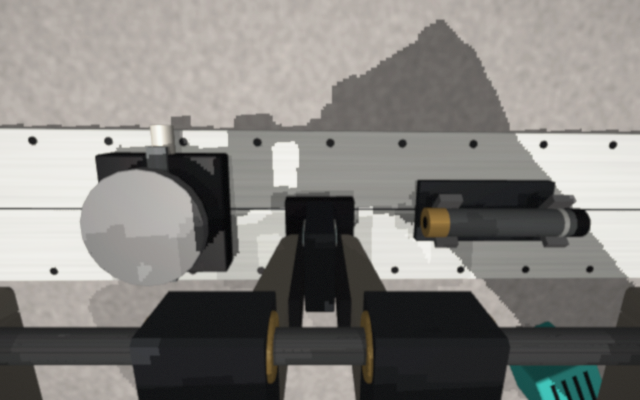

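Request:
{"op": "arm_command", "data": {
  "targets": [0, 0.004, 0.025, 0.6, 0, 0, 0, 0]
}}

```text
t: 19.77
position: [619.4, 5.2, 67.1]
tcp_rot: [0.999, -0.016, 0.036, 0.015]
force: [-1.0, 0.2, -1.5]
opening: 14.0
```

Run:
```python
from h import *
plan([613.8,1.8,46],-1.9,61);tilt()
```

```text
pos [619.4, 5.2, 67.1] yaw -1.8 d [-5.6, -3.4, -21.1] dyaw -0.1 rows 1
[-0.007, 0.003, 0.0207, 0.1]
t 19.775 toolz xy deg [ 4.05 -1.8 ] q [0.351, 0.653, -0.582, 1.812, 0.56, 0.773, -2.131] f [-1.   0.2 -1.5] op 14.0
```

Request:
{"op": "arm_command", "data": {
  "targets": [-0.0075, 0.003, 0.014, 0, 0, 0, 0, 0]
}}

```text
t: 20.02
position: [614.5, 2.3, 55.6]
tcp_rot: [0.999, -0.016, 0.038, 0.015]
force: [0.6, -0.9, -1.7]
opening: 13.8
```

Run:
```python
from h import *
plan([613.8,1.8,46],-1.9,61);tilt()
```

```text
pos [614.5, 2.3, 55.6] yaw -1.8 d [-0.7, -0.5, -9.6] dyaw -0.1 rows 1
[-0.0014, 0.0003, 0.0095, 0.1]
t 20.025 toolz xy deg [ 4.36 -1.8 ] q [0.35, 0.659, -0.571, 1.833, 0.576, 0.74, -2.144] f [ 0.6 -0.9 -1.7] op 13.8
```

Request:
{"op": "arm_command", "data": {
  "targets": [-0.001, 0, 0.008, 0]
}}

```text
t: 20.15
position: [615.3, 2.4, 48.8]
tcp_rot: [0.999, -0.016, 0.04, 0.015]
force: [0.1, -0.6, -1.5]
opening: 14.0
```

Run:
```python
from h import *
plan([613.8,1.8,46],-1.9,61);tilt()
```

```text
pos [615.3, 2.4, 48.8] yaw -1.8 d [-1.5, -0.6, -2.8] dyaw -0.1 rows 1
[-0.0017, 0.0006, 0.0027, 0.1]
t 20.15 toolz xy deg [ 4.53 -1.79] q [0.344, 0.668, -0.563, 1.836, 0.586, 0.726, -2.152] f [ 0.1 -0.6 -1.5] op 14.0
```

Request:
{"op": "arm_command", "data": {
  "targets": [-0.0015, 0.0005, 0.003, 0]
}}

```text
t: 20.27
position: [614.3, 1.8, 46.0]
tcp_rot: [0.999, -0.016, 0.04, 0.015]
force: [-0.9, 0.3, 9.5]
opening: 13.8
```

```bash
python3 - <<'E'
from h import *
plan([613.8,1.8,46],-1.9,61);tilt()
E
python3 look.py w11
```

```text
pos [614.3, 1.8, 46.0] yaw -1.8 d [-0.5, -0.0, -0.0] dyaw -0.1 rows 1
[-0.0005, 0.0001, -0.0, 0.1]
t 20.275 toolz xy deg [ 4.57 -1.8 ] q [0.343, 0.67, -0.56, 1.84, 0.59, 0.719, -2.155] f [-0.9  0.3  9.5] op 13.8
t 20.275 [614.3, 1.8, 46.0] -1.79 f [-0.9, 0.3, 9.5] op 13.8
```

View pics/w11.png

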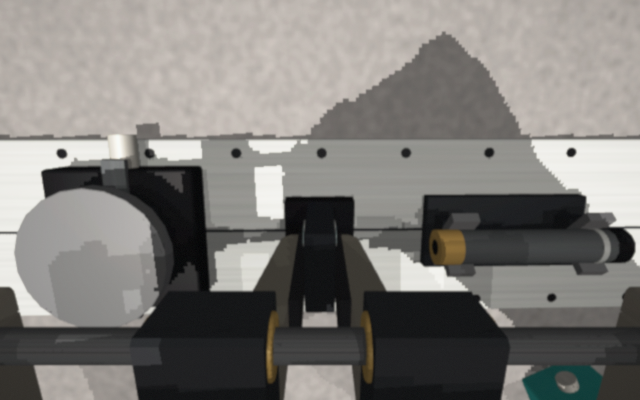

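Request:
{"op": "arm_command", "data": {
  "targets": [0, 0, -0.001, 0, 0, 0, 0, 0],
  "fingers": 0.04
}}

```text
t: 20.58
position: [614.6, 2.1, 47.5]
tcp_rot: [0.999, -0.016, 0.041, 0.015]
force: [0.3, -0.7, 0.1]
opening: 31.7
```

Run:
```python
from h import *
plan([608,1.8,150],-1.9,61);tilt()
```

```text
pos [614.6, 2.1, 47.5] yaw -1.8 d [-6.6, -0.3, 102.5] dyaw -0.1 rows 2
[0.0009, 0.0017, -0.0513, 0.1, 0.0009, 0.0017, -0.0513, 0.1]
t 20.575 toolz xy deg [ 4.62 -1.8 ] q [0.344, 0.668, -0.561, 1.84, 0.589, 0.721, -2.154] f [ 0.3 -0.7  0.1] op 31.7
```

Request:
{"op": "arm_command", "data": {
  "targets": [0, 0.0015, -0.05, 0, 0, 0.0015, -0.055, 0, 0, 0, -0.06, 0, 0, 0, -0.06, 0]
}}

```text
t: 21.08
position: [593.7, 5.7, 272.4]
tcp_rot: [0.999, -0.016, 0.035, 0.015]
force: [1.2, -0.1, 0.3]
opening: 39.9
```

Run:
```python
from h import *
plan([540,20,270],0,61);tilt()
```

```text
pos [593.7, 5.7, 272.4] yaw -1.7 d [-53.7, 14.3, -2.4] dyaw 1.7 rows 1
[-0.0541, -0.0126, -0.0017, -1.7]
t 21.075 toolz xy deg [ 4.   -1.73] q [0.494, 0.384, -0.743, 1.701, 0.336, 1.109, -1.949] f [ 1.2 -0.1  0.3] op 39.9
```

Request:
{"op": "arm_command", "data": {
  "targets": [-0.05, -0.012, 0, -1.7, 0, 0, 0, 0, 0, 0, 0, 0]
}}

```text
t: 21.45
position: [546.0, 20.4, 274.4]
tcp_rot: [0.999, -0.001, 0.041, 0.016]
force: [0.1, 0.2, -0.2]
opening: 40.0
```

```bash
python3 - <<'E'
from h import *
plan([540,20,270],0,61);tilt()
E
python3 look.py w12 lens detector;  python3 - <<'E'
from h import *
tilt()
im=cv2.imread("pics/w12.png")
cv2.imwrite("pics/w12z.png",cv2.resize(im[60:200,180:480],None,fx=2.6,fy=2.6,interpolation=cv2.INTER_CUBIC))
E
```

```text
pos [546.0, 20.4, 274.4] yaw 0.0 d [-6.0, -0.4, -4.4] dyaw -0.0 rows 1
[-0.0064, 0.0002, 0.0039, 0.0]
t 21.45 toolz xy deg [ 4.66 -1.81] q [0.536, 0.289, -0.783, 1.813, 0.288, 1.065, -1.924] f [ 0.1  0.2 -0.2] op 40.0
t 21.45 [546.0, 20.4, 274.4] 0.01 f [0.1, 0.2, -0.2] op 40.0
lens 0.95 [621.2, 4.7, 20.4] [327.0, 117.0]
detector 0.95 [367.9, -17.7, 26.8] [344.0, 316.0]
detector 0.86 [483.1, -166.7, 51.4] [472.0, 235.0]
detector 0.49 [454.3, -91.8, 39.1] [405.0, 255.0]
t 21.6 toolz xy deg [ 4.55 -1.75] q [0.535, 0.291, -0.783, 1.813, 0.288, 1.065, -1.924] f [ 0.3  0.6 -0.1] op 39.7
```

View pics/w12.png

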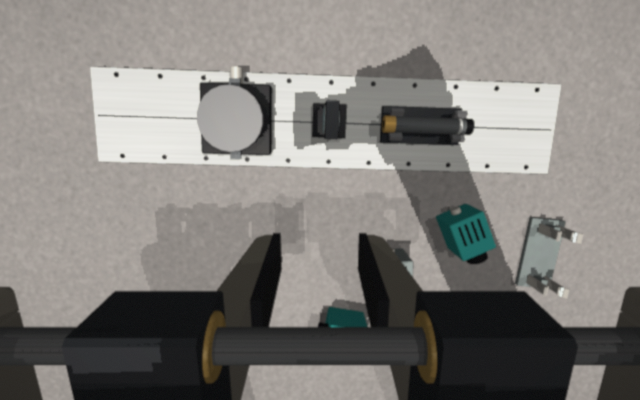

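View pics/w12z.png

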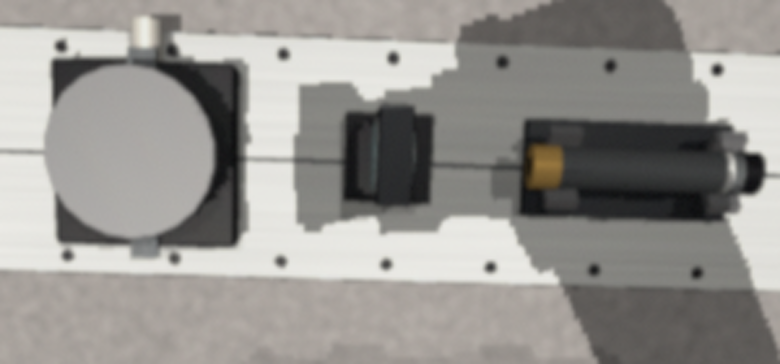

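Lens stands on the line between stage and cradle; measure it.

Run:
```python
from h import *
c=dict(np.load("pics/w12.npz")); im=cv2.imread("pics/w12.png")
cv2.imwrite("pics/w12l.png",cv2.resize(im[90:150,300:360],None,fx=10,fy=10,interpolation=cv2.INTER_CUBIC))
A=lambda u,v:(180+u/2.6,60+v/2.6)
r=lambda p,z:ray("wrist",p,z,c)
Q=np.array([r(A(*p),32) for p in [(53,60),(240,65),(238,245),(57,243)]]);print("stage",Q.mean(0).round(1))
Q=np.array([r(A(*p),62) for p in [(45,151),(215,151),(130,64),(130,238)]]);print("platen",((Q[0]+Q[1])/2).round(1),((Q[2]+Q[3])/2).round(1))
L=np.array([r(A(*p),12) for p in [(15,151),(280,160),(460,166),(775,176)]]);k=np.polyfit(L[:,1],L[:,0],1);print(k,90-np.degrees(np.arctan(k[0])))
```

```text
stage [618.2 108.3  32. ]
platen [619.  109.3  62. ] [618.4 109.4  62. ]
[3.45439654e-02 6.14544526e+02] 88.02156327244246
```

View pics/w12l.png

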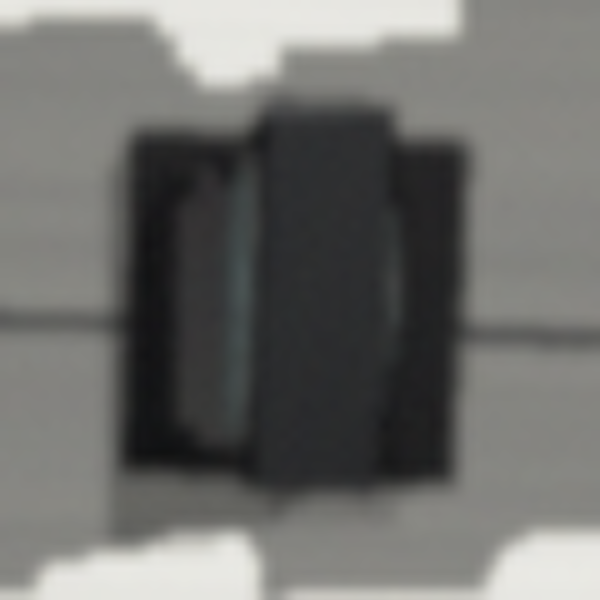

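Run:
```python
from h import *
c=dict(np.load("pics/w12.npz"))
A=lambda u,v:(300+u/10-.45,90+v/10-.45)
r=lambda p,z:ray("wrist",p,z,c)
for nm,z,P in (("foot",22,[(132,132),(468,145),(452,483),(124,465)]),("plate",70,[(262,105),(392,105),(380,487),(254,485)])):
    Q=np.array([r(A(*p),z) for p in P]);print(nm,Q.mean(0).round(1),[np.linalg.norm(Q[i]-Q[i-1]).round(1) for i in range(4)])
    for i,j in((3,0),(2,1)): d=Q[j]-Q[i];print(np.degrees(np.arctan2(d[1],d[0])).round(1))
    for i,j in((0,1),(3,2)): d=Q[i]-Q[j];print("lat",np.degrees(np.arctan2(d[1],d[0])).round(1)-90)
```

```text
foot [617.3   1.9  22. ] [np.float64(38.4), np.float64(39.5), np.float64(39.2), np.float64(39.2)]
-1.8
-2.1
lat -2.200000000000003
lat -3.299999999999997
plate [617.3   1.7  70. ] [np.float64(38.9), np.float64(13.5), np.float64(39.2), np.float64(13.4)]
-1.2
-1.4
lat 0.0
lat -1.0999999999999943
```

Request:
{"op": "arm_command", "data": {
  "targets": [0.06, 0, 0, 0, 0, 0, 0, 0]
}}

```text
t: 21.85
position: [606.6, 19.5, 275.5]
tcp_rot: [0.999, -0.001, 0.037, 0.015]
force: [-1.1, 0.2, -1.0]
opening: 39.8
```

Run:
```python
from h import *
print(ctrl.get_state()["position"]);tilt()
```

```text
[606.60992775  19.51777471 275.45205164]
t 21.85 toolz xy deg [ 4.25 -1.75] q [0.468, 0.408, -0.752, 1.669, 0.357, 1.125, -1.954] f [-1.1  0.2 -1. ] op 39.8
```

Request:
{"op": "arm_command", "data": {
  "targets": [-0.012, 0, 0, 0, -0.012, 0, 0, 0, -0.012, 0, 0, 0, -0.012, 0, 0, 0, -0.012, 0, 0, 0]
}}

```text
t: 22.48
position: [540.8, 20.0, 270.3]
tcp_rot: [0.999, -0.001, 0.036, 0.016]
force: [-0.7, 0.3, 0.0]
opening: 40.2
```

Run:
```python
from h import *
print(ctrl.get_state()["position"]);tilt()
```

```text
[540.80051791  20.00596035 270.32658338]
t 22.475 toolz xy deg [ 4.16 -1.8 ] q [0.544, 0.29, -0.791, 1.823, 0.288, 1.064, -1.926] f [-0.7  0.3  0. ] op 40.2
```

Request:
{"op": "arm_command", "data": {
  "targets": [0.06, 0, 0, 0, 0, 0, 0, 0, -0.02, 0, 0, 0, -0.02, 0, 0, 0, -0.02, 0, 0, 0]
}}

```text
t: 23.1
position: [534.4, 19.9, 269.0]
tcp_rot: [0.999, 0.0, 0.034, 0.017]
force: [0.4, -0.2, 0.3]
opening: 40.2
```

Run:
```python
from h import *
print(ctrl.get_state()["position"]);tilt()
```

```text
[534.43400802  19.85447894 268.96031595]
t 23.1 toolz xy deg [ 3.9  -1.91] q [0.553, 0.284, -0.801, 1.834, 0.286, 1.064, -1.926] f [ 0.4 -0.2  0.3] op 40.2
```

Request:
{"op": "arm_command", "data": {
  "targets": [0, 0, -0.06, 0, 0, 0, 0, 0, 0, 0, 0.02, 0, 0, 0, 0.02, 0, 0, 0, 0.02, 0]
}}

```text
t: 23.72
position: [528.6, 19.8, 270.0]
tcp_rot: [0.999, 0.0, 0.035, 0.02]
force: [0.1, 0.3, 0.6]
opening: 39.9
```

Run:
```python
from h import *
print(ctrl.get_state()["position"]);tilt()
```

```text
[528.64386711  19.82636261 270.02776748]
t 23.725 toolz xy deg [ 4.06 -2.24] q [0.56, 0.27, -0.807, 1.847, 0.285, 1.061, -1.927] f [0.1 0.3 0.6] op 39.9
```

Request:
{"op": "arm_command", "data": {
  "targets": [0.0625, 0, 0, 0, 0.0625, 0, 0, 0, 0, 0, 0, 0]
}}

```text
t: 24.1
position: [649.6, 19.0, 272.2]
tcp_rot: [0.999, 0.001, 0.03, 0.022]
force: [-0.4, 0.1, -0.1]
opening: 40.0
```

Run:
```python
from h import *
print(ctrl.get_state()["position"]);tilt()
```

```text
[649.58531436  18.95104814 272.17829025]
t 24.1 toolz xy deg [ 3.41 -2.46] q [0.42, 0.5, -0.742, 1.554, 0.419, 1.186, -1.974] f [-0.4  0.1 -0.1] op 40.0
```

Request:
{"op": "arm_command", "data": {
  "targets": [-0.014, 0, 0, 0, -0.014, 0, 0, 0, -0.014, 0, 0, 0, -0.014, 0, 0, 0, -0.014, 0, 0, 0]
}}

```text
t: 24.72
position: [566.8, 19.6, 268.0]
tcp_rot: [0.999, 0.003, 0.028, 0.024]
force: [-0.0, -0.6, 0.0]
opening: 40.1
```

Request:
{"op": "arm_command", "data": {
  "targets": [-0.014, 0, 0, 0, -0.014, 0, 0, 0, -0.014, 0, 0, 0, -0.014, 0, 0, 0, -0.014, 0, 0, 0]
}}

```text
t: 25.35
position: [484.6, 18.4, 264.9]
tcp_rot: [0.999, 0.003, 0.029, 0.029]
force: [-0.5, 0.8, -0.1]
opening: 40.0
```

Run:
```python
from h import *
print(ctrl.get_state()["position"]);tilt()
```

```text
[484.55628793  18.3740813  264.87286599]
t 25.35 toolz xy deg [ 3.3 -3.3] q [0.608, 0.195, -0.839, 1.936, 0.248, 1.044, -1.905] f [-0.5  0.8 -0.1] op 40.0
```

Run:
```python
from h import *
plan([617,1.5,110],-1.9,45)
```

```text
pos [484.6, 18.4, 264.9] yaw 0.5 d [132.4, -16.9, -154.9] dyaw -2.4 rows 5
[0.0246, 0.0017, 0.0326, 0.5, 0.0247, 0.0015, 0.0326, 0.5, 0.0247, 0.0013, 0.0326, 0.5, 0.0247, 0.001, 0.0326, 0.5, 0.0248, 0.0008, 0.0325, 0.5]
```

Request:
{"op": "arm_command", "data": {
  "targets": [0.0625, 0.002, 0, 0.8, 0.0625, 0.002, 0, 0.8, 0, 0.002, 0.05, 0.8, 0, 0, 0.05, 0, 0, 0, 0.04, 0],
  "fingers": 0.054
}}

```text
t: 25.98
position: [618.3, 2.2, 133.1]
tcp_rot: [0.999, -0.019, 0.033, 0.031]
force: [-1.0, -0.9, -1.1]
opening: 54.2
```

Run:
```python
from h import *
tilt();plan([617,1.5,85],-1.9,45)
```

```text
t 25.975 toolz xy deg [ 3.71 -3.6 ] q [0.411, 0.585, -0.681, 1.77, 0.551, 0.917, -2.128] f [-1.  -0.9 -1.1] op 54.2
pos [618.3, 2.2, 133.1] yaw -2.0 d [-1.3, -0.7, -48.1] dyaw 0.1 rows 2
[-0.0022, -0.0011, 0.0239, -0.1, -0.0022, -0.0011, 0.0239, -0.1]
```

Request:
{"op": "arm_command", "data": {
  "targets": [-0.003, -0.001, 0.022, 0, -0.003, -0.001, 0.022, 0, 0, 0, 0, 0]
}}

```text
t: 26.35
position: [611.0, 0.8, 83.6]
tcp_rot: [0.999, -0.019, 0.029, 0.03]
force: [-0.6, -0.4, -0.4]
opening: 53.7
```

```bash
python3 - <<'E'
from h import *
tilt();plan([616,1,30],-1.9,25)
E
python3 look.py w13
```

```text
t 26.35 toolz xy deg [ 3.26 -3.53] q [0.386, 0.64, -0.642, 1.811, 0.603, 0.838, -2.175] f [-0.6 -0.4 -0.4] op 53.7
pos [611.0, 0.8, 83.6] yaw -2.1 d [5.0, 0.2, -53.6] dyaw 0.2 rows 3
[0.0006, -0.0012, 0.0179, -0.1, 0.0006, -0.0012, 0.0179, -0.1, 0.0006, -0.0012, 0.0179, -0.1]
t 26.35 [611.0, 0.8, 83.6] -2.07 f [-0.6, -0.4, -0.4] op 53.7
```

View pics/w13.png

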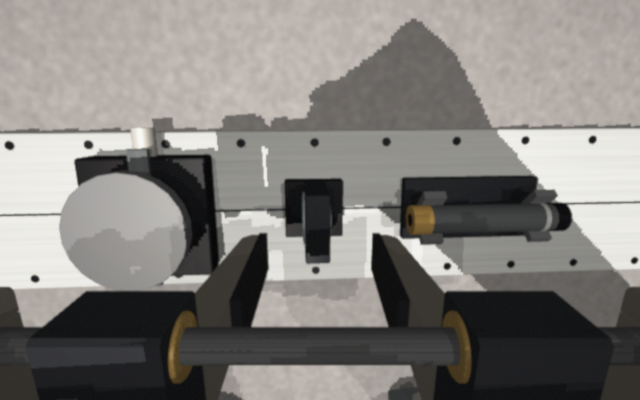

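Request:
{"op": "arm_command", "data": {
  "targets": [0, -0.001, 0.018, 0, 0, -0.001, 0.018, 0, 0, -0.001, 0.018, 0, 0, 0, 0, 0]
}}

```text
t: 26.9
position: [617.0, 0.6, 29.4]
tcp_rot: [0.999, -0.019, 0.032, 0.03]
force: [-0.3, -0.3, 0.6]
opening: 54.3
```

Run:
```python
from h import *
tilt();plan([616,0.3,17],-1.9,25)
```

```text
t 26.9 toolz xy deg [ 3.59 -3.52] q [0.343, 0.717, -0.585, 1.822, 0.672, 0.751, -2.233] f [-0.3 -0.3  0.6] op 54.3
pos [617.0, 0.6, 29.4] yaw -2.1 d [-1.0, -0.3, -12.4] dyaw 0.2 rows 1
[-0.0018, -0.0004, 0.0123, -0.2]
```

Request:
{"op": "arm_command", "data": {
  "targets": [-0.0005, -0.0005, 0.01, 0, 0, 0, 0, 0]
}}

```text
t: 27.15
position: [617.4, 0.8, 18.8]
tcp_rot: [0.999, -0.019, 0.032, 0.03]
force: [-0.1, -0.0, 1.2]
opening: 54.0
```

Run:
```python
from h import *
tilt();plan([616,0.3,17],-1.9,25)
```

```text
t 27.15 toolz xy deg [ 3.61 -3.5 ] q [0.335, 0.732, -0.574, 1.824, 0.686, 0.735, -2.244] f [-0.1 -0.   1.2] op 54.0
pos [617.4, 0.8, 18.8] yaw -2.1 d [-1.4, -0.5, -1.8] dyaw 0.2 rows 1
[-0.0015, 0.0005, 0.0017, -0.2]
```

Request:
{"op": "arm_command", "data": {
  "targets": [-0.0005, 0.0005, 0.002, 0, 0, 0, 0, 0, 0, 0, 0, 0],
  "fingers": 0.034,
  "force": 6
}}

```text
t: 27.52
position: [617.3, 0.2, 17.2]
tcp_rot: [0.999, -0.019, 0.033, 0.03]
force: [0.8, 0.4, -0.8]
opening: 39.8
```

Run:
```python
from h import *
tilt();plan([614.7,0.3,17],-1.9,25)
```

```text
t 27.525 toolz xy deg [ 3.66 -3.5 ] q [0.334, 0.733, -0.572, 1.825, 0.688, 0.731, -2.246] f [ 0.8  0.4 -0.8] op 39.8
pos [617.3, 0.2, 17.2] yaw -2.1 d [-2.6, 0.1, -0.2] dyaw 0.2 rows 1
[-0.0026, 0.0, 0.0001, -0.2]
```

Request:
{"op": "arm_command", "data": {
  "targets": [-0.0028, 0, 0, 0, 0, 0, 0, 0]
}}

```text
t: 27.78
position: [614.1, 0.2, 17.1]
tcp_rot: [0.999, -0.019, 0.032, 0.03]
force: [0.9, -0.5, -2.2]
opening: 40.1
```

Run:
```python
from h import *
tilt();plan([614.7,0.3,17],-1.9,25)
```

```text
t 27.775 toolz xy deg [ 3.64 -3.51] q [0.335, 0.729, -0.572, 1.833, 0.689, 0.727, -2.249] f [ 0.9 -0.5 -2.2] op 40.1
pos [614.1, 0.2, 17.1] yaw -2.1 d [0.6, 0.1, -0.1] dyaw 0.2 rows 1
[0.0006, -0.0001, 0.0001, -0.2]
```

Request:
{"op": "arm_command", "data": {
  "targets": [0, 0, 0, 0, 0, 0, 0, 0],
  "fingers": 0.054
}}

```text
t: 28.02
position: [614.6, 0.2, 17.6]
tcp_rot: [0.999, -0.019, 0.033, 0.03]
force: [-0.3, 0.1, 0.8]
opening: 53.6
```

Run:
```python
from h import *
tilt();plan([614.2,0.3,130],-1.9,55)
```

```text
t 28.025 toolz xy deg [ 3.7 -3.5] q [0.335, 0.729, -0.572, 1.832, 0.689, 0.727, -2.249] f [-0.3  0.1  0.8] op 53.6
pos [614.6, 0.2, 17.6] yaw -2.1 d [-0.4, 0.1, 112.4] dyaw 0.2 rows 3
[0.0024, 0.0022, -0.0373, -0.1, 0.0024, 0.0022, -0.0373, -0.1, 0.0024, 0.0022, -0.0373, -0.1]
```

Request:
{"op": "arm_command", "data": {
  "targets": [0.002, 0.002, -0.037, 0, 0.0025, 0.002, -0.037, 0, 0.0025, 0.002, -0.037, 0, 0, 0, -0.05, 0, 0, 0, -0.05, 0]
}}

```text
t: 28.65
position: [605.9, 6.6, 231.0]
tcp_rot: [0.999, -0.019, 0.029, 0.03]
force: [0.1, 0.0, 0.5]
opening: 53.9
```

```bash
python3 look.py w14 lens
python3 - <<'E'
from h import *
tilt();plan([420,-79,170],2,55)
E
```

```text
t 28.65 [605.9, 6.6, 231.0] -2.08 f [0.1, 0.0, 0.5] op 53.9
lens 0.79 [621.2, 2.1, 17.6] [312.0, 167.0]
t 28.75 toolz xy deg [ 3.89 -3.48] q [0.47, 0.461, -0.761, 1.703, 0.442, 1.08, -2.045] f [ 0.4  0.8 -0.1] op 54.0
pos [609.1, 8.0, 235.6] yaw -2.0 d [-189.1, -87.0, -65.6] dyaw 4.0 rows 4
[-0.0475, 0.0226, 0.0144, -1.0, -0.0479, 0.0218, 0.0144, -1.0, -0.0483, 0.021, 0.0143, -1.0, -0.0487, 0.0201, 0.0142, -1.0]
```

View pics/w14.png

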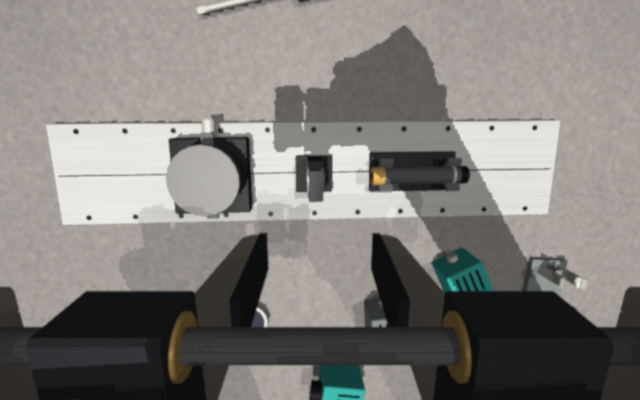

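Run:
```python
from h import *
plan([400,-79,170],2,30)
```

```text
pos [609.1, 8.0, 235.6] yaw -2.0 d [-209.1, -87.0, -65.6] dyaw 4.0 rows 8
[-0.0263, 0.0114, 0.0071, -0.5, -0.0264, 0.0112, 0.007, -0.5, -0.0265, 0.0109, 0.007, -0.5, -0.0266, 0.0107, 0.007, -0.5, -0.0266, 0.0105, 0.007, -0.5]
[-0.0267, 0.0103, 0.007, -0.5, -0.0268, 0.01, 0.0069, -0.5, -0.0269, 0.0098, 0.0069, -0.5]
```

Request:
{"op": "arm_command", "data": {
  "targets": [-0.0265, 0.011, 0.007, -0.5, -0.0265, 0.011, 0.007, -0.5, -0.0265, 0.011, 0.007, -0.5, -0.0265, 0.011, 0.007, -0.5, -0.0265, 0.0105, 0.007, -0.5],
  "fingers": 0.068
}}

```text
t: 29.38
position: [475.5, -46.7, 192.7]
tcp_rot: [0.999, 0.005, 0.035, 0.03]
force: [-0.0, -0.6, 0.1]
opening: 67.8
```

Request:
{"op": "arm_command", "data": {
  "targets": [-0.0265, 0.01, 0.007, -0.5, -0.0265, 0.01, 0.007, -0.5, 0, 0, 0, 0]
}}

```text
t: 29.75
position: [419.2, -70.1, 174.0]
tcp_rot: [0.999, 0.013, 0.033, 0.031]
force: [1.1, 0.4, 0.1]
opening: 68.1
```

```bash
python3 look.py w15 detector
python3 - <<'E'
from h import *
tilt()
E
```

```text
t 29.75 [419.2, -70.1, 174.0] 1.57 f [1.1, 0.4, 0.1] op 68.1
detector 0.84 [319.8, -149.7, 37.5] [391.0, 298.0]
detector 0.79 [430.1, -78.9, 48.9] [322.0, 187.0]
detector 0.72 [348.1, -30.4, 46.6] [266.0, 275.0]
detector 0.72 [476.6, -170.9, 54.3] [433.0, 134.0]
t 29.85 toolz xy deg [ 4.03 -3.45] q [0.82, 0.195, -0.838, 2.172, 0.291, 0.789, -1.749] f [ 0.2 -0.4 -0.7] op 68.0
```

View pics/w15.png

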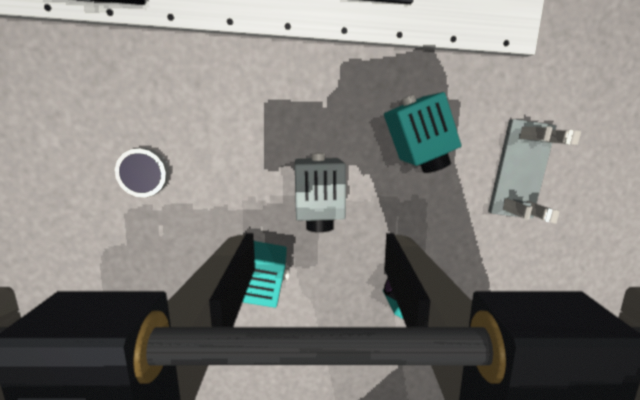

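Run:
```python
from h import *
im=cv2.imread("pics/w15.png")
cv2.imwrite("pics/w15z.png",cv2.resize(im[145:240,275:365],None,fx=6,fy=6,interpolation=cv2.INTER_CUBIC))
cv2.imwrite("pics/w15p.png",cv2.resize(im[135:215,100:190],None,fx=6,fy=6,interpolation=cv2.INTER_CUBIC))
```

```text
(no output)
```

View pics/w15z.png

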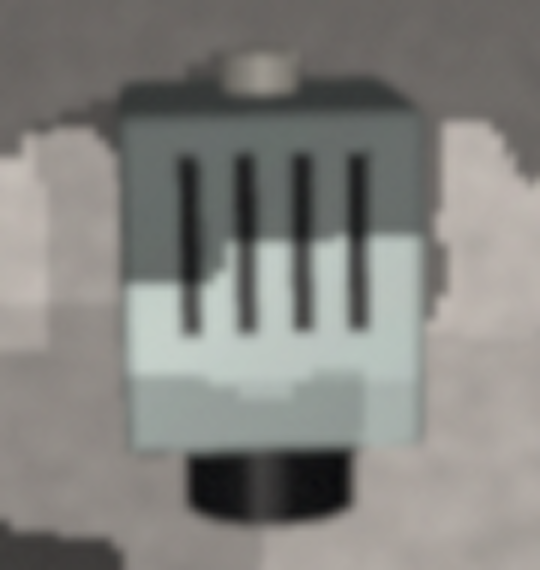

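View pics/w15p.png

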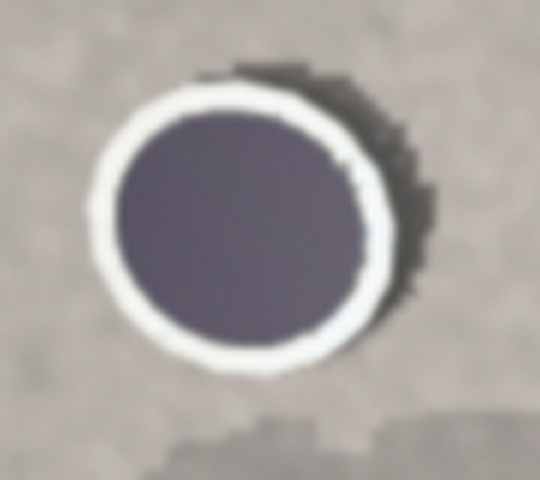

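Run:
```python
from h import *
c=dict(np.load("pics/w15.npz"))
A=lambda u,v:(275+u/6-.4,145+v/6-.4)
r=lambda p,z:ray("wrist",p,z,c)
Q=np.array([r(A(*p),50) for p in [(122,115),(418,115),(420,443),(132,447)]]);print(Q.mean(0).round(1),[np.linalg.norm(Q[i]-Q[i-1]).round(1) for i in range(4)])
for i,j in((3,0),(2,1)): d=Q[j]-Q[i];print(np.degrees(np.arctan2(d[1],d[0])).round(1))
for i,j in((0,1),(3,2)): d=Q[i]-Q[j];print(np.degrees(np.arctan2(d[1],d[0])).round(1)-90)
B=lambda u,v:(100+u/6-.4,135+v/6-.4)
P=np.array([r(B(*p),12) for p in [(90,218),(395,235),(240,82),(245,373)]]);print("puck",P.mean(0).round(1),np.ptp(P,axis=0))
plan([426,-79.5,100],1.7,45)
```

```text
[425.9 -77.5  50. ] [np.float64(48.2), np.float64(41.8), np.float64(48.0), np.float64(42.0)]
2.2
2.5
0.9000000000000057
1.0999999999999943
puck [434.9  87.8  12. ] [45.36279894 45.58267004  0.        ]
pos [422.0, -69.2, 175.1] yaw 1.7 d [4.0, -10.3, -75.1] dyaw 0.0 rows 2
[-0.0007, 0.0029, 0.0378, -0.0, -0.0007, 0.0029, 0.0378, -0.0]
```

Request:
{"op": "arm_command", "data": {
  "targets": [0, -0.06, 0, 0, 0, 0, 0, 0]
}}

```text
t: 30.1
position: [424.0, -6.7, 172.5]
tcp_rot: [0.999, 0.013, 0.037, 0.029]
force: [-1.0, -0.8, 0.9]
opening: 67.8
```

Run:
```python
from h import *
print(ctrl.get_state()["position"]);tilt()
```

```text
[424.03446647  -6.71522098 172.48769403]
t 30.1 toolz xy deg [ 4.28 -3.32] q [0.695, 0.203, -0.871, 2.178, 0.318, 0.792, -1.926] f [-1.  -0.8  0.9] op 67.8
```

Request:
{"op": "arm_command", "data": {
  "targets": [0, 0.015, 0, 0, 0, 0.015, 0, 0, 0, 0.015, 0, 0, 0, 0.015, 0, 0]
}}

```text
t: 30.6
position: [430.9, -66.1, 177.5]
tcp_rot: [0.999, 0.016, 0.04, 0.028]
force: [-1.1, -0.9, 0.2]
opening: 67.9
```

Run:
```python
from h import *
print(ctrl.get_state()["position"]);tilt()
```

```text
[430.86445695 -66.07288616 177.51175868]
t 30.6 toolz xy deg [ 4.57 -3.14] q [0.814, 0.204, -0.841, 2.158, 0.294, 0.788, -1.751] f [-1.1 -0.9  0.2] op 67.9
```

Request:
{"op": "arm_command", "data": {
  "targets": [0, 0.06, 0, 0, 0, 0, 0, 0]
}}

```text
t: 30.85
position: [435.4, -129.2, 182.0]
tcp_rot: [0.999, 0.016, 0.041, 0.028]
force: [-0.8, 1.3, -0.2]
opening: 68.0
```

Run:
```python
from h import *
print(ctrl.get_state()["position"]);tilt()
```

```text
[ 435.43480812 -129.24167788  181.96556898]
t 30.85 toolz xy deg [ 4.76 -3.13] q [0.921, 0.221, -0.804, 2.123, 0.285, 0.793, -1.596] f [-0.8  1.3 -0.2] op 68.0
```

Run:
```python
from h import *
plan([470,-305,270],2,61)
p=np.array([100.7,-65.4,0]); M=Rot.from_quat(ctrl.get_state()["tcp_rot"]).as_matrix(); print(M.T@p/2)
```

```text
pos [435.4, -129.2, 182.0] yaw 1.9 d [34.6, -175.8, 88.0] dyaw 0.1 rows 4
[0.0089, 0.0454, -0.0188, -0.0, 0.0089, 0.0454, -0.0188, -0.0, 0.0089, 0.0454, -0.0188, -0.0, 0.0089, 0.0454, -0.0188, -0.0]
[49.0571366  34.09012111  5.97272897]
```

Request:
{"op": "arm_command", "data": {
  "targets": [0.009, 0.045, -0.019, 0, 0.009, 0.045, -0.019, 0, 0.009, 0.045, -0.019, 0, 0.009, 0.045, -0.019, 0]
}}

```text
t: 31.35
position: [474.5, -303.5, 272.8]
tcp_rot: [0.999, 0.02, 0.042, 0.026]
force: [0.4, 0.8, -0.1]
opening: 68.0
```

Run:
```python
from h import *
print(ctrl.get_state()["position"]);tilt()
```

```text
[ 474.47619033 -303.46982547  272.78761364]
t 31.35 toolz xy deg [ 4.83 -2.93] q [1.119, 0.301, -0.735, 1.794, 0.248, 1.035, -1.231] f [ 0.4  0.8 -0.1] op 68.0
```

Request:
{"op": "arm_command", "data": {
  "targets": [0.05, 0.035, 0.006, 0, 0.05, 0.035, 0.006, 0, 0, 0, 0, 0]
}}

```text
t: 31.72
position: [581.1, -376.0, 273.3]
tcp_rot: [0.999, 0.017, 0.043, 0.028]
force: [-1.6, 0.9, -1.2]
opening: 68.1
```

Run:
```python
from h import *
print(ctrl.get_state()["position"]);tilt()
```

```text
[ 581.09444777 -375.97392079  273.34148631]
t 31.725 toolz xy deg [ 4.97 -3.07] q [0.982, 0.532, -0.671, 1.484, 0.371, 1.146, -1.281] f [-1.6  0.9 -1.2] op 68.1
```

Request:
{"op": "arm_command", "data": {
  "targets": [-0.0125, -0.0085, -0.001, 0, -0.0125, -0.0085, -0.001, 0, -0.0125, -0.0085, -0.001, 0, -0.0125, -0.0085, -0.001, 0, -0.0125, -0.0085, -0.001, 0]
}}

```text
t: 32.35
position: [510.7, -326.5, 270.9]
tcp_rot: [0.999, 0.02, 0.041, 0.028]
force: [0.0, 1.2, -0.1]
opening: 67.8
```

Run:
```python
from h import *
print(ctrl.get_state()["position"]);tilt()
```

```text
[ 510.74010228 -326.45356969  270.90548089]
t 32.35 toolz xy deg [ 4.78 -3.08] q [1.072, 0.385, -0.719, 1.699, 0.306, 1.066, -1.267] f [ 0.   1.2 -0.1] op 67.8
```

Run:
```python
from h import *
plan([427,-79.5,105],1.8,61)
```

```text
pos [510.7, -326.5, 270.9] yaw 2.4 d [-83.7, 247.0, -165.9] dyaw -0.6 rows 6
[-0.0144, -0.0432, 0.0241, 0.1, -0.0145, -0.0431, 0.0241, 0.1, -0.0146, -0.0431, 0.0241, 0.1, -0.0146, -0.0431, 0.0241, 0.1, -0.0147, -0.0431, 0.0241, 0.1]
[-0.0148, -0.043, 0.0241, 0.1]
```

Request:
{"op": "arm_command", "data": {
  "targets": [-0.0145, -0.043, 0.024, 0.1, -0.0145, -0.043, 0.024, 0.1, -0.0145, -0.043, 0.024, 0.1, -0.0145, -0.043, 0.024, 0.1, -0.0145, -0.043, 0.024, 0.1]
}}

```text
t: 32.98
position: [431.1, -115.2, 133.3]
tcp_rot: [0.998, 0.014, 0.043, 0.034]
force: [0.8, 0.3, -0.5]
opening: 68.1
```

Run:
```python
from h import *
tilt();plan([427,-79.5,95],1.8,61)
```

```text
t 32.975 toolz xy deg [ 5.   -3.87] q [0.818, 0.289, -0.75, 2.19, 0.409, 0.683, -1.758] f [ 0.8  0.3 -0.5] op 68.1
pos [431.1, -115.2, 133.3] yaw 1.7 d [-4.1, 35.7, -38.3] dyaw 0.1 rows 1
[-0.0063, -0.0384, 0.0353, -0.1]
```

Request:
{"op": "arm_command", "data": {
  "targets": [-0.006, -0.038, 0.035, 0, 0, 0, 0, 0]
}}

```text
t: 33.22
position: [420.9, -75.7, 94.5]
tcp_rot: [0.998, 0.017, 0.042, 0.036]
force: [-0.2, -0.8, -0.2]
opening: 68.0
```

```bash
python3 - <<'E'
from h import *
tilt();plan([427,-79.5,50],1.8,61)
E
python3 look.py w16
```

```text
t 33.225 toolz xy deg [ 4.89 -4.01] q [0.676, 0.336, -0.704, 2.256, 0.52, 0.601, -1.956] f [-0.2 -0.8 -0.2] op 68.0
pos [420.9, -75.7, 94.5] yaw 2.1 d [6.1, -3.8, -44.5] dyaw -0.3 rows 1
[0.0022, 0.0008, 0.045, 0.3]
t 33.225 [420.9, -75.7, 94.5] 2.14 f [-0.2, -0.8, -0.2] op 68.0
```

View pics/w16.png

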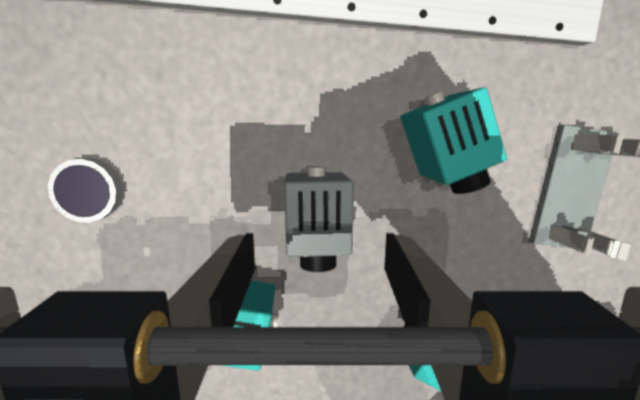

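Request:
{"op": "arm_command", "data": {
  "targets": [0.002, 0.001, 0.042, 0.3, 0.001, 0, 0.03, 0, 0, 0, 0, 0]
}}

```text
t: 33.65
position: [433.5, -87.9, 27.6]
tcp_rot: [0.998, 0.01, 0.047, 0.039]
force: [-0.4, 0.3, 0.7]
opening: 67.9
```

Run:
```python
from h import *
tilt();plan([427,-79.5,15],1.8,61)
```

```text
t 33.65 toolz xy deg [ 5.47 -4.42] q [0.535, 0.475, -0.534, 2.271, 0.745, 0.46, -2.162] f [-0.4  0.3  0.7] op 67.9
pos [433.5, -87.9, 27.6] yaw 1.4 d [-6.5, 8.4, -12.6] dyaw 0.4 rows 1
[-0.0075, -0.0095, 0.0113, -0.4]
```

Request:
{"op": "arm_command", "data": {
  "targets": [-0.0065, -0.0095, 0.009, -0.4, 0, 0, 0, 0]
}}

```text
t: 33.9
position: [429.0, -81.1, 20.5]
tcp_rot: [0.998, 0.012, 0.05, 0.04]
force: [0.6, -0.3, 0.7]
opening: 68.2
```

Run:
```python
from h import *
tilt();plan([427,-79.5,15],1.8,61)
```

```text
t 33.9 toolz xy deg [ 5.73 -4.56] q [0.496, 0.479, -0.508, 2.29, 0.782, 0.434, -2.214] f [ 0.6 -0.3  0.7] op 68.2
pos [429.0, -81.1, 20.5] yaw 1.6 d [-2.0, 1.6, -5.5] dyaw 0.2 rows 1
[-0.0025, -0.0021, 0.0052, -0.2]
```

Run:
```python
from h import *
plan([427,-79.5,110],1.8,45)
```

```text
pos [429.0, -81.1, 20.5] yaw 1.6 d [-2.0, 1.6, 89.5] dyaw 0.2 rows 2
[0.0034, 0.0028, -0.0445, -0.1, 0.0034, 0.0028, -0.0445, -0.1]
```

Request:
{"op": "arm_command", "data": {
  "targets": [0.0035, 0.003, -0.044, 0, 0.0035, 0.003, -0.044, 0, 0, 0, -0.01, 0]
}}

```text
t: 34.28
position: [427.2, -80.5, 125.2]
tcp_rot: [0.998, 0.012, 0.051, 0.041]
force: [0.4, -0.1, 0.2]
opening: 67.9
```

Run:
```python
from h import *
tilt();plan([470,190,110],51,62)
```

```text
t 34.275 toolz xy deg [ 5.88 -4.67] q [0.736, 0.28, -0.758, 2.231, 0.46, 0.65, -1.9] f [ 0.4 -0.1  0.2] op 67.9
pos [427.2, -80.5, 125.2] yaw 1.6 d [42.8, 270.5, -15.2] dyaw 49.4 rows 5
[0.0097, -0.054, -0.0005, -9.9, 0.0187, -0.0516, 0.0006, -9.9, 0.0272, -0.0476, 0.0018, -9.9, 0.0349, -0.0422, 0.003, -9.9, 0.0415, -0.0356, 0.0043, -9.9]
```

Request:
{"op": "arm_command", "data": {
  "targets": [0.01, -0.054, -0.0005, -9.9, 0.0185, -0.0515, 0.0005, -9.9, 0.027, -0.0475, 0.002, -9.9, 0.035, -0.042, 0.003, -9.9, 0.0415, -0.0355, 0.0045, -9.9],
  "fingers": 0.0915
}}

```text
t: 34.9
position: [474.3, 185.1, 101.1]
tcp_rot: [0.899, 0.431, 0.03, 0.065]
force: [0.3, -0.3, 0.2]
opening: 91.8
```

Run:
```python
from h import *
tilt();plan([480,190,30],50,62)
```

```text
t 34.9 toolz xy deg [ 6.33 -5.25] q [0.188, 0.544, -0.882, 2.043, 0.768, 0.852, -1.84] f [ 0.3 -0.3  0.2] op 91.8
pos [474.3, 185.1, 101.1] yaw 51.2 d [5.7, 4.9, -71.1] dyaw -1.2 rows 2
[0.0038, -0.0044, 0.0353, 0.6, 0.0038, -0.0045, 0.0353, 0.6]
```

Request:
{"op": "arm_command", "data": {
  "targets": [0.004, -0.0045, 0.035, 0.6, 0.002, -0.004, 0.035, 0.6, 0, 0, 0, 0]
}}

```text
t: 35.28
position: [479.9, 193.2, 29.7]
tcp_rot: [0.903, 0.424, 0.032, 0.064]
force: [-0.3, 0.1, 0.1]
opening: 91.3
```

```bash
python3 - <<'E'
from h import *
tilt();plan([480,190,15],50,62)
E
python3 look.py w17
```

```text
t 35.275 toolz xy deg [ 6.39 -5.04] q [0.079, 0.659, -0.763, 2.059, 0.914, 0.751, -1.993] f [-0.3  0.1  0.1] op 91.3
pos [479.9, 193.2, 29.7] yaw 50.4 d [0.1, -3.2, -14.7] dyaw -0.4 rows 1
[-0.0025, 0.0, 0.0148, 0.4]
t 35.275 [479.9, 193.2, 29.7] 50.38 f [-0.3, 0.1, 0.1] op 91.3
```

View pics/w17.png

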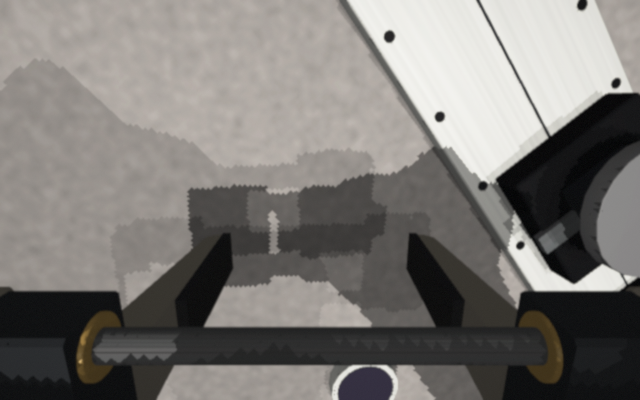

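Request:
{"op": "arm_command", "data": {
  "targets": [-0.002, 0, 0.015, 0, 0, 0, 0.003, 0]
}}

```text
t: 35.58
position: [483.3, 189.7, 14.8]
tcp_rot: [0.903, 0.423, 0.035, 0.064]
force: [0.8, -1.3, -0.6]
opening: 91.6
```

Run:
```python
from h import *
tilt();print(ctrl.get_state()["position"])
```

```text
t 35.575 toolz xy deg [ 6.73 -4.97] q [0.066, 0.68, -0.735, 2.064, 0.954, 0.723, -2.023] f [ 0.8 -1.3 -0.6] op 91.6
[483.25908429 189.74665573  14.80653627]
```

Request:
{"op": "arm_command", "data": {
  "targets": [0, 0, 0.006, 0, 0, 0, 0.003, 0]
}}

```text
t: 35.83
position: [484.9, 189.0, 7.6]
tcp_rot: [0.903, 0.423, 0.036, 0.065]
force: [-10.7, -5.4, 36.9]
opening: 92.0
```

Run:
```python
from h import *
tilt();print(ctrl.get_state()["position"])
```

```text
t 35.825 toolz xy deg [ 6.84 -5.01] q [0.057, 0.691, -0.722, 2.064, 0.972, 0.713, -2.038] f [-10.7  -5.4  36.9] op 92.0
[484.91281298 188.95486356   7.61780399]
```

Request:
{"op": "arm_command", "data": {
  "targets": [0, 0, 0.003, 0, 0, 0, 0.003, 0]
}}

```text
t: 36.08
position: [485.0, 189.1, 7.9]
tcp_rot: [0.902, 0.424, 0.036, 0.069]
force: [-11.1, -7.9, 41.2]
opening: 91.3
```

Run:
```python
from h import *
tilt();print(ctrl.get_state()["position"])
```

```text
t 36.075 toolz xy deg [ 7.07 -5.33] q [0.05, 0.69, -0.719, 2.065, 0.978, 0.716, -2.045] f [-11.1  -7.9  41.2] op 91.3
[484.96519816 189.07281538   7.90436966]
```

Request:
{"op": "arm_command", "data": {
  "targets": [0, 0, -0.02, 10.2, 0, 0, -0.015, 10.2, 0, 0, 0, 10.2, 0, 0, 0, 10.2, 0, 0, 0, 9],
  "fingers": 0.0,
  "force": 10
}}

```text
t: 36.7
position: [481.4, 192.7, 45.8]
tcp_rot: [0.997, -0.01, 0.064, 0.045]
force: [0.2, -0.9, -0.8]
opening: 44.1
```

```bash
python3 - <<'E'
from h import *
tilt();plan([540,205,20],0,62)
E
python3 look.py w18
```

```text
t 36.7 toolz xy deg [ 7.28 -5.27] q [-0.046, 0.563, -0.602, 2.068, 0.767, 0.683, -2.781] f [ 0.2 -0.9 -0.8] op 44.1
pos [481.4, 192.7, 45.8] yaw -0.8 d [58.6, 12.3, -25.8] dyaw 0.8 rows 2
[0.0273, -0.008, 0.0159, -0.4, 0.0274, -0.0078, 0.0159, -0.4]
t 36.7 [481.4, 192.7, 45.8] -0.77 f [0.2, -0.9, -0.8] op 44.1
```

View pics/w18.png

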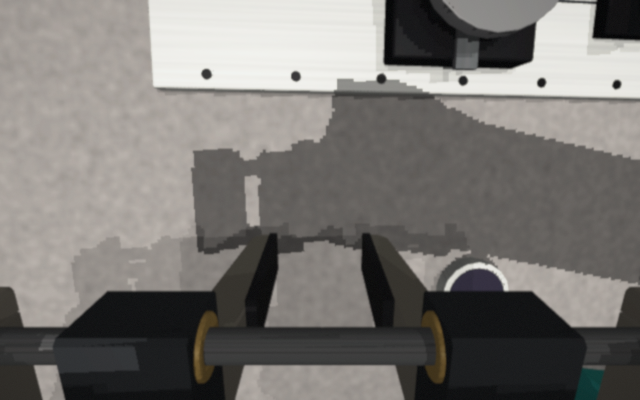

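Request:
{"op": "arm_command", "data": {
  "targets": [0.0, 0, 0.003, -10, 0, 0, 0.003, -10]
}}

```text
t: 37.0
position: [482.7, 192.5, 40.6]
tcp_rot: [0.982, 0.169, 0.056, 0.057]
force: [0.4, -0.6, -0.2]
opening: 19.7
```

Run:
```python
from h import *
tilt();plan([538,200,10],20,62)
```

```text
t 37.0 toolz xy deg [ 7.43 -5.3 ] q [0.004, 0.596, -0.666, 2.066, 0.836, 0.706, -2.476] f [ 0.4 -0.6 -0.2] op 19.7
pos [482.7, 192.5, 40.6] yaw 19.9 d [55.3, 7.5, -30.6] dyaw 0.1 rows 2
[0.0258, 0.0035, 0.0184, -0.1, 0.0258, 0.0035, 0.0184, -0.1]
```

Request:
{"op": "arm_command", "data": {
  "targets": [0.022, 0.0035, 0.018, 0, 0.022, 0.0035, 0.018, 0, 0, 0, 0, 0]
}}

```text
t: 37.38
position: [532.1, 197.5, 9.4]
tcp_rot: [0.982, 0.173, 0.056, 0.057]
force: [-1.5, -0.1, 0.0]
opening: 0.7
```

Run:
```python
from h import *
tilt();plan([560,200,6],20,62)
```

```text
t 37.375 toolz xy deg [ 7.45 -5.28] q [-0.015, 0.7, -0.619, 1.965, 0.884, 0.708, -2.448] f [-1.5 -0.1  0. ] op 0.7
pos [532.1, 197.5, 9.4] yaw 20.4 d [27.9, 2.5, -3.4] dyaw -0.4 rows 1
[0.0266, 0.0065, 0.0068, 0.4]
```

```bash
cat >> h.py <<'E'
def tl(*v):
    M=Rot.from_quat(ctrl.get_state()["tcp_rot"]).as_matrix(); print(v,"->",(M.T@np.array(v,float)/1000).round(4).tolist())
E
python3 - <<'E'
from h import *
tl(18,-1,-2); tl(5,-1,0); tl(5,-3,0)
E
```

```text
(18, -1, -2) -> [0.0163, 0.0067, 0.0044]
(5, -1, 0) -> [0.0043, 0.0026, 0.0007]
(5, -3, 0) -> [0.0036, 0.0045, 0.0009]
```

Request:
{"op": "arm_command", "data": {
  "targets": [0.016, 0.0065, 0.0045, 0, 0.004, 0.0025, 0.001, 0]
}}

```text
t: 37.62
position: [552.9, 196.0, 7.5]
tcp_rot: [0.981, 0.175, 0.056, 0.057]
force: [-0.6, 0.0, -0.2]
opening: 0.4
```

Run:
```python
from h import *
tilt();print(ctrl.get_state()["position"])
```

```text
t 37.625 toolz xy deg [ 7.39 -5.26] q [-0.003, 0.725, -0.618, 1.92, 0.879, 0.725, -2.407] f [-0.6  0.  -0.2] op 0.4
[552.90725082 195.99600823   7.48230154]
```

Request:
{"op": "arm_command", "data": {
  "targets": [0.004, 0.0025, 0.001, 0]
}}

```text
t: 37.75
position: [556.6, 195.2, 7.5]
tcp_rot: [0.981, 0.176, 0.055, 0.057]
force: [-5.1, 3.4, 0.2]
opening: 0.6
```

Run:
```python
from h import *
tilt();print(ctrl.get_state()["position"])
```

```text
t 37.75 toolz xy deg [ 7.35 -5.25] q [0.001, 0.729, -0.619, 1.912, 0.877, 0.729, -2.397] f [-5.1  3.4  0.2] op 0.6
[556.60692612 195.21967265   7.46919488]
```

Request:
{"op": "arm_command", "data": {
  "targets": [0.004, 0.0025, 0.001, 0]
}}

```text
t: 37.88
position: [557.2, 195.4, 6.8]
tcp_rot: [0.981, 0.177, 0.052, 0.056]
force: [-15.4, 2.1, 9.6]
opening: 0.5
```

Run:
```python
from h import *
tilt();print(ctrl.get_state()["position"])
```

```text
t 37.875 toolz xy deg [ 7.03 -5.24] q [0.004, 0.733, -0.622, 1.906, 0.871, 0.734, -2.388] f [-15.4   2.1   9.6] op 0.5
[557.18320251 195.38340505   6.84072273]
```

Request:
{"op": "arm_command", "data": {
  "targets": [0.005, 0.0045, 0.0003, 0, 0.005, 0.0045, 0.0003, 0, 0.005, 0.0045, 0.0003, 0]
}}

```text
t: 38.25
position: [557.1, 195.3, 7.2]
tcp_rot: [0.981, 0.182, 0.04, 0.052]
force: [-14.7, 3.1, 8.0]
opening: 0.3
```

Run:
```python
from h import *
tilt();print(ctrl.get_state()["position"])
```

```text
t 38.25 toolz xy deg [ 5.61 -5.06] q [0.021, 0.746, -0.639, 1.888, 0.844, 0.759, -2.344] f [-14.7   3.1   8. ] op 0.3
[557.08377134 195.2758359    7.15468164]
```

Request:
{"op": "arm_command", "data": {
  "targets": [0.004, 0.0068, 0.0003, 0, 0.004, 0.0068, 0.0003, 0, 0.004, 0.0068, 0.0003, 0, 0.004, 0.0068, 0.0003, 0, 0.004, 0.0068, 0.0003, 0]
}}

```text
t: 38.88
position: [556.8, 194.7, 7.8]
tcp_rot: [0.98, 0.194, 0.023, 0.037]
force: [-12.5, 7.3, 4.4]
opening: 0.6
```

Run:
```python
from h import *
tilt();print(ctrl.get_state()["position"])
```

```text
t 38.875 toolz xy deg [ 3.45 -3.64] q [0.065, 0.764, -0.675, 1.867, 0.803, 0.78, -2.259] f [-12.5   7.3   4.4] op 0.6
[556.7904283  194.71260906   7.81559559]
```

Request:
{"op": "arm_command", "data": {
  "targets": [0.004, 0.0075, 0.0003, 0, 0.004, 0.0075, 0.0003, 0, 0.004, 0.0075, 0.0003, 0, 0.004, 0.0075, 0.0003, 0, 0.004, 0.0075, 0.0003, 0]
}}

```text
t: 39.5
position: [556.6, 194.5, 8.2]
tcp_rot: [0.978, 0.207, 0.005, 0.02]
force: [-13.3, 7.3, 5.3]
opening: 0.7
```

Run:
```python
from h import *
tilt();print(ctrl.get_state()["position"],yaw_of(ctrl.get_state()))
```

```text
t 39.5 toolz xy deg [ 1.07 -2.13] q [0.108, 0.787, -0.711, 1.842, 0.761, 0.808, -2.173] f [-13.3   7.3   5.3] op 0.7
[556.58004077 194.51660116   8.22856899] 23.955003942238907
```

Request:
{"op": "arm_command", "data": {
  "targets": [0.003, 0.008, 0.0003, 0, 0.003, 0.008, 0.0003, 0, 0.003, 0.008, 0.0003, 0, 0.003, 0.008, 0.0003, 0, 0.003, 0.008, 0.0003, 0]
}}

```text
t: 40.12
position: [556.3, 194.1, 8.8]
tcp_rot: [0.975, 0.221, -0.01, 0.001]
force: [-12.2, 8.5, 6.6]
opening: 0.5
```

Run:
```python
from h import *
tilt();plan([480,120,120],10,60)
```

```text
t 40.125 toolz xy deg [-1.05 -0.32] q [0.152, 0.81, -0.746, 1.821, 0.726, 0.83, -2.091] f [-12.2   8.5   6.6] op 0.5
pos [556.3, 194.1, 8.8] yaw 25.6 d [-76.3, -74.1, 111.2] dyaw -15.6 rows 3
[-0.0343, 0.0112, -0.0365, 5.2, -0.0331, 0.0142, -0.0365, 5.2, -0.0317, 0.0171, -0.0365, 5.2]
```

Request:
{"op": "arm_command", "data": {
  "targets": [-0.03, 0.01, -0.035, 5.2, -0.034, 0.014, -0.04, 5.2, -0.03, 0.03, -0.03, 5.2],
  "fingers": 0.068
}}

```text
t: 40.5
position: [482.0, 113.2, 115.5]
tcp_rot: [0.996, 0.088, -0.013, 0.001]
force: [0.5, -1.0, 0.4]
opening: 28.2
```

Run:
```python
from h import *
tilt();plan([426.5,-78.5,100],1.8,61)
```

```text
t 40.5 toolz xy deg [-1.46 -0.2 ] q [0.394, 0.524, -0.859, 1.997, 0.506, 0.877, -2.14] f [ 0.5 -1.   0.4] op 28.2
pos [482.0, 113.2, 115.5] yaw 10.0 d [-55.5, -191.7, -15.5] dyaw -8.2 rows 4
[-0.0219, 0.0448, 0.0044, 2.1, -0.0203, 0.0455, 0.0044, 2.1, -0.0186, 0.0462, 0.0043, 2.1, -0.017, 0.0469, 0.0043, 2.1]
```

Request:
{"op": "arm_command", "data": {
  "targets": [-0.022, 0.045, 0.0045, 2.1, -0.02, 0.0455, 0.0045, 2.1, -0.0185, 0.046, 0.0045, 2.1, -0.017, 0.047, 0.0045, 2.1, 0, 0, 0, 0]
}}

```text
t: 41.12
position: [422.8, -86.4, 103.2]
tcp_rot: [1.0, 0.012, -0.01, 0.005]
force: [0.6, 0.1, -0.2]
opening: 68.3
```

```bash
python3 - <<'E'
from h import *
tilt();plan([426.5,-78.5,60],1.8,61)
E
python3 look.py w19
```

```text
t 41.125 toolz xy deg [-1.11 -0.58] q [0.824, 0.422, -0.829, 2.155, 0.466, 0.768, -1.859] f [ 0.6  0.1 -0.2] op 68.3
pos [422.8, -86.4, 103.2] yaw 1.4 d [3.7, 7.9, -43.2] dyaw 0.4 rows 1
[0.0047, -0.0082, 0.043, -0.4]
t 41.125 [422.8, -86.4, 103.2] 1.39 f [0.6, 0.1, -0.2] op 68.3
```

View pics/w19.png

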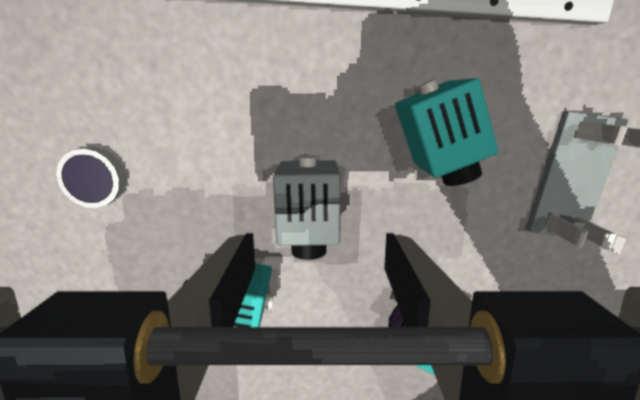

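Request:
{"op": "arm_command", "data": {
  "targets": [0.004, -0.008, 0.035, -0.4, 0, 0, 0, 0]
}}

```text
t: 41.42
position: [428.2, -74.3, 69.0]
tcp_rot: [1.0, 0.019, -0.008, 0.004]
force: [0.1, 0.2, 0.6]
opening: 68.4
```

Run:
```python
from h import *
tilt();plan([426.0,-78.5,15],1.8,28)
```

```text
t 41.425 toolz xy deg [-0.86 -0.53] q [0.742, 0.485, -0.774, 2.172, 0.546, 0.701, -1.943] f [0.1 0.2 0.6] op 68.4
pos [428.2, -74.3, 69.0] yaw 2.2 d [-2.2, -4.2, -54.0] dyaw -0.4 rows 2
[-0.0008, 0.0018, 0.027, 0.2, -0.0008, 0.0018, 0.027, 0.2]
```

Request:
{"op": "arm_command", "data": {
  "targets": [-0.001, 0.002, 0.024, 0.2, -0.002, 0.001, 0.024, 0, 0, 0, 0, 0]
}}

```text
t: 41.8
position: [428.0, -74.5, 23.6]
tcp_rot: [1.0, 0.021, -0.005, 0.005]
force: [-0.1, -0.8, -0.5]
opening: 67.8
```

Run:
```python
from h import *
tilt();plan([426.0,-78.5,15],1.8,28)
```

```text
t 41.8 toolz xy deg [-0.55 -0.54] q [0.666, 0.561, -0.686, 2.197, 0.655, 0.605, -2.035] f [-0.1 -0.8 -0.5] op 67.8
pos [428.0, -74.5, 23.6] yaw 2.4 d [-2.0, -4.0, -8.6] dyaw -0.6 rows 1
[-0.0021, 0.0039, 0.0086, 0.6]
```

Request:
{"op": "arm_command", "data": {
  "targets": [-0.003, 0.005, 0.0085, 0.6, -0.001, 0, 0.001, 0, 0, 0, 0, 0, 0, 0, 0, 0],
  "fingers": 0.0,
  "force": 25
}}

```text
t: 42.3
position: [426.2, -79.5, 16.5]
tcp_rot: [1.0, 0.017, -0.003, 0.005]
force: [-0.3, -0.8, -1.7]
opening: 43.5
```

Run:
```python
from h import *
tilt();plan([426.0,-78.5,90],1.8,45)
```

```text
t 42.3 toolz xy deg [-0.28 -0.6 ] q [0.663, 0.569, -0.667, 2.205, 0.674, 0.583, -2.051] f [-0.3 -0.8 -1.7] op 43.5
pos [426.2, -79.5, 16.5] yaw 1.9 d [-0.2, 1.0, 73.5] dyaw -0.1 rows 2
[-0.0003, -0.0001, -0.0367, 0.0, -0.0003, -0.0001, -0.0367, 0.0]
```

Request:
{"op": "arm_command", "data": {
  "targets": [0, 0, -0.037, 0, 0, 0, -0.045, 0, 0, 0, -0.045, 0]
}}

```text
t: 42.68
position: [424.0, -77.5, 144.1]
tcp_rot: [1.0, 0.017, -0.007, 0.003]
force: [1.2, -1.3, -1.7]
opening: 44.1
```

Run:
```python
from h import *
tilt();plan([615,219,150],88,61)
```

```text
t 42.675 toolz xy deg [-0.76 -0.41] q [0.886, 0.352, -0.906, 2.127, 0.383, 0.843, -1.792] f [ 1.2 -1.3 -1.7] op 44.1
pos [424.0, -77.5, 144.1] yaw 2.0 d [191.0, 296.5, 5.9] dyaw 86.0 rows 9
[0.0223, -0.0322, -0.0012, -9.6, 0.0274, -0.028, -0.0012, -9.6, 0.0316, -0.0231, -0.0012, -9.6, 0.035, -0.0175, -0.0012, -9.6, 0.0375, -0.0115, -0.0012, -9.6]
[0.0388, -0.0051, -0.0012, -9.6, 0.0392, 0.0014, -0.0012, -9.6, 0.0384, 0.0079, -0.0011, -9.6, 0.0365, 0.0142, -0.0011, -9.6]
```

Request:
{"op": "arm_command", "data": {
  "targets": [0.022, -0.032, -0.001, -9.6, 0.0275, -0.028, -0.001, -9.6, 0.0315, -0.023, -0.001, -9.6, 0.035, -0.0175, -0.001, -9.6, 0.0375, -0.0115, -0.001, -9.6]
}}

```text
t: 43.3
position: [532.4, 84.9, 150.1]
tcp_rot: [0.903, 0.429, -0.007, 0.005]
force: [0.0, -0.3, -2.5]
opening: 44.0
```

Run:
```python
from h import *
tilt();plan([615,219,150],88,61)
```

```text
t 43.3 toolz xy deg [-0.42 -0.89] q [0.542, 0.608, -1.023, 1.878, 0.621, 1.026, -1.437] f [ 0.  -0.3 -2.5] op 44.0
pos [532.4, 84.9, 150.1] yaw 50.7 d [82.6, 134.1, -0.1] dyaw 37.3 rows 4
[0.039, -0.0052, -0.0007, -9.3, 0.0393, 0.0012, -0.0006, -9.3, 0.0386, 0.0075, -0.0006, -9.3, 0.0369, 0.0137, -0.0005, -9.3]
```

Request:
{"op": "arm_command", "data": {
  "targets": [0.039, -0.005, -0.001, -9.3, 0.039, 0.001, -0.001, -9.3, 0.0385, 0.0075, -0.001, -9.3, 0.037, 0.0135, 0, -9.3, 0, 0, 0, 0]
}}

```text
t: 43.92
position: [615.1, 224.7, 148.1]
tcp_rot: [0.711, 0.703, -0.009, 0.001]
force: [0.4, -0.6, -1.0]
opening: 44.0
```

```bash
python3 - <<'E'
from h import *
tilt();plan([622,219.4,90],88.2,61)
E
python3 look.py w20
```

```text
t 43.925 toolz xy deg [-0.67 -0.86] q [0.267, 0.844, -1.076, 1.583, 0.782, 1.218, -0.981] f [ 0.4 -0.6 -1. ] op 44.0
pos [615.1, 224.7, 148.1] yaw 89.3 d [6.9, -5.3, -58.1] dyaw -1.1 rows 1
[-0.0043, 0.0076, 0.0581, 1.1]
t 43.925 [615.1, 224.7, 148.1] 89.3 f [0.4, -0.6, -1.0] op 44.0
```

View pics/w20.png

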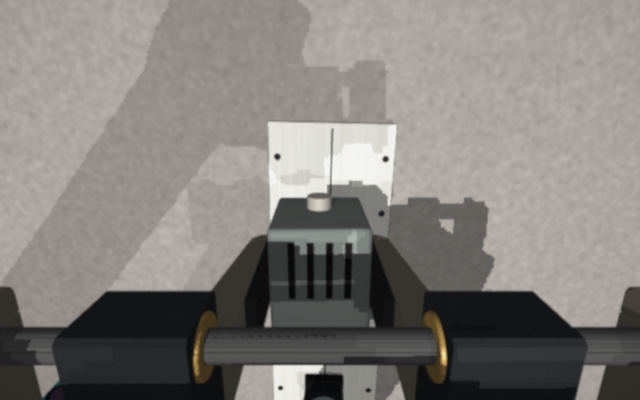

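Run:
```python
from h import *
c=dict(np.load("pics/w20.npz"))
for p in [(332.3,130),(331.5,185)]:
    q=ray("wrist",p,12,c); print(q.round(1), (614.56+.0335*q[1]).round(1))
# detector top back edge (268,232)-(372,232), z = tcp+33.5
for z in (181,): 
    for p in [(268,233),(371,233),(272,300)]: print(ray("wrist",p,z,c).round(1))
```

```text
[624.4 274.   12. ] 623.7
[623.6 225.8  12. ] 622.1
[593.6 249.4 181. ]
[636.1 249.  181. ]
[593.7 217.8 181. ]
```

Request:
{"op": "arm_command", "data": {
  "targets": [-0.004, 0.0075, 0.055, 1.1, 0, 0, 0, 0]
}}

```text
t: 44.22
position: [621.7, 214.5, 92.0]
tcp_rot: [0.721, 0.693, -0.011, 0.003]
force: [0.2, -1.2, -1.6]
opening: 43.8
```

Run:
```python
from h import *
tilt();plan([622,219.4,45],88.2,61)
```

```text
t 44.225 toolz xy deg [-0.7  -1.14] q [0.253, 0.9, -1.019, 1.608, 0.834, 1.145, -1.022] f [ 0.2 -1.2 -1.6] op 43.8
pos [621.7, 214.5, 92.0] yaw 87.8 d [0.3, 4.9, -47.0] dyaw 0.4 rows 1
[0.0058, 0.0006, 0.0469, -0.4]
```

Request:
{"op": "arm_command", "data": {
  "targets": [0.006, 0.0005, 0.025, -0.4, 0, 0, 0.02, 0, 0, 0, 0, 0]
}}

```text
t: 44.6
position: [623.1, 219.8, 48.1]
tcp_rot: [0.719, 0.695, -0.009, 0.004]
force: [0.4, 0.7, -1.8]
opening: 43.8
```

Run:
```python
from h import *
tilt();plan([622,219.4,30],88.2,61)
```

```text
t 44.6 toolz xy deg [-0.47 -1.06] q [0.226, 0.95, -0.979, 1.622, 0.883, 1.087, -1.051] f [ 0.4  0.7 -1.8] op 43.8
pos [623.1, 219.8, 48.1] yaw 88.1 d [-1.1, -0.4, -18.1] dyaw 0.1 rows 1
[-0.0001, -0.0009, 0.0181, -0.1]
```

Request:
{"op": "arm_command", "data": {
  "targets": [0, -0.001, 0.015, 0, 0, 0, 0, 0]
}}

```text
t: 44.85
position: [622.2, 220.0, 33.1]
tcp_rot: [0.719, 0.695, -0.009, 0.004]
force: [-0.3, -0.6, -1.6]
opening: 43.7
```

Run:
```python
from h import *
tilt();plan([622,219.4,28.5],88.2,61)
```

```text
t 44.85 toolz xy deg [-0.41 -1.03] q [0.219, 0.965, -0.965, 1.629, 0.9, 1.066, -1.063] f [-0.3 -0.6 -1.6] op 43.7
pos [622.2, 220.0, 33.1] yaw 88.1 d [-0.2, -0.6, -4.6] dyaw 0.1 rows 1
[-0.0005, -0.0001, 0.0046, -0.1]
```

Request:
{"op": "arm_command", "data": {
  "targets": [-0.0005, 0, 0.0045, 0]
}}

```text
t: 44.98
position: [622.7, 220.0, 29.4]
tcp_rot: [0.719, 0.695, -0.008, 0.004]
force: [0.1, 0.2, -1.7]
opening: 44.0
```

Run:
```python
from h import *
tilt();plan([622,219.4,28.5],88.2,61)
```

```text
t 44.975 toolz xy deg [-0.32 -0.98] q [0.218, 0.97, -0.962, 1.631, 0.905, 1.06, -1.065] f [ 0.1  0.2 -1.7] op 44.0
pos [622.7, 220.0, 29.4] yaw 88.1 d [-0.7, -0.6, -0.9] dyaw 0.1 rows 1
[-0.0006, -0.0007, 0.0009, -0.1]
```

Request:
{"op": "arm_command", "data": {
  "targets": [-0.0005, -0.0007, 0.002, 0]
}}

```text
t: 45.1
position: [622.4, 219.7, 28.4]
tcp_rot: [0.719, 0.695, -0.008, 0.005]
force: [-2.6, -2.1, 8.1]
opening: 44.1
```

Run:
```python
from h import *
tilt();plan([622,219.4,28.5],88.2,61)
```

```text
t 45.1 toolz xy deg [-0.26 -0.98] q [0.219, 0.97, -0.961, 1.633, 0.907, 1.057, -1.067] f [-2.6 -2.1  8.1] op 44.1
pos [622.4, 219.7, 28.4] yaw 88.1 d [-0.4, -0.3, 0.1] dyaw 0.1 rows 1
[-0.0003, -0.0004, -0.0001, -0.1]
```

Contact. Release and rise.

Request:
{"op": "arm_command", "data": {
  "targets": [0, 0, -0.001, 0, 0, 0, 0, 0],
  "fingers": 0.064
}}

```text
t: 45.35
position: [623.0, 220.0, 30.4]
tcp_rot: [0.719, 0.695, -0.007, 0.005]
force: [0.1, -0.5, 0.4]
opening: 61.7
```

Request:
{"op": "arm_command", "data": {
  "targets": [0, 0, -0.035, 0, 0, 0, -0.045, 0, 0, 0, -0.045, 0]
}}

```text
t: 45.72
position: [621.8, 220.8, 154.5]
tcp_rot: [0.719, 0.695, -0.01, 0.003]
force: [0.9, 0.1, 0.8]
opening: 64.1
```

```bash
python3 - <<'E'
from h import *
tilt();plan([435,100,200],10,61)
E
python3 look.py w21
```

```text
t 45.725 toolz xy deg [-0.55 -1.06] q [0.267, 0.839, -1.071, 1.566, 0.775, 1.23, -0.985] f [0.9 0.1 0.8] op 64.1
pos [621.8, 220.8, 154.5] yaw 88.1 d [-186.8, -120.8, 45.5] dyaw -78.1 rows 8
[-0.016, -0.0229, -0.0052, 9.8, -0.0196, -0.0199, -0.0051, 9.8, -0.0227, -0.0163, -0.0051, 9.8, -0.0251, -0.0122, -0.0051, 9.8, -0.0268, -0.0078, -0.0051, 9.8]
[-0.0277, -0.0031, -0.0051, 9.8, -0.0279, 0.0016, -0.0052, 9.8, -0.0272, 0.0063, -0.0052, 9.8]
t 45.725 [621.8, 220.8, 154.5] 88.12 f [0.9, 0.1, 0.8] op 64.1
```

View pics/w21.png

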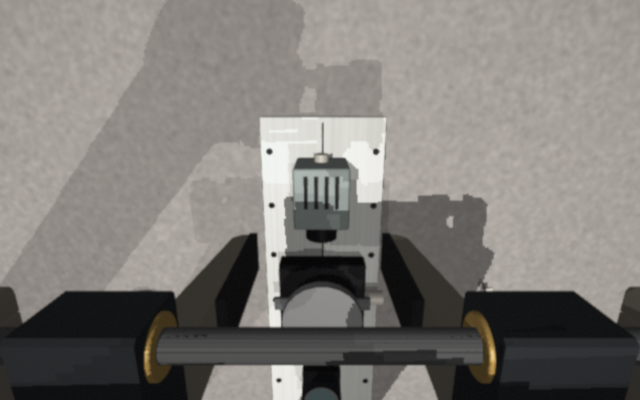

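Run:
```python
from h import *
im=cv2.imread("pics/w21.png")
cv2.imwrite("pics/w21z.png",cv2.resize(im[140:300,270:375],None,fx=3.7,fy=3.7,interpolation=cv2.INTER_CUBIC))
```

```text
(no output)
```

View pics/w21z.png

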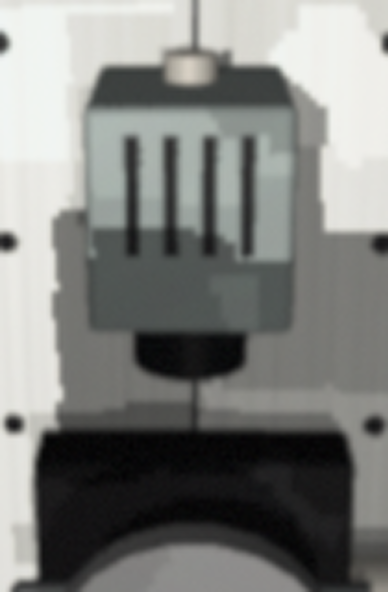

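Run:
```python
from h import *
c=dict(np.load("pics/w21.npz"))
A=lambda u,v:(270+u/3.7-.35,140+v/3.7-.35)
r=lambda p,z:ray("wrist",p,z,c)
Q=np.array([r(A(*p),62) for p in [(87,108),(294,108),(293,330),(90,330)]]);print(Q.round(1).tolist(),Q.mean(0).round(1))
print("line",r(A(195,20),12).round(1),r(A(195,410),12).round(1),"base edge",r(A(195,433),32).round(1))
for i,j in((0,1),(3,2)): d=Q[j]-Q[i];print(np.degrees(np.arctan2(d[1],d[0])).round(1))
for i,j in((3,0),(2,1)): d=Q[j]-Q[i];print(np.degrees(np.arctan2(d[1],d[0])).round(1))
```

```text
[[601.3, 246.1, 62.0], [643.3, 244.8, 62.0], [642.6, 196.5, 62.0], [599.3, 197.8, 62.0]] [621.6 221.3  62. ]
line [623.5 256.   12. ] [620.4 154.9  12. ] base edge [620.5 158.1  32. ]
-1.8
-1.7
87.6
89.2
```

Run:
```python
from h import *
plan([435,88,120],40,61)
```

```text
pos [624.2, 223.2, 161.4] yaw 88.1 d [-189.2, -135.2, -41.4] dyaw -48.1 rows 5
[-0.0282, -0.0369, 0.0087, 9.6, -0.0339, -0.0317, 0.0088, 9.6, -0.0388, -0.0255, 0.0089, 9.6, -0.0425, -0.0187, 0.0089, 9.6, -0.045, -0.0113, 0.0089, 9.6]
```

Request:
{"op": "arm_command", "data": {
  "targets": [-0.028, -0.037, 0.001, 9.6, -0.034, -0.0315, 0.005, 9.6, -0.039, -0.0255, 0.01, 9.6, -0.0425, -0.0185, 0.011, 9.6, -0.045, -0.0115, 0.011, 9.6]
}}

```text
t: 46.4
position: [432.0, 90.2, 126.0]
tcp_rot: [0.944, 0.331, 0.002, 0.005]
force: [-0.2, 1.2, 0.5]
opening: 64.1
```

Request:
{"op": "arm_command", "data": {
  "targets": [0, 0, 0, 0]
}}

```text
t: 46.52
position: [429.0, 87.6, 125.2]
tcp_rot: [0.944, 0.33, -0.0, 0.007]
force: [0.8, -0.3, 0.6]
opening: 64.0
```

```bash
python3 look.py w22 puck
python3 - <<'E'
from h import *
tilt();plan([435,88,70],40,61)
E
```

```text
t 46.525 [429.0, 87.6, 125.2] 38.51 f [0.8, -0.3, 0.6] op 64.0
puck 0.6 [435.2, 91.8, 16.5] [320.0, 186.0]
t 46.625 toolz xy deg [ 0.46 -0.49] q [0.594, 0.47, -1.052, 2.126, 0.568, 0.85, -1.7] f [0.9 0.5 0.6] op 63.8
pos [432.6, 90.1, 126.5] yaw 38.7 d [2.4, -2.1, -56.5] dyaw 1.3 rows 1
[0.0005, 0.0025, 0.0565, -1.3]
```

View pics/w22.png

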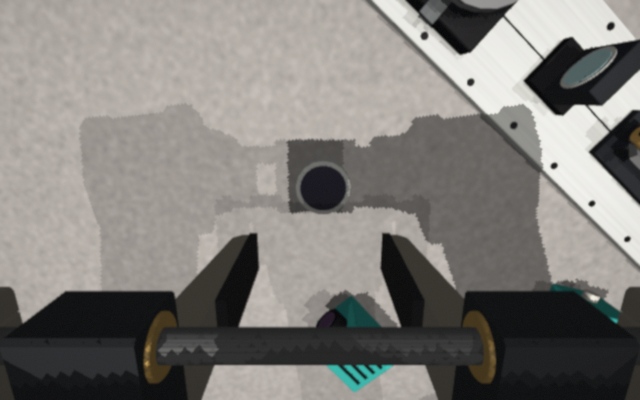

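Run:
```python
from h import *
c=dict(np.load("pics/w22.npz"));im=cv2.imread("pics/w22.png")
cv2.imwrite("pics/w22z.png",cv2.resize(im[150:225,285:360],None,fx=8,fy=8,interpolation=cv2.INTER_CUBIC))
for p in [(323,187)]: print(ray("wrist",p,12,c))
```

```text
[435.3261765   88.62896072  12.        ]
```

View pics/w22z.png

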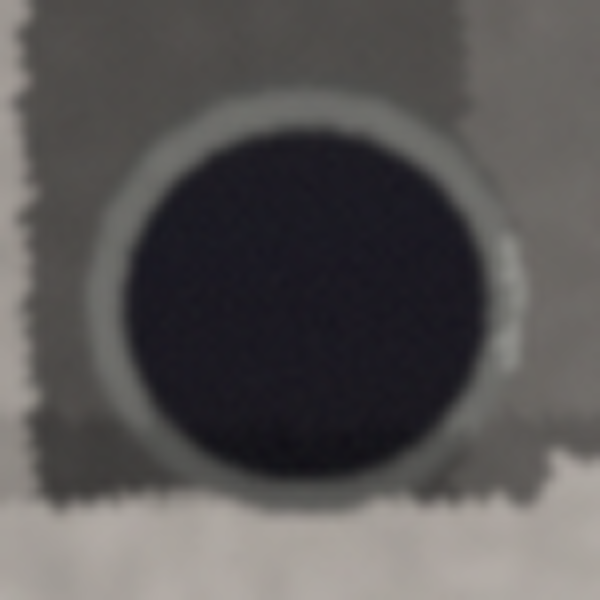

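Request:
{"op": "arm_command", "data": {
  "targets": [0.0005, 0.002, 0.05, -1, 0, 0, 0.035, 0, 0, 0, 0, 0]
}}

```text
t: 47.0
position: [441.5, 91.7, 41.2]
tcp_rot: [0.94, 0.341, 0.007, 0.005]
force: [-0.1, 0.2, -0.0]
opening: 64.2
```

Run:
```python
from h import *
tilt();plan([435.2,88.5,20],40,61);plan([435.2,88.5,3],40,61)
```

```text
t 47.0 toolz xy deg [ 0.9  -0.23] q [0.438, 0.609, -0.876, 2.163, 0.77, 0.699, -1.846] f [-0.1  0.2 -0. ] op 64.2
pos [441.5, 91.7, 41.2] yaw 39.9 d [-6.3, -3.2, -21.2] dyaw 0.1 rows 1
[-0.0071, -0.0019, 0.0211, -0.1]
pos [441.5, 91.7, 41.2] yaw 39.9 d [-6.3, -3.2, -38.2] dyaw 0.1 rows 1
[-0.0073, -0.0021, 0.0381, -0.1]
```

Request:
{"op": "arm_command", "data": {
  "targets": [-0.007, -0.002, 0.02, 0, 0, 0, 0, 0]
}}

```text
t: 47.25
position: [438.3, 91.5, 22.9]
tcp_rot: [0.94, 0.342, 0.009, 0.004]
force: [0.1, 0.7, 0.6]
opening: 63.9
```

Run:
```python
from h import *
tilt();plan([435.2,88.5,3],40,61)
```

```text
t 47.25 toolz xy deg [ 1.12 -0.07] q [0.409, 0.632, -0.837, 2.181, 0.818, 0.656, -1.887] f [0.1 0.7 0.6] op 63.9
pos [438.3, 91.5, 22.9] yaw 40.0 d [-3.1, -3.0, -19.9] dyaw -0.0 rows 1
[-0.0045, 0.0, 0.0199, 0.0]
```

Request:
{"op": "arm_command", "data": {
  "targets": [-0.005, 0, 0.015, 0, -0.001, 0, 0.002, 0]
}}

```text
t: 47.5
position: [437.9, 89.6, 8.8]
tcp_rot: [0.939, 0.343, 0.012, 0.004]
force: [-0.7, -0.9, 0.7]
opening: 63.9
```

Run:
```python
from h import *
tilt();plan([435.2,88.5,3],40,61)
```

```text
t 47.5 toolz xy deg [1.49 0.06] q [0.387, 0.649, -0.803, 2.192, 0.86, 0.621, -1.919] f [-0.7 -0.9  0.7] op 63.9
pos [437.9, 89.6, 8.8] yaw 40.1 d [-2.7, -1.1, -5.8] dyaw -0.1 rows 1
[-0.0029, -0.001, 0.0057, 0.1]
```

Request:
{"op": "arm_command", "data": {
  "targets": [-0.0035, -0.001, 0.006, 0, 0, 0, 0.0005, 0, 0, 0, 0.0005, 0],
  "fingers": 0.03,
  "force": 15
}}

```text
t: 47.88
position: [437.1, 89.0, 3.7]
tcp_rot: [0.939, 0.343, 0.015, 0.004]
force: [-0.9, -0.2, 5.0]
opening: 45.5
```

Run:
```python
from h import *
tilt();plan([435.2,88.5,120],40,61)
```

```text
t 47.875 toolz xy deg [1.75 0.11] q [0.377, 0.653, -0.789, 2.199, 0.879, 0.604, -1.936] f [-0.9 -0.2  5. ] op 45.5
pos [437.1, 89.0, 3.7] yaw 40.1 d [-1.9, -0.5, 116.3] dyaw -0.1 rows 2
[0.0006, 0.0006, -0.0582, 0.0, 0.0006, 0.0006, -0.0582, 0.0]
```

Request:
{"op": "arm_command", "data": {
  "targets": [0.0005, 0.0005, -0.04, 0, 0.0005, 0.0005, -0.055, 0, 0, 0, -0.045, 0]
}}

```text
t: 48.25
position: [432.1, 88.9, 145.1]
tcp_rot: [0.939, 0.344, 0.011, 0.003]
force: [0.4, -0.3, -0.5]
opening: 45.5
```

Run:
```python
from h import *
tilt();plan([619,110,130],40,55)
```

```text
t 48.25 toolz xy deg [1.31 0.14] q [0.652, 0.435, -1.101, 2.123, 0.528, 0.86, -1.632] f [ 0.4 -0.3 -0.5] op 45.5
pos [432.1, 88.9, 145.1] yaw 40.2 d [186.9, 21.1, -15.1] dyaw -0.2 rows 4
[0.039, 0.0261, 0.0048, 0.1, 0.039, 0.026, 0.0048, 0.1, 0.0391, 0.026, 0.0048, 0.1, 0.0391, 0.026, 0.0048, 0.1]
```

Request:
{"op": "arm_command", "data": {
  "targets": [0.039, 0.026, 0.002, 0, 0.039, 0.026, 0.002, 0, 0.039, 0.026, 0.004, 0, 0.038, 0.025, 0.004, 0, 0, 0, 0, 0]
}}

```text
t: 48.88
position: [625.2, 107.1, 143.0]
tcp_rot: [0.94, 0.341, 0.015, 0.006]
force: [-0.2, -0.5, -0.9]
opening: 45.2
```

```bash
python3 - <<'E'
from h import *
tilt();plan([619.9,110.3,95],40,55)
E
python3 look.py w23
```

```text
t 48.875 toolz xy deg [ 1.82 -0.07] q [0.41, 0.712, -0.926, 1.686, 0.661, 1.051, -1.605] f [-0.2 -0.5 -0.9] op 45.2
pos [625.2, 107.1, 143.0] yaw 39.9 d [-5.3, 3.2, -48.0] dyaw 0.1 rows 1
[-0.0032, -0.0069, 0.0478, -0.1]
t 48.875 [625.2, 107.1, 143.0] 39.88 f [-0.2, -0.5, -0.9] op 45.2
```

View pics/w23.png

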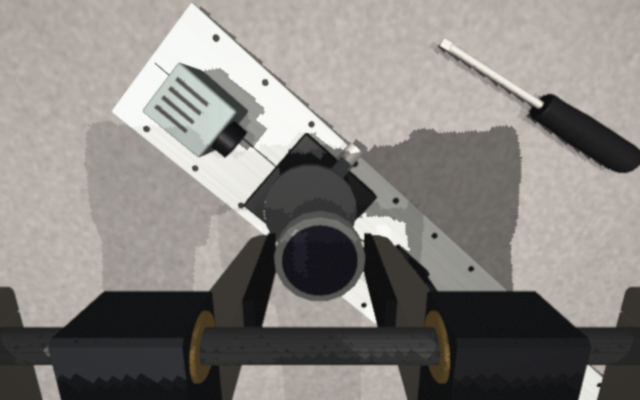

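Run:
```python
from h import *
c=dict(np.load("pics/w23.npz"))
for p in [(319.5,257),(275,257),(364,257),(319.5,212),(319.5,301)]: print(ray("wrist",p,151.3,c).round(1))
```

```text
[624.5 108.4 151.3]
[610.5 125.5 151.3]
[638.5  91.2 151.3]
[642.4 123.3 151.3]
[605.7  92.7 151.3]
```

Request:
{"op": "arm_command", "data": {
  "targets": [-0.004, -0.007, 0.042, 0, 0, 0, 0, 0]
}}

```text
t: 49.18
position: [615.0, 110.1, 100.6]
tcp_rot: [0.94, 0.342, 0.013, 0.006]
force: [-0.3, -0.7, -0.9]
opening: 45.4
```

Run:
```python
from h import *
tilt();plan([619.9,110.3,68],40,55)
```

```text
t 49.175 toolz xy deg [ 1.69 -0.14] q [0.387, 0.746, -0.892, 1.735, 0.706, 0.98, -1.65] f [-0.3 -0.7 -0.9] op 45.4
pos [615.0, 110.1, 100.6] yaw 40.0 d [4.9, 0.2, -32.6] dyaw -0.0 rows 1
[0.0032, 0.0024, 0.0328, 0.0]
```

Request:
{"op": "arm_command", "data": {
  "targets": [0.002, 0.0025, 0.022, 0, 0, 0, 0, 0]
}}

```text
t: 49.42
position: [619.6, 109.2, 80.0]
tcp_rot: [0.94, 0.342, 0.015, 0.007]
force: [-0.3, -0.7, -0.4]
opening: 45.5
```

Run:
```python
from h import *
tilt();plan([619.5,109.4,66],40,55)
```

```text
t 49.425 toolz xy deg [ 1.85 -0.14] q [0.372, 0.774, -0.869, 1.737, 0.732, 0.951, -1.664] f [-0.3 -0.7 -0.4] op 45.5
pos [619.6, 109.2, 80.0] yaw 40.0 d [-0.1, 0.2, -14.0] dyaw -0.0 rows 1
[-0.0003, -0.0005, 0.014, 0.0]
```

Request:
{"op": "arm_command", "data": {
  "targets": [-0.0005, -0.0005, 0.012, 0, 0, 0, 0, 0]
}}

```text
t: 49.68
position: [620.0, 109.3, 68.5]
tcp_rot: [0.94, 0.342, 0.016, 0.007]
force: [0.5, -0.4, -0.3]
opening: 45.2
```

Run:
```python
from h import *
tilt();plan([619.5,109.4,66],40,55)
```

```text
t 49.675 toolz xy deg [ 1.96 -0.12] q [0.365, 0.787, -0.856, 1.742, 0.747, 0.932, -1.675] f [ 0.5 -0.4 -0.3] op 45.2
pos [620.0, 109.3, 68.5] yaw 40.0 d [-0.5, 0.1, -2.5] dyaw -0.0 rows 1
[-0.0004, -0.0005, 0.0024, 0.0]
```

Request:
{"op": "arm_command", "data": {
  "targets": [-0.0005, -0.0005, 0.003, 0]
}}

```text
t: 49.8
position: [619.9, 109.7, 65.9]
tcp_rot: [0.94, 0.342, 0.016, 0.007]
force: [-0.9, -0.3, 0.5]
opening: 45.5
```

Run:
```python
from h import *
tilt();plan([619.5,109.4,66],40,55)
```

```text
t 49.8 toolz xy deg [ 2.02 -0.1 ] q [0.363, 0.79, -0.854, 1.745, 0.751, 0.927, -1.679] f [-0.9 -0.3  0.5] op 45.5
pos [619.9, 109.7, 65.9] yaw 40.0 d [-0.4, -0.3, 0.1] dyaw -0.0 rows 1
[-0.0005, -0.0, -0.0001, 0.0]
```

Request:
{"op": "arm_command", "data": {
  "targets": [-0.0005, 0, 0.0015, 0]
}}

```text
t: 49.92
position: [620.0, 109.7, 65.6]
tcp_rot: [0.94, 0.342, 0.017, 0.007]
force: [-4.4, -1.8, 11.4]
opening: 45.1
```

Run:
```python
from h import *
tilt();plan([619.5,109.4,66],40,55)
```

```text
t 49.925 toolz xy deg [ 2.08 -0.11] q [0.363, 0.79, -0.854, 1.745, 0.752, 0.926, -1.68] f [-4.4 -1.8 11.4] op 45.1
pos [620.0, 109.7, 65.6] yaw 40.0 d [-0.5, -0.3, 0.4] dyaw -0.0 rows 1
[-0.0006, -0.0001, -0.0004, 0.0]
```

Seated. Release and rise.

Request:
{"op": "arm_command", "data": {
  "targets": [0, 0, -0.001, 0, 0, 0, 0, 0],
  "fingers": 0.062
}}

```text
t: 50.18
position: [620.4, 109.9, 67.4]
tcp_rot: [0.94, 0.342, 0.017, 0.007]
force: [0.4, 0.2, -0.0]
opening: 61.4
```

Request:
{"op": "arm_command", "data": {
  "targets": [0, 0, -0.03, 0, 0, 0, -0.05, 0, 0, 0, -0.055, 0, -0.03, -0.02, -0.04, 0]
}}

```text
t: 50.68
position: [577.2, 105.5, 241.8]
tcp_rot: [0.94, 0.342, 0.014, 0.006]
force: [0.0, -0.7, 1.1]
opening: 62.0
```

Run:
```python
from h import *
tilt();plan([530,60,280],0,60)
```

```text
t 50.675 toolz xy deg [ 1.77 -0.04] q [0.521, 0.545, -1.046, 1.711, 0.527, 1.161, -1.543] f [ 0.  -0.7  1.1] op 62.0
pos [577.2, 105.5, 241.8] yaw 40.0 d [-47.2, -45.5, 38.2] dyaw -40.0 rows 4
[-0.0161, 0.0013, -0.0099, 10.0, -0.0157, 0.0042, -0.0098, 10.0, -0.0148, 0.0069, -0.0097, 10.0, -0.0134, 0.0094, -0.0097, 10.0]
```

Request:
{"op": "arm_command", "data": {
  "targets": [-0.016, 0.001, -0.01, 10, -0.0155, 0.004, -0.01, 10, -0.015, 0.007, -0.01, 10, -0.0135, 0.0095, -0.01, 10, 0, 0, 0, 0]
}}

```text
t: 51.3
position: [527.1, 60.2, 285.1]
tcp_rot: [1.0, -0.01, 0.019, 0.001]
force: [0.6, 1.0, -1.1]
opening: 61.8
```

```bash
python3 look.py w24 puck detector lens tube
python3 - <<'E'
from h import *
tilt()
im=cv2.imread("pics/w24.png")
cv2.imwrite("pics/w24z.png",cv2.resize(im[40:190,60:340],None,fx=2.8,fy=2.8,interpolation=cv2.INTER_CUBIC))
cv2.imwrite("pics/w24y.png",cv2.resize(im[40:190,280:560],None,fx=2.8,fy=2.8,interpolation=cv2.INTER_CUBIC))
E
```

```text
t 51.3 [527.1, 60.2, 285.1] -1.11 f [0.6, 1.0, -1.1] op 61.8
puck 0.76 [618.9, 115.7, 76.6] [264.0, 91.0]
detector 0.91 [349.9, -6.3, 49.5] [374.0, 309.0]
detector 0.79 [623.8, 209.8, 59.7] [179.0, 89.0]
detector 0.77 [480.8, -167.0, 48.5] [510.0, 208.0]
lens 0.9 [618.2, 5.1, 49.2] [368.0, 91.0]
tube 0.83 [609.4, -107.3, 52.1] [470.0, 97.0]
t 51.55 toolz xy deg [2.   0.01] q [0.618, 0.331, -0.97, 1.795, 0.311, 1.14, -2.039] f [ 0.1 -0.2  1. ] op 62.2
```

View pics/w24.png

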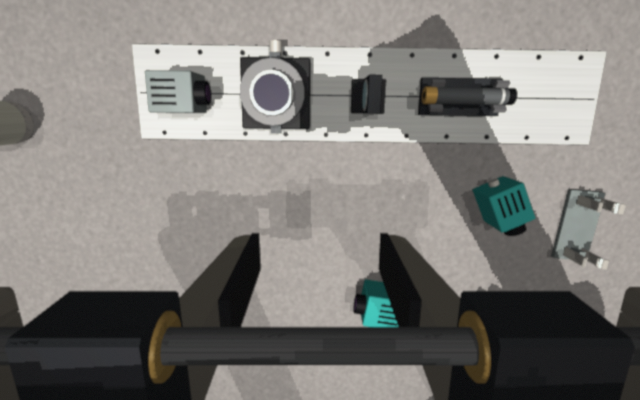

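View pics/w24z.png

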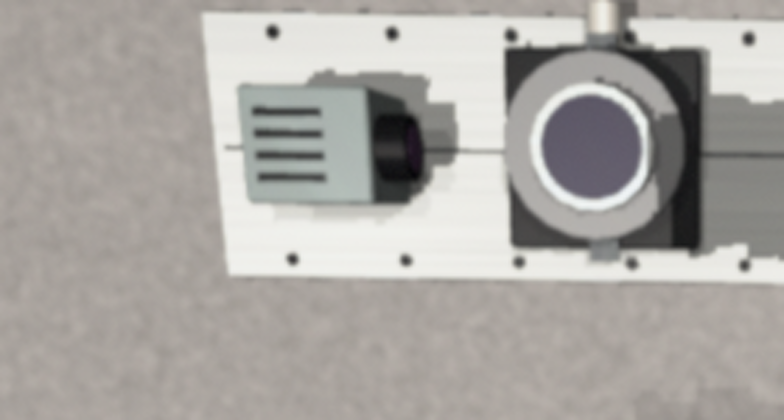

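View pics/w24y.png

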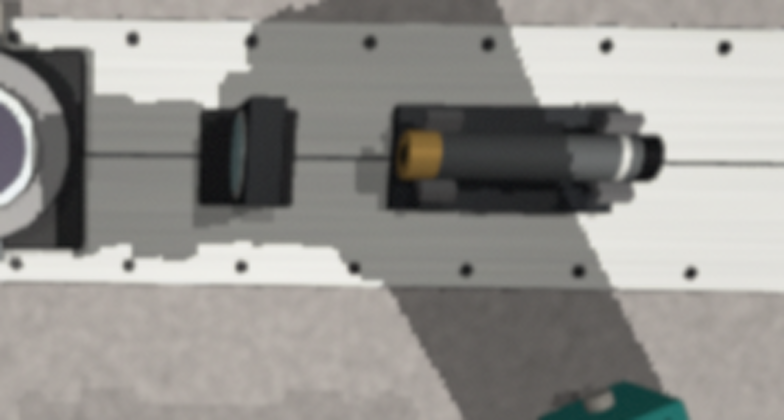

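Run:
```python
from h import *
c=dict(np.load("pics/w24.npz"))
A=lambda u,v:(60+u/2.8-.3,40+v/2.8-.3); Y=lambda u,v:(280+u/2.8-.3,40+v/2.8-.3)
r=lambda p,z:ray("wrist",p,z,c)
def quad(nm,f,z,P):
    Q=np.array([r(f(*p),z) for p in P]);print(nm,Q.mean(0).round(1),[np.linalg.norm(Q[i]-Q[i-1]).round(1) for i in range(4)])
    return Q
Q=quad("base",A,32,[(506,50),(702,50),(698,248),(512,246)])
E=[r(A(*p),62) for p in [(505,146),(686,146),(594,50),(594,240)]];print("platen",((E[0]+E[1])/2).round(1)[:2],((E[2]+E[3])/2).round(1)[:2])
E=[r(A(*p),74) for p in [(529,146),(654,146),(590,82),(590,212)]];print("puck",((E[0]+E[1])/2).round(1)[:2],((E[2]+E[3])/2).round(1)[:2],np.linalg.norm(E[0]-E[1]).round(1),np.linalg.norm(E[2]-E[3]).round(1))
Q=quad("det",A,62,[(238,88),(367,88),(373,202),(248,202)])
for i,j in((1,0),(2,3)): d=Q[j]-Q[i];print(" det az",np.degrees(np.arctan2(d[1],d[0])).round(1))
Q=quad("lensplate",Y,70,[(250,98),(290,98),(287,206),(245,206)])
L=np.array([r(p,12) for p in [A(232,148),A(480,150),A(740,155),Y(120,155),Y(350,158),Y(760,163)]]);k=np.polyfit(L[:,1],L[:,0],1);print("line",k)
a=r(Y(402,155),46);b=r(Y(664,158),50);print("tube",a.round(1),b.round(1),((a+b)/2).round(1))
Q=quad("cradle near/far",Y,20,[(392,106),(612,106),(610,213),(388,208)])
```

```text
base [618.6 109.5  32. ] [np.float64(77.6), np.float64(79.0), np.float64(78.4), np.float64(78.4)]
platen [618.8 109.4] [618.4 110. ]
puck [618.1 109.4] [617.4 110. ] 46.4 46.4
det [621.1 219.9  62. ] [np.float64(41.9), np.float64(48.7), np.float64(41.9), np.float64(48.4)]
 det az 88.9
 det az 88.9
lensplate [6.138e+02 1.000e-01 7.000e+01] [np.float64(39.0), np.float64(14.9), np.float64(39.0), np.float64(16.0)]
line [3.30288346e-02 6.15067997e+02]
tube [612.9 -57.1  46. ] [ 609.5 -159.8   50. ] [ 611.2 -108.5   48. ]
cradle near/far [ 611.5 -106.5   20. ] [np.float64(41.7), np.float64(92.4), np.float64(44.0), np.float64(95.7)]
```

Run:
```python
from h import *
a=ctrl.snapshot("scene")
cv2.imwrite("pics/s_end.png",cv2.resize(a[90:330,190:510,::-1],None,fx=2.5,fy=2.5,interpolation=cv2.INTER_CUBIC))
```

```text
(no output)
```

View pics/s_end.png

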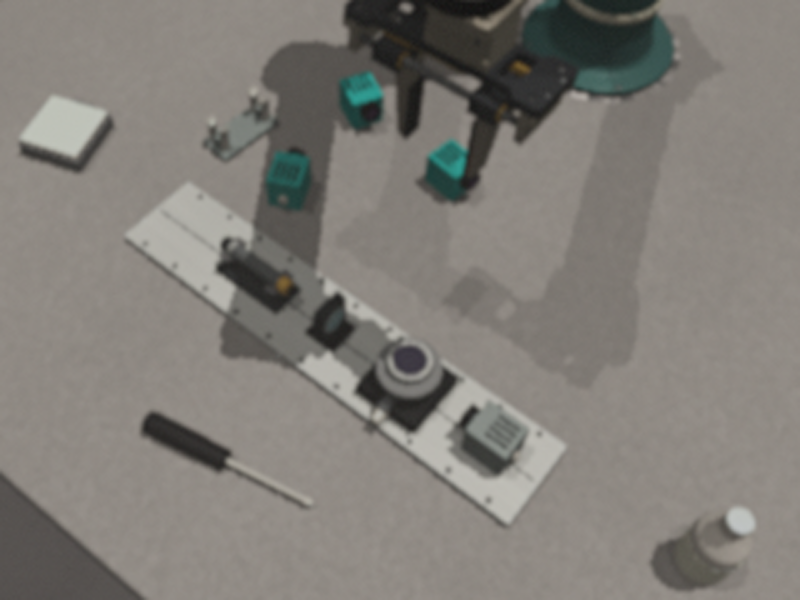

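The scene picture shows everything in place. The tube is in the cradle at about (258,270), the lens at (330,320), the puck on the platen at (410,362) and the detector at (495,435). The bystanders, look-alikes and board corners sit at the same pixels as in the first picture.

Run:
```python
from station import ctrl
print(ctrl.sign_off(), ctrl.get_state()["t"])
```

```text
the job is handed in; nothing more can be done
the job is handed in; nothing more can be done
```

The measuring line is set up and handed in at about 52 s, in the order asked: laser, lens holder, detector, sample puck. No verdict was reported.

Last measurements from the wrist camera, which is good to about 2 mm:

| Part | Position | Orientation |
|---|---|---|
| Laser | centred within about 0.5 mm of the cradle's middle as first measured | brass end towards the stage |
| Lens holder | midway within about 0.5 mm, about 1.3 mm off the centre line | square within about 1–2° as first set down, not measured again after the later nudge |
| Detector | 110.4 mm from the stage's middle, about 1.2 mm off the centre line | barrel facing the stage, about 1° off |
| Puck | centred on the platen within about 1 mm | dark face up |

The bottle, screwdriver, case and turquoise look-alikes are where they were in the final scene picture.

- **Lens:** it first landed about 3 mm off the line, so I squeezed its foot and slid it into place.
- **Tool tilt:** the tool drifted up to about 9° off vertical. I corrected it by pressing the closed fingers against the board's edge at about 15 N; later views show no board movement beyond camera error.
- **High contact force:** before that, I tried pressing the open fingertips on empty table, which peaked at about 43 N in total at the wrist. That is above the 40 N figure for the arm or gripper body, but only the fingertips were meant to touch.
- **Checks that disagreed:** an earlier, more oblique view put the detector at about 112 mm and the last one at 110.4 mm. The last view's reading of the cradle plate was about 2 mm off the earlier ones, because the tube partly hides it.

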